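Log the electrodes and hang them on the rotating storage stand

ROBOT

A 7-joint arm with a two-finger parallel gripper is mounted at the origin on a cart in front of the work surface, level with it; the furniture and walls round the work are solid. World frame = base frame: x ahead of the robot, y to its left, z up, the work surface at z = 0. Lengths are in mm, angles in rad, forces in N, time in s.
With the tool pointing down it reaches from about 400 to 925 mm from the base axis. Payload 5.6 kg.
Tool frame: the origin (TCP) lies midway between the tips of the shut fingers; the grasp point (between the pads) lies 19 mm behind it; z points along the fingers, y is the direction in which the jaws open and shut (so a half turn about z gives the same grasp; the last joint's range is limited). The gripper opens to 85 mm and grips with 20 to 120 N. Pads are 22 mm wide; open, the fingers measure 114 mm over their backs; the gripper's body (76 mm by 85 mm) begins 54 mm behind the grasp point. The pads swing forward as they close: fully open they stand 13 mm farther back than shut.
Start: joints at [1.264, 0.468, -0.012, 1.603, 0.006, 1.071, -0.056], TCP at [169.446, -627.532, 231.29] pointing down, gripper open.
Joint ranges: [-2.53, 2.53], [-0.31, 2.02], [-1.57, 1.55], [0.28, 2.44], [-1.29, 4.43], [0.15, 1.84], [-2.92, 2.92]. Speed limits (rad/s): [2.57, 2.57, 3.14, 3.14, 3.14, 3.14, 3.14].

INTERFACE

Orientations are given as a 3x3 rotation matrix whose columns are the frame's x, y, z axes.
In Python, from plant import ctrl, viewer gives the robot as it stands. The module is installed in compiled form; this text tells all that it offers.
- The arm moves only by the tool apply_moves, never from a script. Its argument "increments" is a list of rows, each an object of numbers: "dx", "dy", "dz": the shift along the tool's x, y, z normalised to -1 to 1, where 1 is 30 cm; "yaw": the turn about the tool's z normalised to -1 to 1, where 1 is 120 degrees. In form: [{"dx": .., "dy": .., "dz": .., "yaw": ..}, ...]. A call has 1 to 10 rows; each row is the pose to reach, as a shift and turn from the pose commanded when the call began, along the tool's axes at that moment; what a row does not reach only later rows make up. A row lasts 1/10 s, in which the tool goes at most 50 mm and 8.59 degrees, less where a joint would pass 70% of its speed; a pose out of reach is approached as far as the arm can. A call with a number of a shift or a turn outside -1 to 1 is refused whole. A call with a gripper value outside its range is refused whole. "gripper" is the opening, from 0 (shut) to 1 (fully open), set as the call begins (left out, the last holds). The fingers move at their own pace and stop on an object; "squeeze" is the grip in N (left out, the last holds). Time passes only in rows, so rows that repeat a pose let the fingers close. It gives the time, the measured TCP pose, the force and the opening at its end, in the units of the state.
- ctrl.get_state(): the state, without advancing time (a new reading comes with each control period).
- viewer.capture(name): name is "side" or "top" or "wrist"; returns the picture (480x640x3 uint8, red, green, blue); there is no depth.
- viewer.camera_params(name): a dict with "fx", "fy", "cx", "cy" (pixels), "distortion" ([k1, k2, p1, p2, k3] as OpenCV has them; the pictures are not rectified), "rvec" (rotation vector, rad) and "tvec" (3), from world to camera coordinates, as OpenCV has them. Camera axes: x right, y down, z forward; pixel columns grow to the right and rows downward; lengths in mm; the calibration is good to about 2 mm. A picture is of the moment at which its call begins: read the wrist's pose just before it. camera_params takes no time and is no camera call; for the wrist camera it gives the pose at the moment of the call.
- ctrl.finish_job(): hands the job in, once; it reports no verdict.
The state is a dict: "t": time; "qpos": joint angles; "qvel": joint speeds; "joint_torque": joint torques, N m; "ee_pos": TCP position; "tcp_rot": TCP orientation; "wrist_force": force on the tool from outside, world axes, zero at the start; "torque": the same for the moment, N m; "gripper_width": finger opening in mm.
Only numpy, scipy, OpenCV 4.12 (cv2) and the standard library are available. Lean on these libraries where they do the work, as an engineer would, in place of code of your own. Each camera call takes 0.05 s, during which the arm holds its last target.

TASK

Log every electrode in the wooden rack, from left to right, by pressing the hand reader's sprung tip onto the contact button on its top for a moment, and put the reader back fully home in its charging stand. Then turn the storage stand by its bar as needed to bring empty forks round to the open front, and hang each electrode from the rack upright in a fork of its own. Let no electrode fall, leave those already hanging seated in their forks, and do not knock over the small beaker.

Things in the scene. Friction and masses are not known exactly. Their poses are not given: they have to be found in the camera images.
- elec_a_cap (a point): Electrode to log and hang, left end of the rack as the robot sees it (or absent): shaft 18 mm dia x 95, collar 36 dia x 6 above it, black cap 22 dia x 54, steel button 17 dia x 8 on top, 0.06 kg. Point: middle of the cap, the place to grip; 33 mm above the collar's underside, 128 above the lower end, 35 below the button's top; z up. Its collar lies on the rack's top board, the shaft down a 25 mm hole: lift 95 mm.
- elec_b_cap (a point): Electrode to log and hang, middle of the rack as the robot sees it (or absent): shaft 18 mm dia x 95, collar 36 dia x 6 above it, black cap 22 dia x 54, steel button 17 dia x 8 on top, 0.06 kg. Point: middle of the cap, the place to grip; 33 mm above the collar's underside, 128 above the lower end, 35 below the button's top; z up. Its collar lies on the rack's top board, the shaft down a 25 mm hole: lift 95 mm.
- elec_c_cap (a point): Electrode to log and hang, right end of the rack as the robot sees it (or absent): shaft 18 mm dia x 95, collar 36 dia x 6 above it, black cap 22 dia x 54, steel button 17 dia x 8 on top, 0.06 kg. Point: middle of the cap, the place to grip; 33 mm above the collar's underside, 128 above the lower end, 35 below the button's top; z up. Its collar lies on the rack's top board, the shaft down a 25 mm hole: lift 95 mm.
- hung_0_cap (a point): Electrode already hanging in a fork of the storage stand (or absent): shaft 18 mm dia x 95, collar 36 dia x 6 above it, black cap 22 dia x 54, steel button 17 dia x 8 on top, 0.06 kg. Point: middle of the cap, the place to grip; 33 mm above the collar's underside, 128 above the lower end, 35 below the button's top; z up. 
- hung_1_cap (a point): Electrode already hanging in a fork of the storage stand (or absent): shaft 18 mm dia x 95, collar 36 dia x 6 above it, black cap 22 dia x 54, steel button 17 dia x 8 on top, 0.06 kg. Point: middle of the cap, the place to grip; 33 mm above the collar's underside, 128 above the lower end, 35 below the button's top; z up. 
- hung_2_cap (a point): Electrode already hanging in a fork of the storage stand (or absent): shaft 18 mm dia x 95, collar 36 dia x 6 above it, black cap 22 dia x 54, steel button 17 dia x 8 on top, 0.06 kg. Point: middle of the cap, the place to grip; 33 mm above the collar's underside, 128 above the lower end, 35 below the button's top; z up. 
- hung_4_cap (a point): Electrode already hanging in a fork of the storage stand (or absent): shaft 18 mm dia x 95, collar 36 dia x 6 above it, black cap 22 dia x 54, steel button 17 dia x 8 on top, 0.06 kg. Point: middle of the cap, the place to grip; 33 mm above the collar's underside, 128 above the lower end, 35 below the button's top; z up. 
- hung_5_cap (a point): Electrode already hanging in a fork of the storage stand (or absent): shaft 18 mm dia x 95, collar 36 dia x 6 above it, black cap 22 dia x 54, steel button 17 dia x 8 on top, 0.06 kg. Point: middle of the cap, the place to grip; 33 mm above the collar's underside, 128 above the lower end, 35 below the button's top; z up. 
- rack: Wooden test tube rack, fixed, 62 x 310 x 117 mm high; origin under its centre, y along its length (+y to the robot's left), x across it. Electrodes stand 74 mm apart in the row x = -6.5 mm; fingers that close across the rack have the most room.
- screen: Fixed part of the storage stand: round grey foot 284 mm dia, 12 thick, a post, and a white curved screen 212 mm high, 137 mm from the post, round back and sides. Origin under the foot's centre; the open front (60 degrees either side) lies along the body's -x axis, roughly towards the robot. Behind the screen there is no room to enter a fork.
- rotor (a joint): Angle of the storage stand's rotor about its upright post, rad, 0 at the start, growing anticlockwise from above; turns either way by over a full turn, light friction (0.05 N m) holds it where it is left. Six forks 60 degrees apart.
- turn_grip (a point): Where to grip the rotor's black turning bar, on the rotor's axis, 207 mm above the bench. The bar is 52 mm long along this frame's y axis, 14 mm thick, from 184 to 224 mm high; the frame turns with the rotor.
- fork_0 (a point): Where a seated electrode's cap middle lies: 99 mm from the post, 33 above the prongs (150 above the bench). Prongs point outward, 23 mm apart; 6 mm lips on their tips (122 mm out) and a stop at the root keep the collar in (3 mm play). The shaft goes in from outside, collar over 6 mm above the prongs, then is lowered.
- fork_1 (a point): Where a seated electrode's cap middle lies: 99 mm from the post, 33 above the prongs (150 above the bench). Prongs point outward, 23 mm apart; 6 mm lips on their tips (122 mm out) and a stop at the root keep the collar in (3 mm play). The shaft goes in from outside, collar over 6 mm above the prongs, then is lowered.
- fork_2 (a point): Where a seated electrode's cap middle lies: 99 mm from the post, 33 above the prongs (150 above the bench). Prongs point outward, 23 mm apart; 6 mm lips on their tips (122 mm out) and a stop at the root keep the collar in (3 mm play). The shaft goes in from outside, collar over 6 mm above the prongs, then is lowered.
- fork_3 (a point): Where a seated electrode's cap middle lies: 99 mm from the post, 33 above the prongs (150 above the bench). Prongs point outward, 23 mm apart; 6 mm lips on their tips (122 mm out) and a stop at the root keep the collar in (3 mm play). The shaft goes in from outside, collar over 6 mm above the prongs, then is lowered.
- fork_4 (a point): Where a seated electrode's cap middle lies: 99 mm from the post, 33 above the prongs (150 above the bench). Prongs point outward, 23 mm apart; 6 mm lips on their tips (122 mm out) and a stop at the root keep the collar in (3 mm play). The shaft goes in from outside, collar over 6 mm above the prongs, then is lowered.
- fork_5 (a point): Where a seated electrode's cap middle lies: 99 mm from the post, 33 above the prongs (150 above the bench). Prongs point outward, 23 mm apart; 6 mm lips on their tips (122 mm out) and a stop at the root keep the collar in (3 mm play). The shaft goes in from outside, collar over 6 mm above the prongs, then is lowered.
- reader_grip (a point): Middle of the hand reader's white round handle, 24 mm dia x 80 mm; below it a steel barrel 14 dia x 40 and a sprung tip 7 dia that stands out 10 mm; z up along the reader. The free tip's end is 90 mm below this point, the handle's lower shoulder 40 mm below. 0.1 kg.
- reader_point (a point): End of the reader's sprung tip.
- reader_tip (a joint): How far the tip is pushed into the reader, m: 0 free, 0.008 at its stop; starts to move at 0.8 N, 2.8 N at the stop. A button is read once the tip has been pushed in on it by 0.0015 or more for 0.2 s.
- dock_mouth (a point): Centre of the socket's mouth on top of the reader's charging stand, a loose round grey stand 72 mm dia, 58 mm high, 0.5 kg; socket 19 mm wide, 55 deep. Fully home, the reader's shoulder rests on the mouth, its handle middle 40 mm above this point.
- small_beaker: Bystander: small glass beaker, 68 mm dia, 90 mm high, loose; origin under its centre.
Mind the look-alikes: they are no part of the job. Leave any purple or yellow look-alike of the part that bears hung_4_cap alone.

How it is judged:
By the outcome, as a careful person would: the job done as asked, in the order asked, and still so for the second after the job is handed in, with the robot touching nothing.
Of elec_a, elec_b, elec_c only 2 to 3 are there at a start; the rules pass over those that are not, and their reading is None.
Of hung_1, hung_2, hung_4, hung_5 only 1 to 2 are there at a start; the rules pass over those that are not, and their reading is None.
At some moment in a run one of dock may be knocked a few centimetres aside while the robot is not near it.
It also fails if it takes over 210 s, if anything falls off the work surface, if the arm or the gripper's body presses on something with over 40 N, if the wrist force passes 120 N, or if a joint passes its speed limit or range.

## Working session

There is one attempt and no reset: what is moved stays moved. The work goes in short steps, Python scripts to look and compute and a tool call to move; the robot and the scene stay as the last step left them, time stands still between calls to the robot, and variables do not carry over. Pictures are saved under pics/ and viewed, and the job is handed in when it is done.

Besides the shell and the picture viewer there is one more tool, called after "Request:" as name([rows], argument=value, ...), one row to a line, values as JSON. apply_moves: Moves the arm, as the interface text tells. Its arguments: {"type":"object","properties":{"increments":{"type":"array","items":{"type":"object","properties":{"dx":{"type":"number"},"dy":{"type":"number"},"dz":{"type":"number"},"yaw":{"type":"number"}}}},"gripper":{"type":"number"},"squeeze":{"type":"number"}},"required":["increments"]}

```bash
mkdir -p pics
cat > look.py <<'E'
import sys,cv2
from plant import ctrl,viewer
for n in sys.argv[2:]:
    im=viewer.capture(n); cv2.imwrite(f'pics/{sys.argv[1]}_{n}.png',im[:,:,::-1])
s=ctrl.get_state(); print(s['t'],s['ee_pos'],s['gripper_width'],s['wrist_force']); print(s['tcp_rot'])
E
python3 look.py a side top wrist; python3 -c "
from plant import viewer
for n in ['side','top','wrist']: print(n,viewer.camera_params(n))"
```

```text
0.15 [ 169.31306355 -627.11855912  230.53593651] 85.15692064506106 [-0.03733669 -0.22875184  0.27274067]
[[ 9.65436222e-01  2.60639029e-01 -4.44597911e-04]
 [ 2.60639392e-01 -9.65435348e-01  1.30231640e-03]
 [-8.97960575e-05 -1.37318316e-03 -9.99999053e-01]]
side {'fx': 536.771219366127, 'fy': 536.771219366127, 'cx': 322.3710547734462, 'cy': 234.3558722979652, 'distortion': array([-0.03370196,  0.        ,  0.        ,  0.        ,  0.        ]), 'rvec': array([ 2.26641448, -0.51469093,  0.22473047]), 'tvec': array([-490.64471791,  238.78681964, 1064.35781886])}
top {'fx': 552.2844889407336, 'fy': 552.2844889407336, 'cx': 313.6565183700459, 'cy': 243.16315026549321, 'distortion': array([-0.11551676,  0.        ,  0.        ,  0.        ,  0.        ]), 'rvec': array([ 2.15454483, -2.10424512,  0.19398865]), 'tvec': array([ -46.7799774 ,  517.43884541, 1421.07248086])}
wrist {'fx': 393.0509986147989, 'fy': 393.0509986147989, 'cx': 316.1629071452835, 'cy': 236.01059490322106, 'distortion': array([-0.04583752,  0.        ,  0.        ,  0.        ,  0.        ]), 'rvec': array([-2.30456145,  1.76413263,  0.25712669]), 'tvec': array([-648.72626044,  -38.88264727,  379.56885257])}
```

View pics/a_side.png

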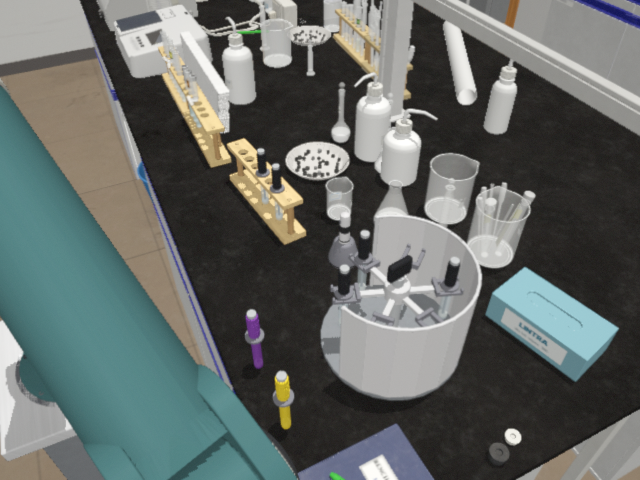

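View pics/a_top.png

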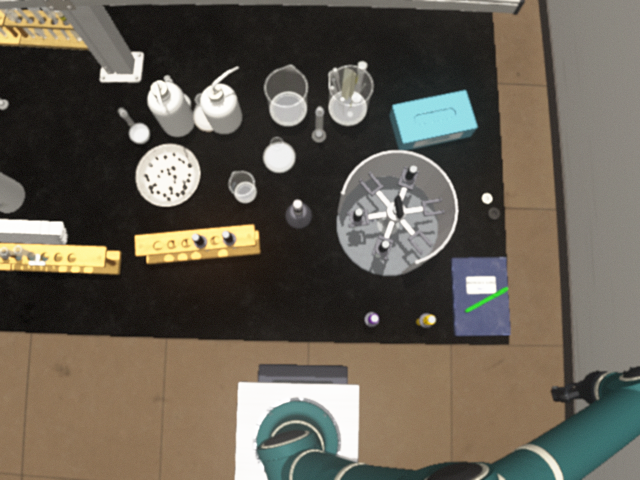

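View pics/a_wrist.png

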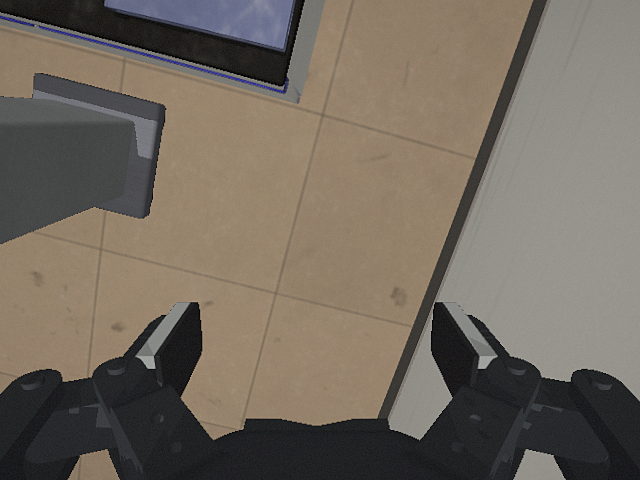

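```bash
python3 -c "
import cv2
a=cv2.imread('pics/a_side.png');t=cv2.imread('pics/a_top.png')
cv2.imwrite('pics/z1.png',cv2.resize(a[130:340,220:480],None,fx=3,fy=2.8,interpolation=2)[:600])
cv2.imwrite('pics/z2.png',cv2.resize(t[140:290,130:290],None,fx=4,fy=4,interpolation=2))
cv2.imwrite('pics/z3.png',cv2.resize(t[140:290,270:470],None,fx=4,fy=4,interpolation=2))
"
```

```text
(no output)
```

View pics/z1.png

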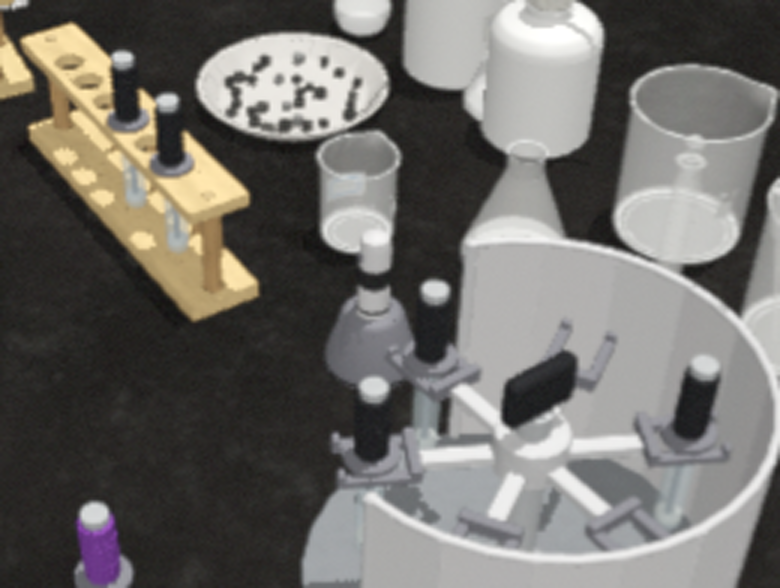

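View pics/z2.png

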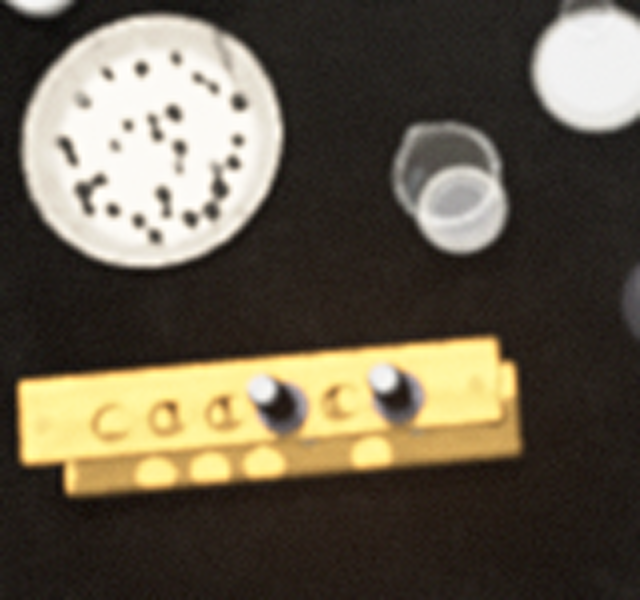

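View pics/z3.png

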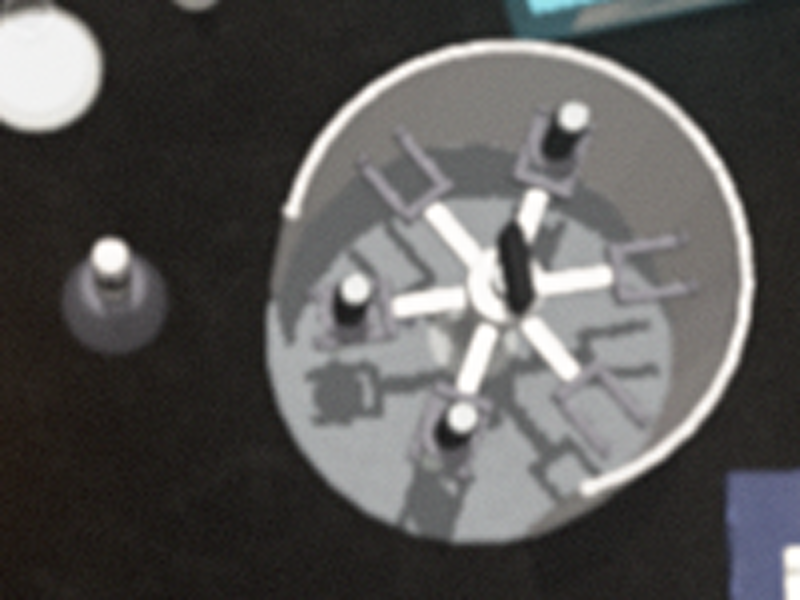

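```bash
cat > h.py <<'E'
import numpy as np,cv2
from plant import ctrl,viewer
def P(n):
    p=viewer.camera_params(n); K=np.array([[p['fx'],0,p['cx']],[0,p['fy'],p['cy']],[0,0,1]])
    R=cv2.Rodrigues(p['rvec'])[0]; return K,p['distortion'],R,np.array(p['tvec']).ravel(),p['rvec']
def ray(n,uv,c=None):
    K,D,R,t,_=c or P(n)
    q=cv2.undistortPoints(np.array([[uv]],float),K,D).ravel()
    return -R.T@t, R.T@np.array([q[0],q[1],1.])
def onz(n,uv,z,c=None):
    o,d=ray(n,uv,c); return (o+d*(z-o[2])/d[2]).round(1)
def proj(n,X,c=None):
    K,D,R,t,rv=c or P(n); return cv2.projectPoints(np.array([X],float),rv,t,K,D)[0].ravel().round(1)
def tri(r1,r2):
    (o1,d1),(o2,d2)=r1,r2
    A=np.stack([d1,-d2],1); s=np.linalg.lstsq(A,o2-o1,rcond=None)[0]
    a=o1+s[0]*d1;b=o2+s[1]*d2; return ((a+b)/2).round(1),np.linalg.norm(a-b).round(1)
E
python3 - <<'E'
from h import *
z1=lambda u,v:(220+u/3,130+v/2.8); z2=lambda u,v:(130+u/4,140+v/4); z3=lambda u,v:(270+u/4,140+v/4)
for nm,t,s,z in [('b',z2(264,388),z1(123,60),185),('c',z2(384,378),z1(167,102),185),('reader',z3(108,253),z1(376,239),138),
 ('hL',z3(355,290),z1(435,291),185),('hD',z3(462,413),z1(373,387),185),('hU',z3(573,115),z1(705,367),185),
 ('bar',z3(516,268),z1(540,388),215),]:
    print(nm,onz('top',t,z),onz('side',s,z),tri(ray('top',t),ray('side',s)))
print('dock base',onz('top',z3(115,310),0), 'beaker base',onz('top',z2(462,208),0),'rim',onz('top',z2(448,170),90))
for e in [(515,228),(523,310)]: print('bar end',onz('top',z3(*e),224))
for e in [(290,212),(588,490)]: print('screen end',onz('top',z3(*e),212))
print('screen far', [onz('top',z3(*e),212) for e in [(510,42),(748,290),(345,110),(690,440)]])
E
```

```text
b [501.7 250.3 185. ] [502.2 247.6 185. ] (array([502.6, 250.6, 182.9]), np.float64(1.1))
c [509.5 177.7 185. ] [510.8 176.2 185. ] (array([510.5, 177.7, 183.9]), np.float64(1.5))
reader [603.2   9.9 138. ] [601.2   4.1 138. ] (array([604.6,  10.1, 132.1]), np.float64(0.1))
hL [ 571.7 -142.2  185. ] [ 583.8 -110.6  185. ] (array([ 564.9, -139.8,  216.4]), np.float64(1.5))
hD [ 497.4 -207.4  185. ] [ 504.7 -175.7  185. ] (array([ 490.6, -202.8,  217.1]), np.float64(1.7))
hU [ 686.8 -276.9  185. ] [ 698.6 -248.5  185. ] (array([ 676.4, -271.1,  215.5]), np.float64(0.7))
bar [ 580.5 -235.8  215. ] [ 578.3 -243.9  215. ] (array([ 583. , -237.3,  206.5]), np.float64(0.7))
dock base [597.9   8.3   0. ] beaker base [667.4 159.2   0. ] rim [668.4 158.1  90. ]
bar end [ 602.7 -233.9  224. ]
bar end [ 552.8 -238.3  224. ]
screen end [ 612.3 -100.6  212. ]
screen end [ 448.2 -278.2  212. ]
screen far [array([ 723.4, -233.8,  212. ]), array([ 571.6, -376.5,  212. ]), array([ 677. , -133.1,  212. ]), array([ 479.5, -339.4,  212. ])]
```

```bash
cat > mv.py <<'E'
import sys
from h import *
def inc(target,yawdeg=0):
    s=ctrl.get_state(); R=np.array(s['tcp_rot']); d=R.T@(np.array(target)-s['ee_pos'])
    print('from measured: d(mm)',d.round(1),'norm',(d/300).round(4),'yaw',round(yawdeg/120,4))
def st():
    s=ctrl.get_state();R=np.array(s['tcp_rot'])
    print('t',round(s['t'],2),'pos',np.round(s['ee_pos'],1),'w',round(s['gripper_width'],1),'F',np.round(s['wrist_force'],1),'yaw(xaxis)',np.degrees(np.arctan2(R[1,0],R[0,0])).round(2),'zt',R[:,2].round(4),'q',np.round(s['qpos'],2))
if __name__=='__main__':
    st(); a=[float(v) for v in sys.argv[1:]]
    if a: inc(a[:3],a[3] if len(a)>3 else 0)
E
python3 - <<'E'
from h import *
K,D,R,t,_=P('wrist'); s=ctrl.get_state(); Rt=np.array(s['tcp_rot'])
print('cam in tool',Rt.T@(-R.T@t-s['ee_pos'])); print('cam axes in tool',(Rt.T@R.T).round(3))
E
python3 mv.py 560 9 400; python3 -c "
from h import *
z3=lambda u,v:(270+u/4,140+v/4)
for e in [(355,290),(462,413),(573,115)]: print(onz('top',z3(*e),218))
z1=lambda u,v:(220+u/3,130+v/2.8)
for e in [(435,291),(373,387),(705,367)]: print(onz('side',z1(*e),218))"
```

```text
cam in tool [  70.76595615   -0.70098244 -143.80696074]
cam axes in tool [[ 0.    -0.959 -0.284]
 [ 1.     0.     0.   ]
 [-0.    -0.284  0.959]]
t 0.15 pos [ 169.3 -627.1  230.5] w 85.2 F [-0.  -0.2  0.3] yaw(xaxis) 15.11 zt [-4.0e-04  1.3e-03 -1.0e+00] q [ 1.26  0.47 -0.01  1.6   0.01  1.07 -0.06]
from measured: d(mm) [ 543.  -512.5 -168.8] norm [ 1.8099 -1.7085 -0.5627] yaw 0.0
[ 563.8 -139.4  218. ]
[ 491.3 -203.   218. ]
[ 675.9 -270.7  218. ]
[ 564.8 -141.4  218. ]
[ 489.3 -203.5  218. ]
[ 674.2 -272.9  218. ]
```

Request:
apply_moves([
  {"dx": 0,"dy": 0,"dz": -0.3},
  {"dx": 0.9,"dy": -0.85,"dz": -0.56},
  {"dx": 0.9,"dy": -0.85,"dz": -0.56},
  {"dx": 0.9,"dy": -0.85,"dz": -0.56},
  {"dx": 0.9,"dy": -0.85,"dz": -0.56},
  {"dx": 0.9,"dy": -0.85,"dz": -0.56},
  {"dx": 0.9,"dy": -0.85,"dz": -0.56},
  {"dx": 0.9,"dy": -0.85,"dz": -0.56},
  {"dx": 0.9,"dy": -0.85,"dz": -0.56},
  {"dx": 0.9,"dy": -0.85,"dz": -0.56},
])

```text
schema error: expected keys dx, dy, dz, yaw
```

```bash
python3 mv.py 540 9 400
```

```text
t 0.15 pos [ 169.3 -627.1  230.5] w 85.2 F [-0.  -0.2  0.3] yaw(xaxis) 15.11 zt [-4.0e-04  1.3e-03 -1.0e+00] q [ 1.26  0.47 -0.01  1.6   0.01  1.07 -0.06]
from measured: d(mm) [ 523.7 -517.7 -168.8] norm [ 1.7455 -1.7258 -0.5627] yaw 0.0
```

Request:
apply_moves([
  {"dx": 0,"dy": 0,"dz": -0.15,"yaw": 0},
  {"dx": 0.87,"dy": -0.86,"dz": -0.56,"yaw": 0},
  {"dx": 0.87,"dy": -0.86,"dz": -0.56,"yaw": 0},
  {"dx": 0.87,"dy": -0.86,"dz": -0.56,"yaw": 0},
  {"dx": 0.87,"dy": -0.86,"dz": -0.56,"yaw": 0},
  {"dx": 0.87,"dy": -0.86,"dz": -0.56,"yaw": 0},
  {"dx": 0.87,"dy": -0.86,"dz": -0.56,"yaw": 0},
  {"dx": 0.87,"dy": -0.86,"dz": -0.56,"yaw": 0},
  {"dx": 0.87,"dy": -0.86,"dz": -0.56,"yaw": 0},
  {"dx": 0.87,"dy": -0.86,"dz": -0.56,"yaw": 0},
])

```text
t: 1.15
ee_pos: [357.7, -305.9, 401.4]
tcp_rot: [[0.963, 0.27, 0.004], [0.27, -0.963, -0.002], [0.003, 0.002, -1.0]]
wrist_force: [-0.7, -1.0, 1.1]
gripper_width: 85.6
```

```bash
python3 mv.py 540 9 400
```

```text
t 1.15 pos [ 357.7 -305.9  401.4] w 85.6 F [-0.7 -1.   1.1] yaw(xaxis) 15.64 zt [ 0.0037 -0.0015 -1.    ] q [ 0.88  0.03 -0.24  1.78  0.01  1.33 -0.67]
from measured: d(mm) [ 260.5 -254.1    1.6] norm [ 0.8682 -0.8471  0.0053] yaw 0.0
```

Request:
apply_moves([
  {"dx": 0.87,"dy": -0.85,"dz": 0,"yaw": 0},
  {"dx": 0.87,"dy": -0.85,"dz": 0,"yaw": 0},
  {"dx": 0.87,"dy": -0.85,"dz": 0,"yaw": 0},
  {"dx": 0.87,"dy": -0.85,"dz": 0,"yaw": 0},
  {"dx": 0.87,"dy": -0.85,"dz": 0,"yaw": 0},
  {"dx": 0.87,"dy": -0.85,"dz": 0,"yaw": 0},
  {"dx": 0.87,"dy": -0.85,"dz": 0,"yaw": 0},
  {"dx": 0.87,"dy": -0.85,"dz": 0,"yaw": 0},
  {"dx": 0.87,"dy": -0.85,"dz": 0,"yaw": 0},
  {"dx": 0.87,"dy": -0.85,"dz": 0,"yaw": 0},
])

```text
t: 2.15
ee_pos: [539.5, 2.5, 398.5]
tcp_rot: [[0.966, 0.26, -0.002], [0.26, -0.966, -0.001], [-0.002, 0.0, -1.0]]
wrist_force: [-0.8, -0.7, 0.4]
gripper_width: 85.1
```

```bash
python3 mv.py 540 9 400; python3 look.py b wrist
```

```text
t 2.15 pos [539.5   2.5 398.5] w 85.1 F [-0.8 -0.7  0.4] yaw(xaxis) 15.05 zt [-1.6e-03 -6.0e-04 -1.0e+00] q [ 0.42  0.2  -0.57  1.62  0.11  1.35 -1.48]
from measured: d(mm) [ 2.2 -6.2 -1.5] norm [ 0.0074 -0.0206 -0.0051] yaw 0.0
2.2 [539.31667812   1.84222433 398.70904871] 85.02302045195574 [ 0.05796709 -0.83521247  0.07670179]
[[ 9.66058313e-01  2.58321279e-01 -1.20514764e-03]
 [ 2.58320272e-01 -9.66058887e-01 -9.29570470e-04]
 [-1.40437142e-03  5.86705214e-04 -9.99998842e-01]]
```

View pics/b_wrist.png

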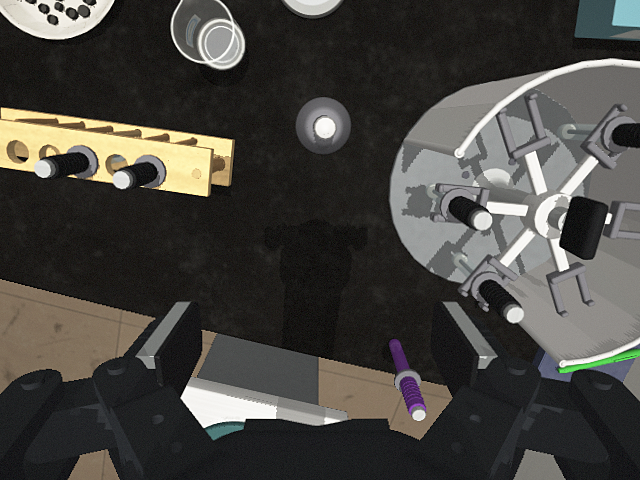

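```bash
cat > blobs.py <<'E'
from h import *
import sys
def blob(im,uv,thr=175,r=18):
    # centroid of bright blob nearest uv
    x,y=int(uv[0]),int(uv[1]); x0,y0=max(x-r,0),max(y-r,0)
    g=im[y0:y+r,x0:x+r].min(2); m=(g>thr).astype('uint8')
    n,l,s,c=cv2.connectedComponentsWithStats(m)
    if n<2: return None
    i=1+np.argmin([np.hypot(c[k][0]+x0-uv[0],c[k][1]+y0-uv[1])-0.05*s[k,4] for k in range(1,n)])
    return (c[i]+[x0,y0]).round(1),s[i,4]
E
python3 - <<'E'
from blobs import *
im=cv2.imread('pics/b_wrist.png')
c=P('wrist')
for nm,uv,z in [('reader',(325,128),138),('b',(43,169),185),('c',(121,180),185),('hL',(482,219),218),('hD',(513,314),218)]:
    b=blob(im,uv); print(nm,b,onz('wrist',b[0],z,c) if b else 0)
print('dockrim?',onz('wrist',(323,126),58,c))
cv2.imwrite('pics/b1.png',cv2.resize(im[60:230,0:200],None,fx=4,fy=3.5,interpolation=2)); cv2.imwrite('pics/b2.png',cv2.resize(im[85:165,280:370],None,fx=7,fy=7,interpolation=2))
E
```

```text
reader (array([324.7, 127.4]), np.int32(330)) [602.6  10.4 138. ]
b (array([ 41.9, 168.5]), np.int32(228)) [502.4 254.7 185. ]
c (array([120. , 179.6]), np.int32(248)) [510.6 181.6 185. ]
hL (array([482.6, 220.6]), np.int32(261)) [ 564.7 -138.9  218. ]
hD (array([515. , 314.6]), np.int32(207)) [ 488.5 -202.7  218. ]
dockrim? [602.6  10.6  58. ]
```

View pics/b2.png

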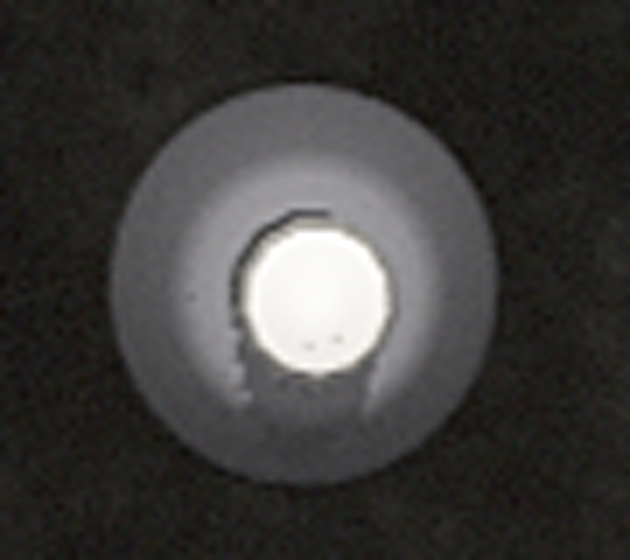

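```bash
python3 mv.py 602.6 10.4 200
```

```text
t 2.2 pos [539.3   1.8 398.7] w 85.0 F [ 0.1 -0.8  0.1] yaw(xaxis) 14.97 zt [-1.2e-03 -9.0e-04 -1.0e+00] q [ 0.42  0.2  -0.57  1.62  0.11  1.35 -1.48]
from measured: d(mm) [ 63.6   8.  198.6] norm [0.2121 0.0265 0.6621] yaw 0.0
```

Request:
apply_moves([
  {"dx": 0.21,"dy": 0.025,"dz": 0.2,"yaw": 0},
  {"dx": 0.21,"dy": 0.025,"dz": 0.4,"yaw": 0},
  {"dx": 0.21,"dy": 0.025,"dz": 0.6,"yaw": 0},
  {"dx": 0.21,"dy": 0.025,"dz": 0.66,"yaw": 0},
  {"dx": 0.21,"dy": 0.025,"dz": 0.66,"yaw": 0},
  {"dx": 0.21,"dy": 0.025,"dz": 0.66,"yaw": 0},
  {"dx": 0.21,"dy": 0.025,"dz": 0.66,"yaw": 0},
])

```text
t: 2.9
ee_pos: [603.6, 12.4, 203.5]
tcp_rot: [[0.966, 0.26, 0.003], [0.26, -0.966, -0.0], [0.003, 0.001, -1.0]]
wrist_force: [-0.6, -0.5, 0.2]
gripper_width: 84.9
```

```bash
python3 mv.py 602.6 10.4 79; python3 look.py c wrist
```

```text
t 2.9 pos [603.6  12.4 203.5] w 84.9 F [-0.6 -0.5  0.2] yaw(xaxis) 15.04 zt [ 3.e-03 -2.e-04 -1.e+00] q [ 0.32  0.48 -0.53  1.72  0.28  1.01 -1.61]
from measured: d(mm) [ -1.8   1.5 124.5] norm [-0.006   0.0051  0.4149] yaw 0.0
2.95 [604.00596539  12.65843179 204.24989498] 85.42393748767249 [-0.43373957  0.70264922  0.33858836]
[[ 9.65646892e-01  2.59817295e-01  4.58844774e-03]
 [ 2.59821217e-01 -9.65656700e-01 -2.69911648e-04]
 [ 4.36073759e-03  1.45281542e-03 -9.99989437e-01]]
```

View pics/c_wrist.png

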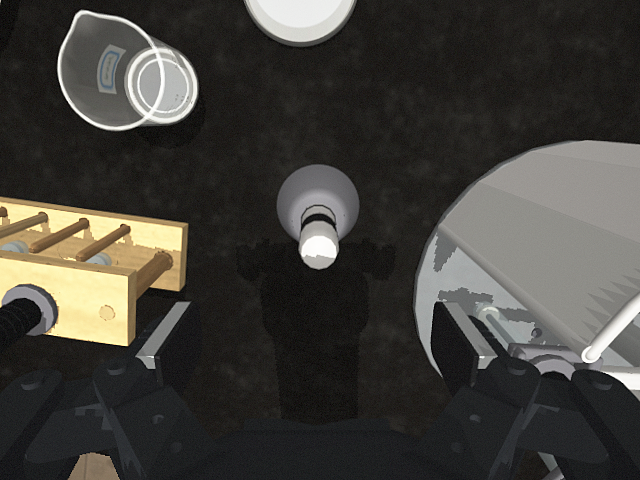

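```bash
python3 - <<'E'
from blobs import *
c=P('wrist'); print(onz('wrist',(319.5,253),138,c), proj('wrist',(602.6,10.4,138),c))
E
python3 mv.py 602.6 10.4 79
```

```text
[603.2  11.  138. ] [320.2 254.3]
t 2.95 pos [604.   12.7 204.2] w 85.4 F [-0.4  0.7  0.3] yaw(xaxis) 15.06 zt [ 4.6e-03 -3.0e-04 -1.0e+00] q [ 0.32  0.48 -0.53  1.72  0.28  1.01 -1.61]
from measured: d(mm) [ -2.5   1.6 125.2] norm [-0.0083  0.0054  0.4175] yaw 0.0
```

Reader confirmed at (603, 11). Descend and grip.

Request:
apply_moves([
  {"dx": -0.006,"dy": 0.005,"dz": 0.12,"yaw": 0},
  {"dx": -0.006,"dy": 0.005,"dz": 0.24,"yaw": 0},
  {"dx": -0.006,"dy": 0.005,"dz": 0.34,"yaw": 0},
  {"dx": -0.006,"dy": 0.005,"dz": 0.4,"yaw": 0},
  {"dx": -0.006,"dy": 0.005,"dz": 0.415,"yaw": 0},
  {"dx": -0.006,"dy": 0.005,"dz": 0.415,"yaw": 0},
  {"dx": -0.006,"dy": 0.005,"dz": 0.415,"yaw": 0},
])

```text
t: 3.65
ee_pos: [602.8, 11.2, 79.1]
tcp_rot: [[0.965, 0.26, 0.004], [0.26, -0.965, -0.0], [0.004, 0.001, -1.0]]
wrist_force: [-0.1, 0.0, -0.6]
gripper_width: 85.4
```

```bash
python3 mv.py 602.8 10.8 79
```

```text
t 3.65 pos [602.8  11.2  79.1] w 85.4 F [-0.1  0.  -0.6] yaw(xaxis) 15.1 zt [ 3.9e-03 -1.0e-04 -1.0e+00] q [ 0.27  0.63 -0.46  1.81  0.38  0.79 -1.69]
from measured: d(mm) [-0.1  0.4  0.1] norm [-0.0003  0.0012  0.0004] yaw 0.0
```

Request:
apply_moves([
  {"dx": 0,"dy": 0,"dz": 0,"yaw": 0},
  {"dx": 0,"dy": 0,"dz": 0,"yaw": 0},
  {"dx": 0,"dy": 0,"dz": 0,"yaw": 0},
  {"dx": 0,"dy": 0,"dz": 0,"yaw": 0},
  {"dx": 0,"dy": 0,"dz": 0,"yaw": 0},
  {"dx": 0,"dy": 0,"dz": 0,"yaw": 0},
  {"dx": 0,"dy": 0,"dz": 0,"yaw": 0},
  {"dx": 0,"dy": 0,"dz": 0,"yaw": 0},
], gripper=0, squeeze=60)

```text
t: 4.45
ee_pos: [601.3, 11.0, 77.1]
tcp_rot: [[0.965, 0.261, 0.0], [0.261, -0.965, -0.0], [0.0, 0.0, -1.0]]
wrist_force: [-1.5, -0.8, 5.8]
gripper_width: 22.8
```

Request:
apply_moves([
  {"dx": 0,"dy": 0,"dz": -0.06,"yaw": 0},
  {"dx": 0,"dy": 0,"dz": -0.12,"yaw": 0},
  {"dx": 0,"dy": 0,"dz": -0.2,"yaw": 0},
  {"dx": 0,"dy": 0,"dz": -0.3,"yaw": 0},
  {"dx": 0,"dy": 0,"dz": -0.4,"yaw": 0},
  {"dx": 0,"dy": 0,"dz": -0.53,"yaw": 0},
  {"dx": 0,"dy": 0,"dz": -0.66,"yaw": 0},
  {"dx": 0,"dy": 0,"dz": -0.76,"yaw": 0},
  {"dx": 0,"dy": 0,"dz": -0.76,"yaw": 0},
  {"dx": 0,"dy": 0,"dz": -0.76,"yaw": 0},
])

```text
t: 5.45
ee_pos: [600.9, 11.0, 304.4]
tcp_rot: [[0.965, 0.261, 0.0], [0.261, -0.965, -0.0], [-0.0, 0.0, -1.0]]
wrist_force: [-0.2, -0.0, -1.9]
gripper_width: 22.5
```

```bash
python3 mv.py 502 252 305; python3 look.py d wrist side top
```

```text
t 5.45 pos [600.9  11.  304.4] w 22.5 F [-0.2 -0.  -1.9] yaw(xaxis) 15.11 zt [ 0.e+00 -2.e-04 -1.e+00] q [ 0.35  0.38 -0.56  1.62  0.21  1.2  -1.56]
from measured: d(mm) [ -32.7 -258.4   -0.6] norm [-0.1089 -0.8614 -0.002 ] yaw 0.0
5.6 [600.16879165  10.87436477 302.76780398] 22.42368415652606 [ 0.15769312  0.10384425 -1.40047009]
[[ 9.65398482e-01  2.60756920e-01 -3.40570014e-03]
 [ 2.60758409e-01 -9.65404087e-01 -7.12983388e-06]
 [-3.28973599e-03 -8.81181819e-04 -9.99994201e-01]]
```

View pics/d_wrist.png

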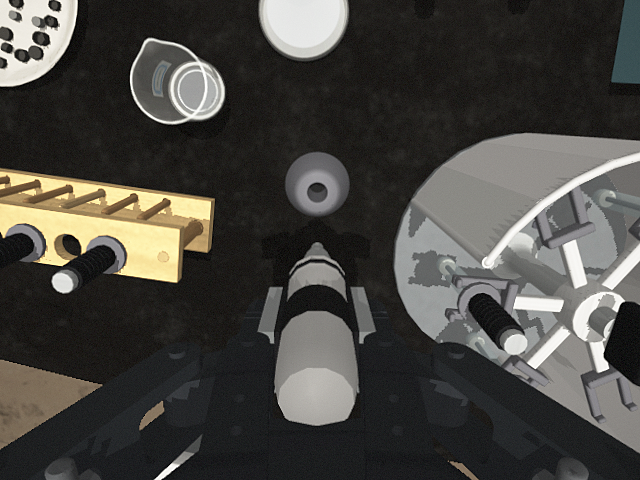

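View pics/d_side.png

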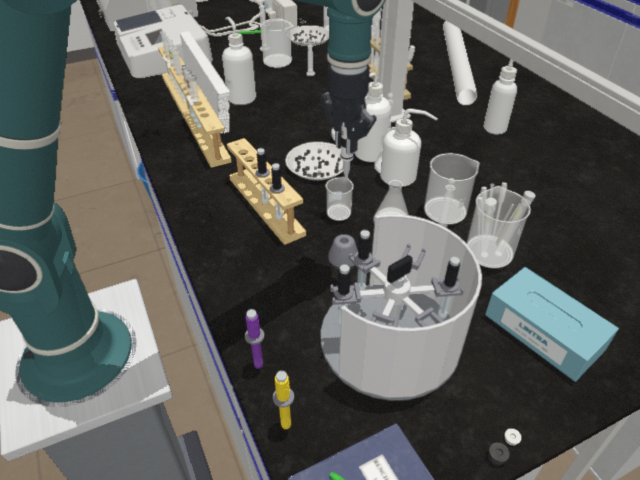

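Run:
```python
from blobs import *
im=cv2.imread('pics/d_wrist.png'); c=P('wrist'); s=ctrl.get_state(); R=np.array(s['tcp_rot']); p=np.array(s['ee_pos'])
print('tip expected px',proj('wrist',p+R@[0,0,71],c))
for z in (69,71,73): 
    o,d=ray('wrist',(319,243),c); w=p+R@[0,0,z]; X=o+d*(w[2]-o[2])/d[2]; print(R.T@(X-p))
b=blob(im,(66,281)); print(b,onz('wrist',b[0],185,c))
t=cv2.imread('pics/d_top.png'); 
for uv in [(196,236.8),(226,234.3)]:
    b=blob(t,uv,150,6); print(b, b and onz('top',b[0],185))
cv2.imwrite('pics/d1.png',cv2.resize(im[220:440,240:400],None,fx=4,fy=2.7,interpolation=2))
```

```text
tip expected px [317.1 247.9]
[ 3.57776021  1.04798846 68.98730657]
[ 2.94554412  1.06405966 70.98937225]
[ 2.31332804  1.08013085 72.99143792]
(array([ 62.1, 282.4]), np.int32(320)) [509.9 180.7 185. ]
(array([194.6, 235. ]), np.int32(99)) [506.5 254.  185. ]
(array([224.5, 232.4]), np.int32(100)) [514.6 181.6 185. ]
```

View pics/d1.png

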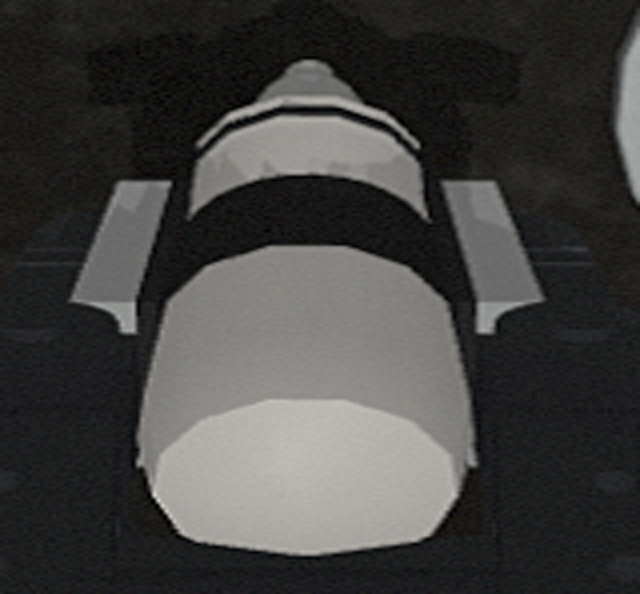

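```bash
python3 mv.py 502.5 254 300
```

```text
t 5.6 pos [600.2  10.9 302.8] w 22.4 F [ 0.2  0.1 -1.4] yaw(xaxis) 15.12 zt [-0.0034 -0.     -1.    ] q [ 0.35  0.39 -0.56  1.62  0.21  1.2  -1.56]
from measured: d(mm) [ -30.9 -260.2    3.1] norm [-0.1029 -0.8673  0.0103] yaw 0.0
```

Request:
apply_moves([
  {"dx": -0.015,"dy": -0.13,"dz": 0,"yaw": 0},
  {"dx": -0.03,"dy": -0.28,"dz": 0,"yaw": 0},
  {"dx": -0.05,"dy": -0.44,"dz": 0,"yaw": 0},
  {"dx": -0.07,"dy": -0.6,"dz": 0,"yaw": 0},
  {"dx": -0.09,"dy": -0.75,"dz": 0,"yaw": 0},
  {"dx": -0.103,"dy": -0.85,"dz": 0,"yaw": 0},
  {"dx": -0.103,"dy": -0.867,"dz": 0,"yaw": 0},
  {"dx": -0.103,"dy": -0.867,"dz": 0,"yaw": 0},
  {"dx": -0.103,"dy": -0.867,"dz": 0,"yaw": 0},
])

```text
t: 6.5
ee_pos: [504.0, 252.5, 303.8]
tcp_rot: [[0.966, 0.259, -0.001], [0.259, -0.966, -0.001], [-0.002, 0.001, -1.0]]
wrist_force: [1.4, -0.4, -1.0]
gripper_width: 22.9
```

```bash
python3 mv.py 502.5 254 300;python3 look.py e wrist side top; python3 mv.py 502.5 254 300
```

```text
t 6.5 pos [504.  252.5 303.8] w 22.9 F [ 1.4 -0.4 -1. ] yaw(xaxis) 15.01 zt [-0.0013 -0.0014 -1.    ] q [ 0.01  0.34 -0.66  1.7   0.22  1.18 -2.02]
from measured: d(mm) [-1.1 -1.8  3.8] norm [-0.0036 -0.0061  0.0126] yaw 0.0
6.65 [504.26503476 252.42328818 304.30405506] 22.777879844441113 [-0.05069071 -0.5020845  -1.2808903 ]
[[ 9.66161204e-01  2.57938417e-01 -5.48969893e-04]
 [ 2.57937997e-01 -9.66161193e-01 -7.33794459e-04]
 [-7.19667188e-04  5.67363543e-04 -9.99999580e-01]]
t 6.65 pos [504.3 252.4 304.3] w 22.8 F [-0.1 -0.5 -1.3] yaw(xaxis) 14.95 zt [-5.e-04 -7.e-04 -1.e+00] q [ 0.01  0.34 -0.66  1.7   0.22  1.18 -2.02]
from measured: d(mm) [-1.3 -2.   4.3] norm [-0.0043 -0.0066  0.0143] yaw 0.0
```

View pics/e_wrist.png

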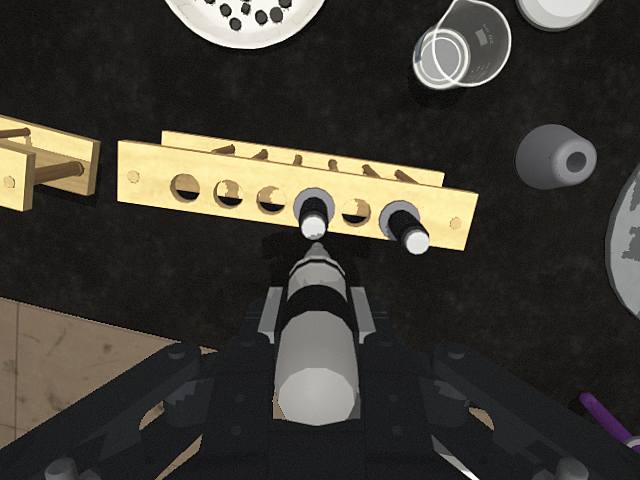

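View pics/e_side.png

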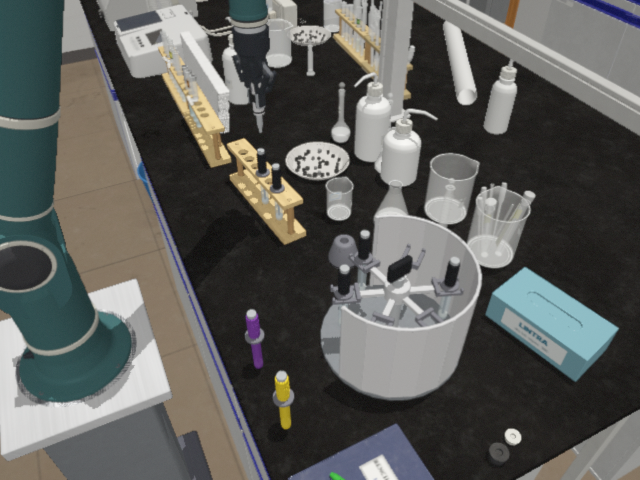

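Run:
```python
from blobs import *
im=cv2.imread('pics/e_wrist.png'); c=P('wrist'); s=ctrl.get_state(); R=np.array(s['tcp_rot']); p=np.array(s['ee_pos'])
b=blob(im,(314,228),185); print(b,onz('wrist',b[0],185,c)); B=onz('wrist',b[0],185,c)
b=blob(im,(417,242),185); print(b,onz('wrist',b[0],185,c))
print('tip px exp',proj('wrist',p+R@[0,0,71],c))
print('in tool from tcp', (R.T@(B-p)).round(1))
im=cv2.imread('pics/e_wrist.png');cv2.imwrite('pics/e1.png',cv2.resize(im[180:300,260:440],None,fx=4,fy=4,interpolation=2))
```

```text
(array([312.8, 226.3]), np.int32(350)) [503.3 255.1 185. ]
(array([417.5, 242.5]), np.int32(381)) [510.9 180.9 185. ]
tip px exp [317.2 247.9]
in tool from tcp [ -0.2  -2.9 119.3]
```

View pics/e1.png

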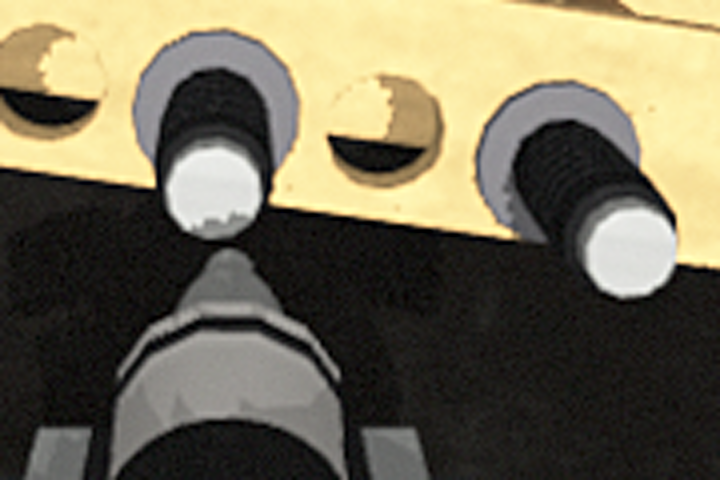

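Request:
apply_moves([
  {"dx": -0.002,"dy": -0.01,"dz": 0.05,"yaw": 0},
  {"dx": -0.002,"dy": -0.01,"dz": 0.1,"yaw": 0},
  {"dx": -0.002,"dy": -0.01,"dz": 0.13,"yaw": 0},
  {"dx": -0.002,"dy": -0.01,"dz": 0.14,"yaw": 0},
  {"dx": -0.002,"dy": -0.01,"dz": 0.14,"yaw": 0},
])

```text
t: 7.15
ee_pos: [501.9, 256.7, 261.9]
tcp_rot: [[0.965, 0.261, -0.001], [0.261, -0.965, -0.0], [-0.001, 0.0, -1.0]]
wrist_force: [-0.3, 0.1, -0.2]
gripper_width: 22.4
```

```bash
python3 look.py f wrist side;python3 mv.py 502.7 255 252;  python3 -c "
import cv2
im=cv2.imread('pics/f_wrist.png');cv2.imwrite('pics/f1.png',cv2.resize(im[180:300,260:440],None,fx=4,fy=4,interpolation=2))"
```

```text
7.25 [502.32756726 257.09926644 263.02335103] 22.55382616041471 [-0.84197395 -0.34625941 -0.57013692]
[[ 9.65408405e-01  2.60741999e-01  4.70528246e-04]
 [ 2.60741851e-01 -9.65408495e-01  3.53736810e-04]
 [ 5.46486009e-04 -2.18814083e-04 -9.99999827e-01]]
t 7.25 pos [502.3 257.1 263. ] w 22.6 F [-0.8 -0.3 -0.6] yaw(xaxis) 15.11 zt [ 5.e-04  4.e-04 -1.e+00] q [-0.01  0.37 -0.66  1.75  0.25  1.1  -2.06]
from measured: d(mm) [-0.2  2.1 11. ] norm [-0.0006  0.0071  0.0367] yaw 0.0
```

View pics/f1.png

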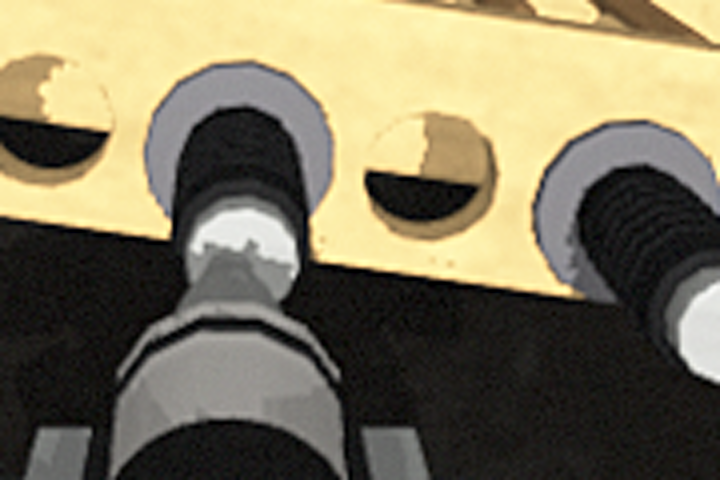

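Request:
apply_moves([
  {"dx": 0,"dy": 0.006,"dz": 0.015,"yaw": 0},
  {"dx": 0,"dy": 0.006,"dz": 0.025,"yaw": 0},
  {"dx": 0,"dy": 0.006,"dz": 0.035,"yaw": 0},
  {"dx": 0,"dy": 0.006,"dz": 0.035,"yaw": 0},
  {"dx": 0,"dy": 0.006,"dz": 0.035,"yaw": 0},
  {"dx": 0,"dy": 0.006,"dz": 0.035,"yaw": 0},
  {"dx": 0,"dy": 0.006,"dz": 0.035,"yaw": 0},
])

```text
t: 7.95
ee_pos: [502.7, 255.1, 252.4]
tcp_rot: [[0.965, 0.261, 0.0], [0.261, -0.965, 0.0], [0.0, 0.0, -1.0]]
wrist_force: [0.2, -0.1, -0.1]
gripper_width: 22.6
```

```bash
python3 look.py g wrist;python3 mv.py 502.7 255 252;  python3 -c "
import cv2
im=cv2.imread('pics/g_wrist.png');cv2.imwrite('pics/g1.png',cv2.resize(im[180:300,260:440],None,fx=4,fy=4,interpolation=2))"
```

```text
8.0 [502.65467157 255.1471827  252.40735315] 22.57945768167277 [-0.21815156 -0.38477861 -0.44447   ]
[[ 9.65431306e-01  2.60657501e-01  2.45250848e-04]
 [ 2.60657507e-01 -9.65431336e-01  7.92111093e-06]
 [ 2.38837550e-04  5.62791861e-05 -9.99999970e-01]]
t 8.0 pos [502.7 255.1 252.4] w 22.6 F [-0.2 -0.4 -0.4] yaw(xaxis) 15.11 zt [ 2.e-04  0.e+00 -1.e+00] q [-0.01  0.38 -0.65  1.76  0.26  1.08 -2.06]
from measured: d(mm) [0.  0.2 0.4] norm [0.     0.0005 0.0014] yaw 0.0
```

View pics/g1.png

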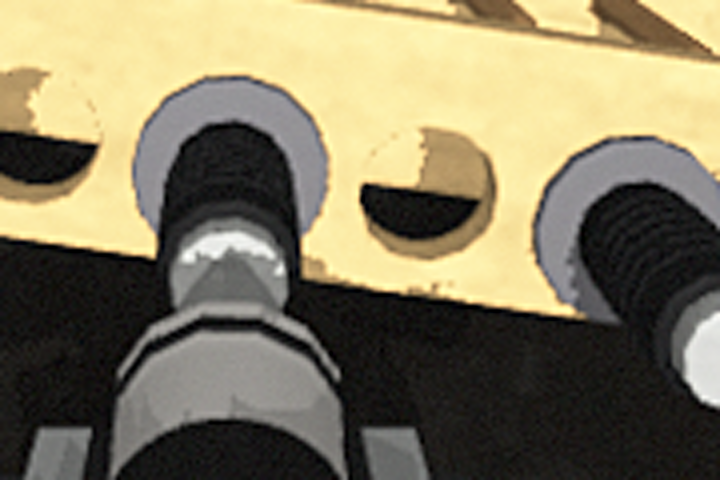

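Request:
apply_moves([
  {"dx": 0,"dy": 0,"dz": 0.005,"yaw": 0},
  {"dx": 0,"dy": 0,"dz": 0.01,"yaw": 0},
  {"dx": 0,"dy": 0,"dz": 0.01,"yaw": 0},
  {"dx": 0,"dy": 0,"dz": 0.01,"yaw": 0},
  {"dx": 0,"dy": 0,"dz": 0.01,"yaw": 0},
])

```text
t: 8.5
ee_pos: [502.6, 255.1, 249.3]
tcp_rot: [[0.965, 0.261, 0.0], [0.261, -0.965, -0.0], [0.0, 0.0, -1.0]]
wrist_force: [0.8, -1.0, 1.8]
gripper_width: 22.9
```

```bash
python3 look.py g2 wrist; for i in 1 2 3; do python3 mv.py ; python3 -c "
from plant import viewer; viewer.capture('top')"; done;  python3 -c "
import cv2
im=cv2.imread('pics/g2_wrist.png');cv2.imwrite('pics/g3.png',cv2.resize(im[180:300,260:440],None,fx=4,fy=4,interpolation=2))"
```

```text
8.55 [502.65218636 255.12471066 249.33137862] 22.72939208942978 [-0.50703151 -0.18267278  0.94290714]
[[ 9.65446981e-01  2.60599522e-01  1.29050575e-04]
 [ 2.60599523e-01 -9.65446989e-01  9.32631202e-06]
 [ 1.27021921e-04  2.46264585e-05 -9.99999992e-01]]
t 8.55 pos [502.7 255.1 249.3] w 22.7 F [-0.5 -0.2  0.9] yaw(xaxis) 15.11 zt [ 1.e-04  0.e+00 -1.e+00] q [-0.01  0.39 -0.65  1.77  0.26  1.08 -2.06]
t 8.6 pos [502.6 255.1 249.3] w 22.4 F [-0.5 -0.9  1.1] yaw(xaxis) 15.11 zt [ 1.e-04  0.e+00 -1.e+00] q [-0.01  0.39 -0.65  1.77  0.26  1.08 -2.06]
t 8.65 pos [502.6 255.2 249.3] w 23.0 F [ 1.  -0.4  1.8] yaw(xaxis) 15.11 zt [ 2.e-04  0.e+00 -1.e+00] q [-0.01  0.39 -0.65  1.77  0.26  1.08 -2.06]
```

View pics/g3.png

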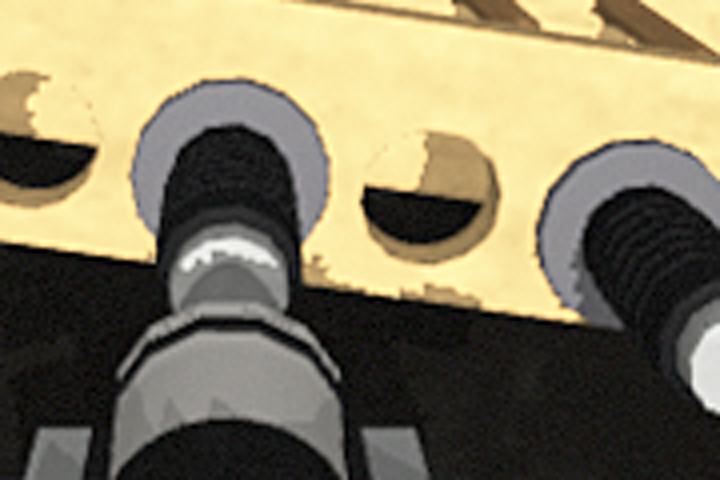

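Request:
apply_moves([
  {"dx": 0,"dy": 0,"dz": -0.06,"yaw": 0},
  {"dx": 0,"dy": 0,"dz": -0.13,"yaw": 0},
  {"dx": -0.02,"dy": 0.12,"dz": -0.13,"yaw": 0},
  {"dx": -0.039,"dy": 0.244,"dz": -0.13,"yaw": 0},
  {"dx": -0.039,"dy": 0.244,"dz": -0.1,"yaw": 0},
  {"dx": -0.039,"dy": 0.244,"dz": -0.05,"yaw": 0},
  {"dx": -0.039,"dy": 0.244,"dz": -0.04,"yaw": 0},
  {"dx": -0.039,"dy": 0.244,"dz": -0.04,"yaw": 0},
])

```text
t: 9.5
ee_pos: [509.3, 182.6, 260.1]
tcp_rot: [[0.965, 0.263, -0.003], [0.263, -0.965, 0.0], [-0.002, -0.001, -1.0]]
wrist_force: [-0.4, -0.1, -0.3]
gripper_width: 22.9
```

```bash
python3 look.py i wrist;python3 mv.py 510.7 181 249;  python3 -c "
import cv2
im=cv2.imread('pics/i_wrist.png');cv2.imwrite('pics/i1.png',cv2.resize(im[180:300,230:410],None,fx=4,fy=4,interpolation=2))"
```

```text
9.55 [509.73144533 182.72329599 260.72278639] 22.86229517625174 [ 0.34068654 -0.40739943 -0.58629799]
[[ 9.64828398e-01  2.62876907e-01 -1.37654030e-03]
 [ 2.62877748e-01 -9.64829038e-01  4.66954695e-04]
 [-1.20537445e-03 -8.12392963e-04 -9.99998944e-01]]
t 9.55 pos [509.7 182.7 260.7] w 22.9 F [ 0.3 -0.4 -0.6] yaw(xaxis) 15.24 zt [-1.4e-03  5.0e-04 -1.0e+00] q [ 0.12  0.33 -0.64  1.8   0.22  1.08 -1.91]
from measured: d(mm) [ 0.5  1.9 11.7] norm [0.0017 0.0064 0.0391] yaw 0.0
```

View pics/i1.png

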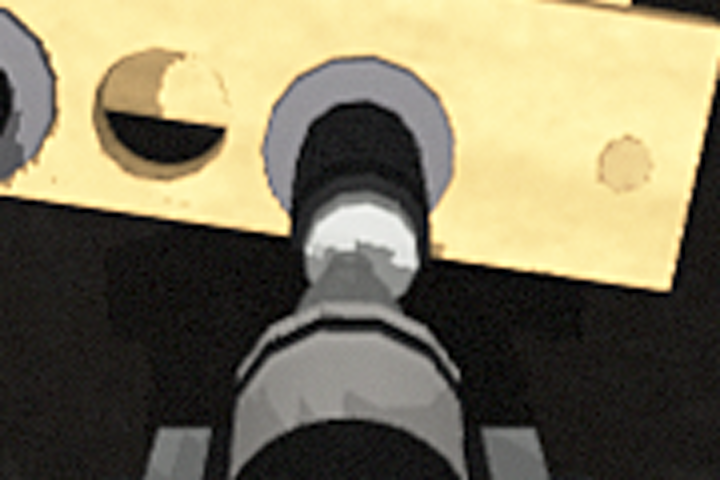

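Request:
apply_moves([
  {"dx": 0.001,"dy": 0.004,"dz": 0.015,"yaw": 0},
  {"dx": 0.001,"dy": 0.004,"dz": 0.025,"yaw": 0},
  {"dx": 0.001,"dy": 0.004,"dz": 0.032,"yaw": 0},
  {"dx": 0.001,"dy": 0.004,"dz": 0.039,"yaw": 0},
  {"dx": 0.001,"dy": 0.004,"dz": 0.039,"yaw": 0},
  {"dx": 0.001,"dy": 0.004,"dz": 0.039,"yaw": 0},
  {"dx": 0.001,"dy": 0.004,"dz": 0.039,"yaw": 0},
  {"dx": 0.001,"dy": 0.004,"dz": 0.039,"yaw": 0},
])

```text
t: 10.35
ee_pos: [511.1, 180.4, 249.8]
tcp_rot: [[0.965, 0.261, 0.0], [0.261, -0.965, 0.0], [0.0, -0.0, -1.0]]
wrist_force: [0.2, 0.7, 0.4]
gripper_width: 22.8
```

```bash
python3 look.py j wrist; for i in 1 2 ; do python3 mv.py ; python3 -c "
from plant import viewer; viewer.capture('top')"; done;  python3 -c "
import cv2
im=cv2.imread('pics/j_wrist.png');cv2.imwrite('pics/j1.png',cv2.resize(im[180:300,230:410],None,fx=4,fy=4,interpolation=2))"
```

```text
10.4 [511.06003633 180.39858199 249.72105507] 22.974257535203396 [0.43533666 0.46859414 1.10165201]
[[ 9.65427499e-01  2.60671512e-01  3.26591725e-04]
 [ 2.60671496e-01 -9.65427554e-01  9.16844990e-05]
 [ 3.39200187e-04 -3.38158312e-06 -9.99999942e-01]]
t 10.4 pos [511.1 180.4 249.7] w 23.0 F [0.4 0.5 1.1] yaw(xaxis) 15.11 zt [ 3.e-04  1.e-04 -1.e+00] q [ 0.12  0.34 -0.64  1.82  0.23  1.06 -1.91]
t 10.45 pos [511.  180.3 249.7] w 22.6 F [-0.2 -0.3  0.1] yaw(xaxis) 15.11 zt [ 3.e-04  0.e+00 -1.e+00] q [ 0.12  0.34 -0.64  1.82  0.23  1.06 -1.91]
```

View pics/j1.png

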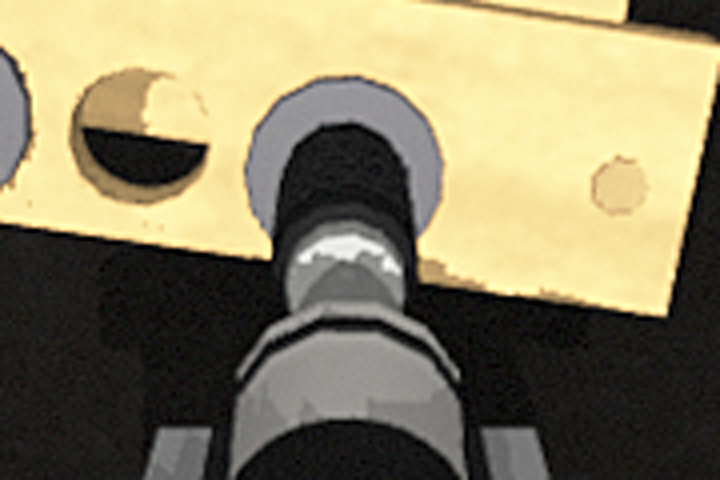

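Request:
apply_moves([
  {"dx": 0,"dy": 0,"dz": -0.08,"yaw": 0},
  {"dx": 0,"dy": 0,"dz": -0.18,"yaw": 0},
  {"dx": 0.03,"dy": 0.14,"dz": -0.18,"yaw": 0},
  {"dx": 0.06,"dy": 0.28,"dz": -0.18,"yaw": 0},
  {"dx": 0.1,"dy": 0.44,"dz": -0.18,"yaw": 0},
  {"dx": 0.13,"dy": 0.57,"dz": -0.18,"yaw": 0},
  {"dx": 0.14,"dy": 0.623,"dz": -0.18,"yaw": 0},
  {"dx": 0.14,"dy": 0.623,"dz": -0.18,"yaw": 0},
  {"dx": 0.14,"dy": 0.623,"dz": -0.18,"yaw": 0},
])

```text
t: 11.4
ee_pos: [599.5, 12.1, 303.1]
tcp_rot: [[0.965, 0.262, -0.001], [0.262, -0.965, 0.001], [-0.001, -0.001, -1.0]]
wrist_force: [0.1, 0.0, -1.0]
gripper_width: 23.0
```

```bash
python3 mv.py; python3 look.py k wrist side top;python3 mv.py 603 10.7 305
```

```text
t 11.4 pos [599.5  12.1 303.1] w 23.0 F [ 0.1  0.  -1. ] yaw(xaxis) 15.17 zt [-0.0014  0.001  -1.    ] q [ 0.35  0.38 -0.56  1.62  0.21  1.2  -1.56]
11.55 [599.55238655  13.06404365 303.75234067] 22.557103916799274 [ 0.57881272  0.13136489 -0.76606978]
[[ 9.64561022e-01  2.63859827e-01 -1.62903964e-04]
 [ 2.63859873e-01 -9.64560931e-01  4.21930924e-04]
 [-4.58001785e-05 -4.49961943e-04 -9.99999898e-01]]
t 11.55 pos [599.6  13.1 303.8] w 22.6 F [ 0.6  0.1 -0.8] yaw(xaxis) 15.3 zt [-2.e-04  4.e-04 -1.e+00] q [ 0.35  0.38 -0.56  1.62  0.21  1.2  -1.56]
from measured: d(mm) [ 2.7  3.2 -1.2] norm [ 0.009   0.0106 -0.0042] yaw 0.0
```

View pics/k_wrist.png

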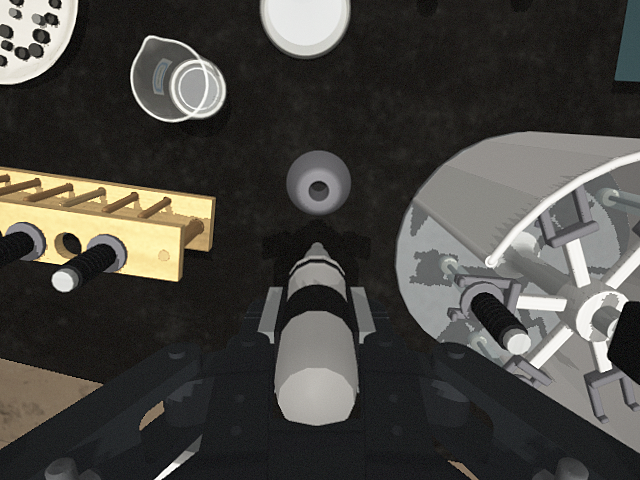

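View pics/k_side.png

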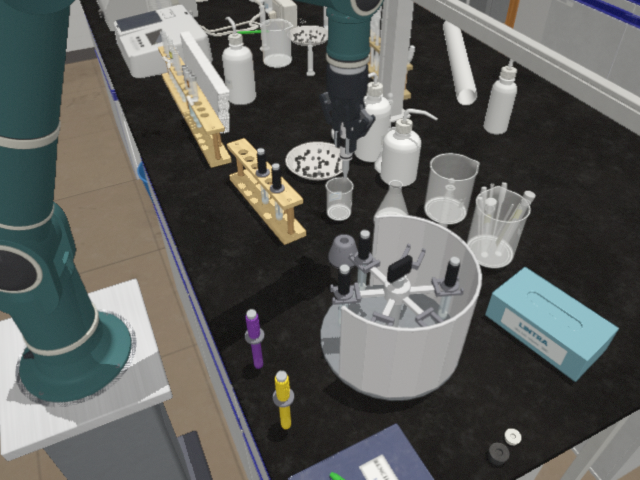

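```bash
cat > dock.py <<'E'
from blobs import *
def mouth(f,uv,c,r=22,thr=75):
    im=cv2.imread(f); x,y=int(uv[0]),int(uv[1]); g=cv2.cvtColor(im,6)[y-r:y+r,x-r:x+r]
    m=(g<thr).astype('uint8'); n,l,s,cc=cv2.connectedComponentsWithStats(m)
    k=l[r,r]; 
    if k==0: print('no dark at seed',g[r,r]); return
    cn=max(cv2.findContours((l==k).astype('uint8'),0,1)[0],key=cv2.contourArea); e=cv2.fitEllipse(cn)
    px=np.array(e[0])+[x-r,y-r]; print('ellipse',px.round(1),np.round(e[1],1),'->',onz('wrist',px,58,c)); return onz('wrist',px,58,c)
E
python3 - <<'E'
from dock import *
c=P('wrist'); M=mouth('pics/k_wrist.png',(318,190),c)
im=cv2.imread('pics/k_wrist.png');cv2.imwrite('pics/k1.png',cv2.resize(im[145:265,260:380],None,fx=5,fy=5,interpolation=2))
E
```

```text
ellipse [318.2 189.8] [17.2 18.2] -> [603.3  12.6  58. ]
```

View pics/k1.png

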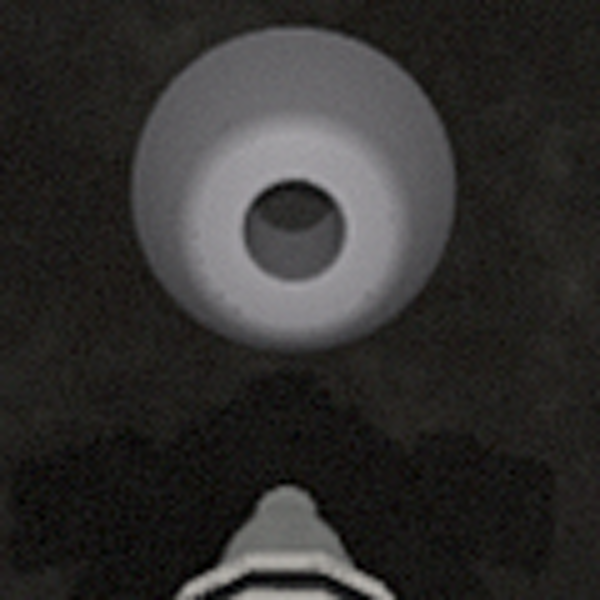

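```bash
python3 - <<'E'
from h import *
im=cv2.imread('pics/d_wrist.png');cv2.imwrite('pics/d5.png',cv2.resize(im[145:265,260:380],None,fx=5,fy=5,interpolation=2))
c=P('wrist')
for uv in [(319,191.3),(318.2,189.8)]: print(onz('wrist',uv,58,c))
E
python3 mv.py 601.3 11 200
```

```text
[602.1  11.5  58. ]
[603.3  12.6  58. ]
t 11.55 pos [599.6  13.1 303.8] w 22.6 F [ 0.6  0.1 -0.8] yaw(xaxis) 15.3 zt [-2.e-04  4.e-04 -1.e+00] q [ 0.35  0.38 -0.56  1.62  0.21  1.2  -1.56]
from measured: d(mm) [  1.1   2.5 103.8] norm [0.0038 0.0083 0.3458] yaw 0.0
```

View pics/d5.png

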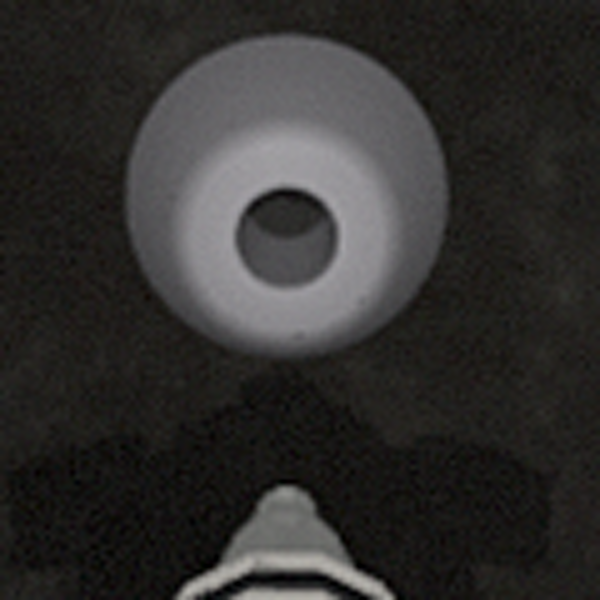

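Request:
apply_moves([
  {"dx": 0.004,"dy": 0.007,"dz": 0.13,"yaw": 0},
  {"dx": 0.004,"dy": 0.007,"dz": 0.26,"yaw": 0},
  {"dx": 0.004,"dy": 0.007,"dz": 0.38,"yaw": 0},
  {"dx": 0.004,"dy": 0.007,"dz": 0.46,"yaw": 0},
  {"dx": 0.004,"dy": 0.007,"dz": 0.5,"yaw": 0},
  {"dx": 0.004,"dy": 0.007,"dz": 0.5,"yaw": 0},
  {"dx": 0.004,"dy": 0.007,"dz": 0.5,"yaw": 0},
  {"dx": 0.004,"dy": 0.007,"dz": 0.5,"yaw": 0},
])

```text
t: 12.35
ee_pos: [603.1, 9.5, 155.4]
tcp_rot: [[0.965, 0.261, 0.003], [0.261, -0.965, -0.0], [0.003, 0.001, -1.0]]
wrist_force: [-0.6, -0.1, -1.3]
gripper_width: 22.6
```

```bash
python3 mv.py; python3 look.py l wrist; python3 mv.py 601.5 11.2 135
python3 - <<'E'
from h import *
im=cv2.imread('pics/l_wrist.png');cv2.imwrite('pics/l1.png',cv2.resize(im[165:315,240:400],None,fx=5,fy=4,interpolation=2))
c=P('wrist'); s=ctrl.get_state(); R=np.array(s['tcp_rot']); p=np.array(s['ee_pos']); print(proj('wrist',p+R@[0,0,70],c))
E
```

```text
t 12.35 pos [603.1   9.5 155.4] w 22.6 F [-0.6 -0.1 -1.3] yaw(xaxis) 15.13 zt [ 0.0031 -0.     -1.    ] q [ 0.31  0.54 -0.51  1.76  0.32  0.92 -1.64]
12.4 [602.95889154   9.37897332 155.28227287] 23.04909054856054 [-0.20502811 -0.14546857  0.38810816]
[[ 9.65385417e-01  2.60811063e-01  2.93018809e-03]
 [ 2.60812476e-01 -9.65389477e-01 -1.04080933e-04]
 [ 2.80162729e-03  8.64707826e-04 -9.99995702e-01]]
t 12.4 pos [603.    9.4 155.3] w 23.0 F [-0.2 -0.1  0.4] yaw(xaxis) 15.12 zt [ 2.9e-03 -1.0e-04 -1.0e+00] q [ 0.31  0.54 -0.51  1.76  0.32  0.92 -1.64]
from measured: d(mm) [-1.  -2.2 20.3] norm [-0.0033 -0.0072  0.0676] yaw 0.0
[317.2 248.4]
```

View pics/l1.png

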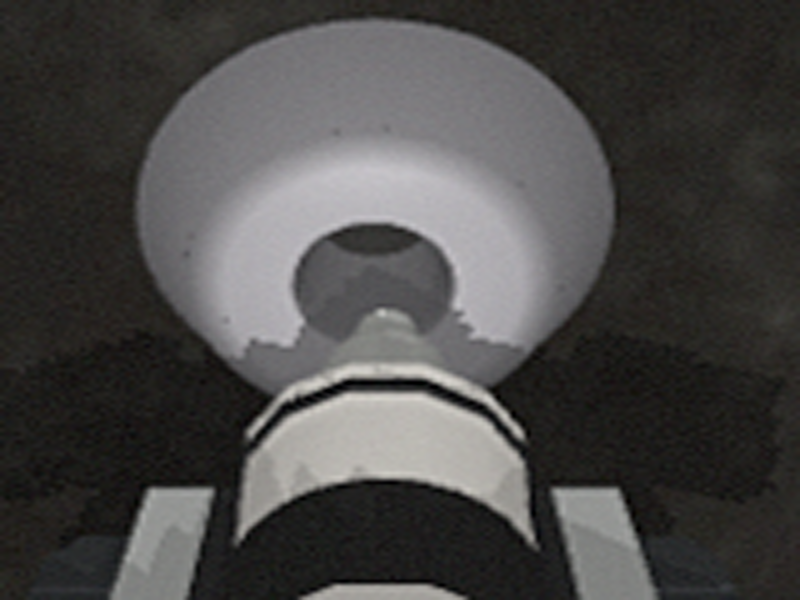

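Request:
apply_moves([
  {"dx": -0.002,"dy": -0.006,"dz": 0.03,"yaw": 0},
  {"dx": -0.002,"dy": -0.006,"dz": 0.055,"yaw": 0},
  {"dx": -0.002,"dy": -0.006,"dz": 0.055,"yaw": 0},
  {"dx": -0.002,"dy": -0.006,"dz": 0.055,"yaw": 0},
  {"dx": -0.002,"dy": -0.006,"dz": 0.055,"yaw": 0},
  {"dx": -0.002,"dy": -0.006,"dz": 0.055,"yaw": 0},
])

```text
t: 13.0
ee_pos: [601.1, 10.7, 137.3]
tcp_rot: [[0.965, 0.261, 0.0], [0.261, -0.965, 0.0], [0.0, 0.0, -1.0]]
wrist_force: [-0.4, 0.2, -1.0]
gripper_width: 22.6
```

```bash
python3 mv.py; python3 look.py m wrist; python3 mv.py 601.5 11.2 135
python3 - <<'E'
from h import *
im=cv2.imread('pics/m_wrist.png');cv2.imwrite('pics/m1.png',cv2.resize(im[165:315,240:400],None,fx=5,fy=4,interpolation=2))
E
```

```text
t 13.0 pos [601.1  10.7 137.3] w 22.6 F [-0.4  0.2 -1. ] yaw(xaxis) 15.11 zt [ 4.e-04  0.e+00 -1.e+00] q [ 0.3   0.56 -0.5   1.78  0.33  0.89 -1.65]
13.05 [601.06697949  10.70892812 137.26218705] 22.937517797251797 [-0.36128654 -0.41129373 -1.03640233]
[[ 9.65437399e-01  2.60634760e-01  3.87139287e-04]
 [ 2.60634785e-01 -9.65437470e-01 -1.48593665e-05]
 [ 3.69885906e-04  1.15247753e-04 -9.99999925e-01]]
t 13.05 pos [601.1  10.7 137.3] w 22.9 F [-0.4 -0.4 -1. ] yaw(xaxis) 15.11 zt [ 4.e-04 -0.e+00 -1.e+00] q [ 0.3   0.56 -0.5   1.78  0.33  0.89 -1.65]
from measured: d(mm) [ 0.5 -0.4  2.3] norm [ 0.0018 -0.0012  0.0075] yaw 0.0
```

View pics/m1.png

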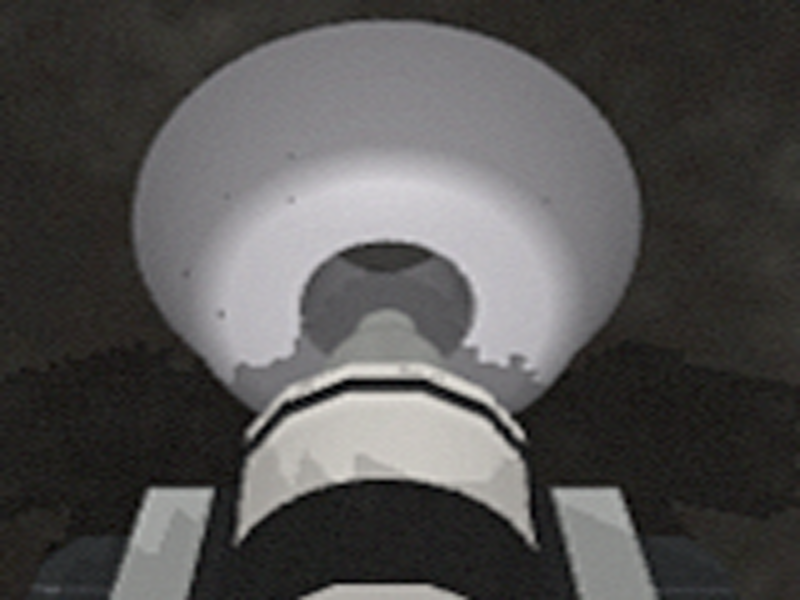

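Request:
apply_moves([
  {"dx": 0.001,"dy": 0,"dz": 0.03,"yaw": 0},
  {"dx": 0.001,"dy": 0,"dz": 0.06,"yaw": 0},
  {"dx": 0.001,"dy": 0,"dz": 0.09,"yaw": 0},
  {"dx": 0.001,"dy": 0,"dz": 0.12,"yaw": 0},
  {"dx": 0.001,"dy": 0,"dz": 0.15,"yaw": 0},
  {"dx": 0.001,"dy": 0,"dz": 0.17,"yaw": 0},
  {"dx": 0.001,"dy": 0,"dz": 0.185,"yaw": 0},
  {"dx": 0.001,"dy": 0,"dz": 0.185,"yaw": 0},
  {"dx": 0.001,"dy": 0,"dz": 0.185,"yaw": 0},
])

```text
t: 13.95
ee_pos: [601.4, 10.9, 81.7]
tcp_rot: [[0.965, 0.261, 0.0], [0.261, -0.965, 0.0], [0.0, 0.0, -1.0]]
wrist_force: [0.8, -0.7, -1.0]
gripper_width: 22.7
```

```bash
python3 mv.py; python3 look.py n wrist
```

```text
t 13.95 pos [601.4  10.9  81.7] w 22.7 F [ 0.8 -0.7 -1. ] yaw(xaxis) 15.11 zt [ 3.e-04  1.e-04 -1.e+00] q [ 0.27  0.63 -0.46  1.8   0.38  0.79 -1.69]
14.0 [601.47572907  10.85388656  81.90512334] 22.591996707804892 [ 0.04509147 -0.43574831 -0.22422373]
[[ 9.65416594e-01  2.60711236e-01  6.71500243e-04]
 [ 2.60711288e-01 -9.65416814e-01  9.99769621e-06]
 [ 6.50884137e-04  1.65415752e-04 -9.99999774e-01]]
```

View pics/n_wrist.png

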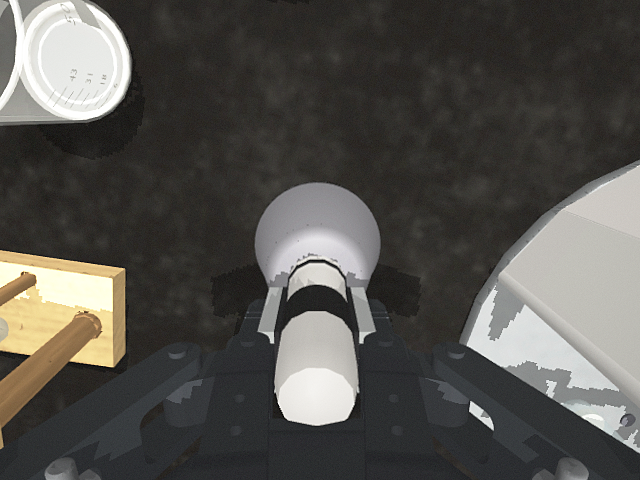

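In the socket. Lower until contact force shows.

Request:
apply_moves([
  {"dx": 0,"dy": 0,"dz": 0.006,"yaw": 0},
  {"dx": 0,"dy": 0,"dz": 0.011,"yaw": 0},
  {"dx": 0,"dy": 0,"dz": 0.015,"yaw": 0},
  {"dx": 0,"dy": 0,"dz": 0.015,"yaw": 0},
  {"dx": 0,"dy": 0,"dz": 0.015,"yaw": 0},
])

```text
t: 14.5
ee_pos: [601.3, 10.7, 77.2]
tcp_rot: [[0.965, 0.261, 0.0], [0.261, -0.965, -0.0], [0.0, 0.0, -1.0]]
wrist_force: [-0.3, -0.2, 0.2]
gripper_width: 22.7
```

Request:
apply_moves([
  {"dx": 0,"dy": 0,"dz": 0.003,"yaw": 0},
  {"dx": 0,"dy": 0,"dz": 0.004,"yaw": 0},
  {"dx": 0,"dy": 0,"dz": 0.004,"yaw": 0},
])

```text
t: 14.8
ee_pos: [601.4, 10.8, 77.0]
tcp_rot: [[0.965, 0.261, 0.0], [0.261, -0.965, -0.001], [0.0, 0.001, -1.0]]
wrist_force: [-3.3, -0.4, 8.9]
gripper_width: 22.4
```

Request:
apply_moves([
  {"dx": 0,"dy": 0,"dz": 0,"yaw": 0},
  {"dx": 0,"dy": 0,"dz": 0,"yaw": 0},
  {"dx": 0,"dy": 0,"dz": 0,"yaw": 0},
  {"dx": 0,"dy": 0,"dz": 0,"yaw": 0},
  {"dx": 0,"dy": 0,"dz": 0,"yaw": 0},
  {"dx": 0,"dy": 0,"dz": 0,"yaw": 0},
  {"dx": 0,"dy": 0,"dz": 0,"yaw": 0},
], gripper=1)

```text
t: 15.5
ee_pos: [601.2, 10.8, 75.8]
tcp_rot: [[0.965, 0.261, -0.0], [0.261, -0.965, -0.0], [-0.0, -0.0, -1.0]]
wrist_force: [0.3, -0.5, 0.4]
gripper_width: 85.4
```

```bash
python3 mv.py 583 -237 320
```

```text
t 15.5 pos [601.2  10.8  75.8] w 85.4 F [ 0.3 -0.5  0.4] yaw(xaxis) 15.11 zt [-1.e-04 -0.e+00 -1.e+00] q [ 0.27  0.64 -0.46  1.81  0.38  0.78 -1.69]
from measured: d(mm) [ -82.1  234.5 -244.2] norm [-0.2738  0.7816 -0.814 ] yaw 0.0
```

Request:
apply_moves([
  {"dx": 0,"dy": 0,"dz": -0.1,"yaw": 0},
  {"dx": 0,"dy": 0,"dz": -0.25,"yaw": 0},
  {"dx": 0,"dy": 0,"dz": -0.4,"yaw": 0},
  {"dx": -0.05,"dy": 0,"dz": -0.56,"yaw": 0},
  {"dx": -0.1,"dy": 0.05,"dz": -0.7,"yaw": 0},
  {"dx": -0.15,"dy": 0.1,"dz": -0.85,"yaw": 0},
  {"dx": -0.2,"dy": 0.2,"dz": -1,"yaw": 0},
  {"dx": -0.2,"dy": 0.2,"dz": -1,"yaw": 0},
  {"dx": -0.2,"dy": 0.2,"dz": -1,"yaw": 0},
])

```text
t: 16.4
ee_pos: [559.2, -63.8, 377.1]
tcp_rot: [[0.966, 0.258, 0.003], [0.258, -0.966, -0.001], [0.002, 0.002, -1.0]]
wrist_force: [1.0, 0.1, -0.4]
gripper_width: 85.5
```

```bash
python3 look.py o wrist side; python3 mv.py
```

```text
16.5 [558.29844047 -61.90708606 374.48535508] 84.93700782908198 [ 0.31659995  0.21866541 -0.88657026]
[[ 9.65166547e-01  2.61627504e-01 -2.14154166e-03]
 [ 2.61629499e-01 -9.65168123e-01  7.06518481e-04]
 [-1.88210308e-03 -1.24219847e-03 -9.99997457e-01]]
t 16.5 pos [558.3 -61.9 374.5] w 84.9 F [ 0.3  0.2 -0.9] yaw(xaxis) 15.17 zt [-2.1e-03  7.0e-04 -1.0e+00] q [ 0.51  0.26 -0.56  1.61  0.14  1.31 -1.38]
```

View pics/o_wrist.png

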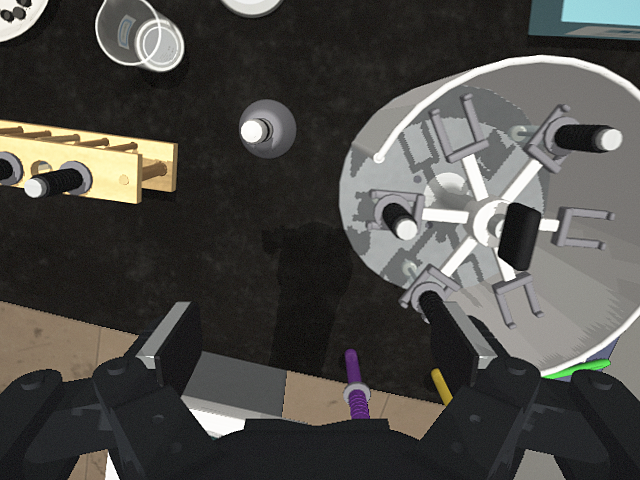

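View pics/o_side.png

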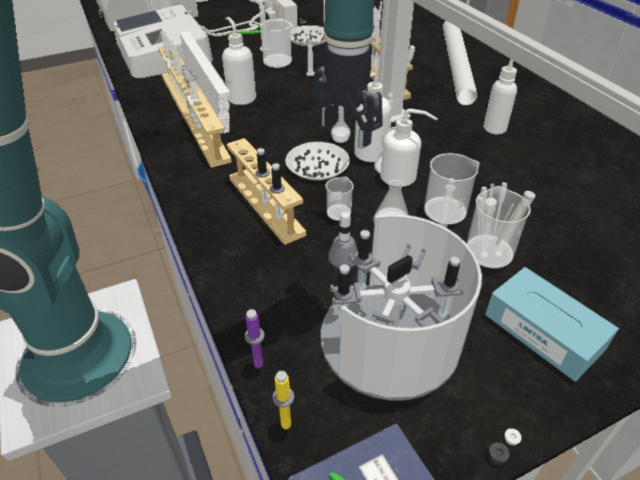

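Request:
apply_moves([
  {"dx": -0.03,"dy": 0.28,"dz": 0,"yaw": -0.7},
  {"dx": -0.07,"dy": 0.58,"dz": 0,"yaw": -0.7},
  {"dx": -0.07,"dy": 0.58,"dz": 0,"yaw": -0.7},
  {"dx": -0.07,"dy": 0.58,"dz": 0,"yaw": -0.7},
  {"dx": -0.07,"dy": 0.58,"dz": 0,"yaw": -0.7},
  {"dx": -0.07,"dy": 0.58,"dz": 0,"yaw": -0.7},
  {"dx": -0.07,"dy": 0.58,"dz": 0,"yaw": -0.7},
  {"dx": -0.07,"dy": 0.58,"dz": 0,"yaw": -0.7},
  {"dx": -0.07,"dy": 0.58,"dz": 0,"yaw": -0.7},
  {"dx": -0.07,"dy": 0.58,"dz": 0,"yaw": -0.7},
])

```text
t: 17.5
ee_pos: [584.0, -234.4, 373.4]
tcp_rot: [[-0.167, 0.986, -0.003], [0.986, 0.167, 0.003], [0.003, -0.003, -1.0]]
wrist_force: [0.5, 0.6, 0.7]
gripper_width: 85.2
```

```bash
python3 mv.py 583 -237 350; python3 look.py p wrist
```

```text
t 17.5 pos [ 584.  -234.4  373.4] w 85.2 F [0.5 0.6 0.7] yaw(xaxis) 99.59 zt [-0.0032  0.0026 -1.    ] q [ 0.84  0.44 -0.73  1.44  0.29  1.38  0.27]
from measured: d(mm) [-2.5 -1.3 23.4] norm [-0.0083 -0.0045  0.0779] yaw 0.0
17.55 [ 583.97931778 -234.45730466  373.36666729] 85.4115187463556 [ 0.11317577  0.26555149 -0.19464516]
[[-0.17023923  0.98539761 -0.00318718]
 [ 0.98539733  0.17024814  0.00276993]
 [ 0.00327209 -0.00266908 -0.99999108]]
```

View pics/p_wrist.png

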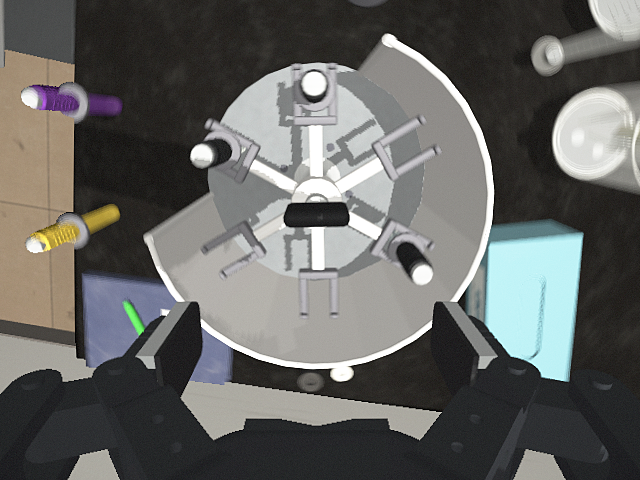

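```bash
cat > rot.py <<'E'
from blobs import *
def fit(pts):
    from scipy.optimize import least_squares
    # fixed phases fork mult 60
    pts=np.array(pts)
    def f(p):
        r=[]
        for q in pts:
            a=np.arctan2(q[1]-p[1],q[0]-p[0]); k=round((np.degrees(a)-p[2])/60)
            t=np.radians(p[2]+60*k); r+= list(q[:2]-p[:2]-99*np.array([np.cos(t),np.sin(t)]))
        return r
    s=least_squares(f,[583,-237,40]); return s.x.round(2),np.array(s.fun).round(1)
E
python3 - <<'E'
from rot import *
im=cv2.imread('pics/p_wrist.png'); c=P('wrist'); pts=[]
for uv in [(313,82),(204,156),(422,273)]:
    b=blob(im,uv); X=onz('wrist',b[0],218,c); print(b,X); pts.append(X)
print(fit(pts))
for uv in [(388,40),(150,237)]: print('screen',onz('wrist',uv,212,c))
m=(im.max(2)<45).astype('uint8')[195:235,275:360]; n,l,s,cc=cv2.connectedComponentsWithStats(m); k=1+np.argmax(s[1:,4]); print(s[k])
cn=max(cv2.findContours((l==k).astype('uint8'),0,1)[0],key=cv2.contourArea); r=cv2.minAreaRect(cn); print(r, onz('wrist',np.array(r[0])+[275,195],224,c))
bp=cv2.boxPoints(r)+[275,195]; print([onz('wrist',q,220,c) for q in bp])
E
```

```text
(array([313.7,  83.1]), np.int32(456)) [ 563.4 -137.7  218. ]
(array([201.5, 154.3]), np.int32(352)) [ 488.6 -201.6  218. ]
(array([422.2, 274.6]), np.int32(324)) [ 675.9 -267.5  218. ]
(array([ 582.1 , -234.69,   40.71]), array([-0.3, -0.3, -0.1,  0.4,  0.4, -0.1]))
screen [610.6 -99.1 212. ]
screen [ 451.1 -275.8  212. ]
[   9    8   65   24 1345]
((41.0, 19.5), (23.0, 64.0), 90.0) [ 581.3 -231.3  224. ]
[array([ 555.6, -227.5,  220. ]), array([ 604.2, -219.1,  220. ]), array([ 607.7, -237.1,  220. ]), array([ 558.3, -245.7,  220. ])]
```

Request:
apply_moves([
  {"dx": -0.003,"dy": -0.005,"dz": 0.1,"yaw": -0.759},
  {"dx": -0.003,"dy": -0.005,"dz": 0.2,"yaw": -0.759},
  {"dx": -0.003,"dy": -0.005,"dz": 0.24,"yaw": -0.759},
  {"dx": -0.003,"dy": -0.005,"dz": 0.24,"yaw": -0.759},
  {"dx": -0.003,"dy": -0.005,"dz": 0.24,"yaw": -0.759},
  {"dx": -0.003,"dy": -0.005,"dz": 0.24,"yaw": -0.759},
  {"dx": -0.003,"dy": -0.005,"dz": 0.24,"yaw": -0.759},
  {"dx": -0.003,"dy": -0.005,"dz": 0.24,"yaw": -0.759},
  {"dx": -0.003,"dy": -0.005,"dz": 0.24,"yaw": -0.759},
  {"dx": -0.003,"dy": -0.005,"dz": 0.24,"yaw": -0.759},
])

```text
t: 18.55
ee_pos: [582.5, -235.8, 302.2]
tcp_rot: [[-0.996, -0.094, -0.002], [-0.094, 0.996, 0.002], [0.002, 0.002, -1.0]]
wrist_force: [0.8, -0.7, 0.0]
gripper_width: 85.3
```

Request:
apply_moves([
  {"dx": 0,"dy": 0,"dz": 0,"yaw": 0},
  {"dx": 0,"dy": 0,"dz": 0,"yaw": 0},
  {"dx": 0,"dy": 0,"dz": 0,"yaw": 0},
])

```text
t: 18.85
ee_pos: [582.6, -236.8, 303.3]
tcp_rot: [[-0.996, -0.086, -0.001], [-0.086, 0.996, 0.0], [0.001, 0.001, -1.0]]
wrist_force: [-0.1, -0.3, 0.1]
gripper_width: 85.6
```

```bash
python3 mv.py 582.4 -235.3 192; python3 look.py q wrist
```

```text
t 18.85 pos [ 582.6 -236.8  303.3] w 85.6 F [-0.1 -0.3  0.1] yaw(xaxis) -175.08 zt [-7.e-04  5.e-04 -1.e+00] q [ 1.02  0.59 -1.03  1.53  0.52  1.32  1.59]
from measured: d(mm) [  0.    1.5 111.3] norm [0.     0.005  0.3711] yaw 0.0
18.9 [ 582.62536775 -236.91658497  303.50886986] 85.48353365677384 [ 0.43152986 -0.7378819   0.41288831]
[[-9.96265038e-01 -8.63458763e-02 -6.03044014e-04]
 [-8.63459855e-02  9.96265199e-01  1.57358296e-04]
 [ 5.87204525e-04  2.08840998e-04 -9.99999806e-01]]
```

View pics/q_wrist.png

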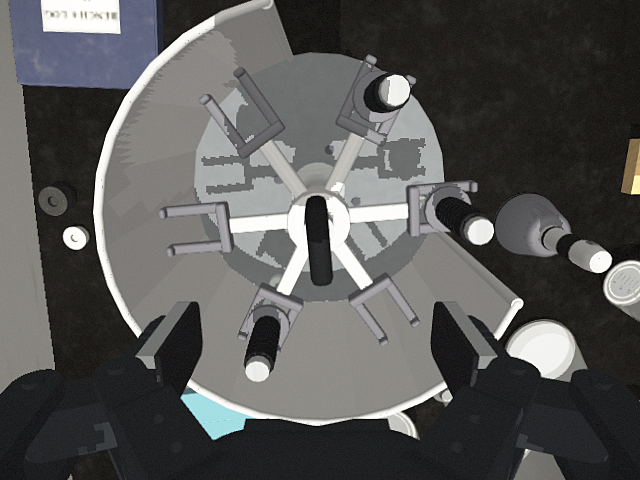

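Request:
apply_moves([
  {"dx": 0,"dy": 0.005,"dz": 0.0,"yaw": -0.048},
  {"dx": 0,"dy": 0.005,"dz": 0.08,"yaw": -0.048},
  {"dx": 0,"dy": 0.005,"dz": 0.16,"yaw": -0.048},
  {"dx": 0,"dy": 0.005,"dz": 0.24,"yaw": -0.048},
  {"dx": 0,"dy": 0.005,"dz": 0.3,"yaw": -0.048},
  {"dx": 0,"dy": 0.005,"dz": 0.34,"yaw": -0.048},
  {"dx": 0,"dy": 0.005,"dz": 0.365,"yaw": -0.048},
  {"dx": 0,"dy": 0.005,"dz": 0.365,"yaw": -0.048},
  {"dx": 0,"dy": 0.005,"dz": 0.365,"yaw": -0.048},
], gripper=0.65)

```text
t: 19.8
ee_pos: [583.1, -235.8, 195.1]
tcp_rot: [[-0.982, -0.188, 0.001], [-0.188, 0.982, -0.0], [-0.001, -0.0, -1.0]]
wrist_force: [-0.1, 0.1, 0.9]
gripper_width: 55.6
```

```bash
python3 mv.py 582.4 -235.3 193; python3 look.py r wrist
```

```text
t 19.8 pos [ 583.1 -235.8  195.1] w 55.6 F [-0.1  0.1  0.9] yaw(xaxis) -169.19 zt [ 1.1e-03 -3.0e-04 -1.0e+00] q [ 1.    0.7  -0.99  1.65  0.63  1.15  1.61]
from measured: d(mm) [0.6 0.6 2.1] norm [0.0018 0.002  0.0071] yaw 0.0
19.85 [ 583.13898081 -235.86360489  195.3625297 ] 55.68434777460694 [-0.48571402  0.08687797  0.09134278]
[[-9.82268420e-01 -1.87474048e-01  1.49376442e-03]
 [-1.87474935e-01  9.82269272e-01 -4.76181437e-04]
 [-1.37800722e-03 -7.47781374e-04 -9.99998771e-01]]
```

View pics/r_wrist.png

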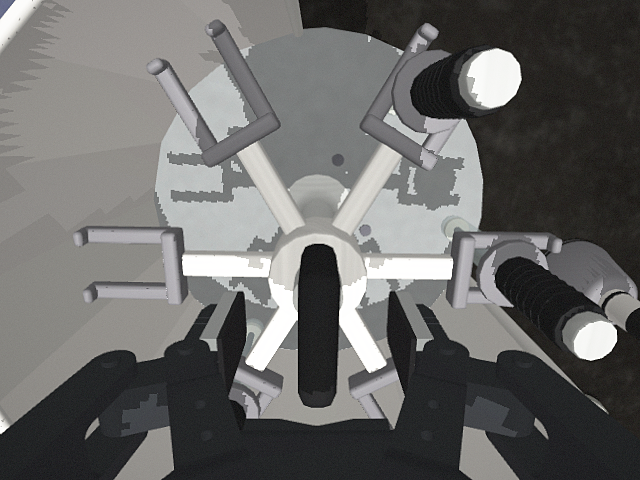

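Request:
apply_moves([
  {"dx": 0,"dy": 0,"dz": 0,"yaw": 0},
  {"dx": 0,"dy": 0,"dz": 0,"yaw": 0},
  {"dx": 0,"dy": 0,"dz": 0,"yaw": 0},
  {"dx": 0,"dy": 0,"dz": 0,"yaw": 0},
  {"dx": 0,"dy": 0,"dz": 0,"yaw": 0},
  {"dx": 0,"dy": 0,"dz": 0,"yaw": 0},
  {"dx": 0,"dy": 0,"dz": 0,"yaw": 0},
], gripper=0, squeeze=40)

```text
t: 20.55
ee_pos: [582.6, -235.4, 194.9]
tcp_rot: [[-0.982, -0.188, 0.0], [-0.188, 0.982, 0.0], [-0.0, 0.0, -1.0]]
wrist_force: [-3.1, 1.9, 4.7]
gripper_width: 13.3
```

```bash
python3 mv.py
```

```text
t 20.55 pos [ 582.6 -235.4  194.9] w 13.3 F [-3.1  1.9  4.7] yaw(xaxis) -169.17 zt [ 0.e+00  2.e-04 -1.e+00] q [ 1.    0.7  -0.99  1.65  0.63  1.15  1.61]
```

Request:
apply_moves([
  {"dx": 0,"dy": 0,"dz": 0,"yaw": 0.02},
  {"dx": 0,"dy": 0,"dz": 0,"yaw": 0.05},
  {"dx": 0,"dy": 0,"dz": 0,"yaw": 0.09},
  {"dx": 0,"dy": 0,"dz": 0,"yaw": 0.13},
  {"dx": 0,"dy": 0,"dz": 0,"yaw": 0.17},
  {"dx": 0,"dy": 0,"dz": 0,"yaw": 0.21},
  {"dx": 0,"dy": 0,"dz": 0,"yaw": 0.25},
  {"dx": 0,"dy": 0,"dz": 0,"yaw": 0.29},
  {"dx": 0,"dy": 0,"dz": 0,"yaw": 0.32},
  {"dx": 0,"dy": 0,"dz": 0,"yaw": 0.34},
])

```text
t: 21.55
ee_pos: [582.7, -234.5, 194.9]
tcp_rot: [[-0.866, 0.5, 0.0], [0.5, 0.866, 0.001], [0.0, 0.001, -1.0]]
wrist_force: [-2.0, 3.3, 5.2]
gripper_width: 13.4
```

```bash
python3 mv.py; python3 look.py s side wrist
```

```text
t 21.55 pos [ 582.7 -234.5  194.9] w 13.4 F [-2.   3.3  5.2] yaw(xaxis) 149.97 zt [ 3.e-04  8.e-04 -1.e+00] q [ 0.91  0.63 -0.83  1.65  0.51  1.09  0.98]
21.65 [ 582.71266188 -234.57808664  194.88513615] 13.515815425243385 [-2.74777485  4.47098581  5.67605262]
[[-8.66604411e-01  4.98995753e-01  1.82843745e-04]
 [ 4.98995728e-01  8.66604074e-01  8.01483114e-04]
 [ 2.41483535e-04  7.85807050e-04 -9.99999662e-01]]
```

View pics/s_side.png

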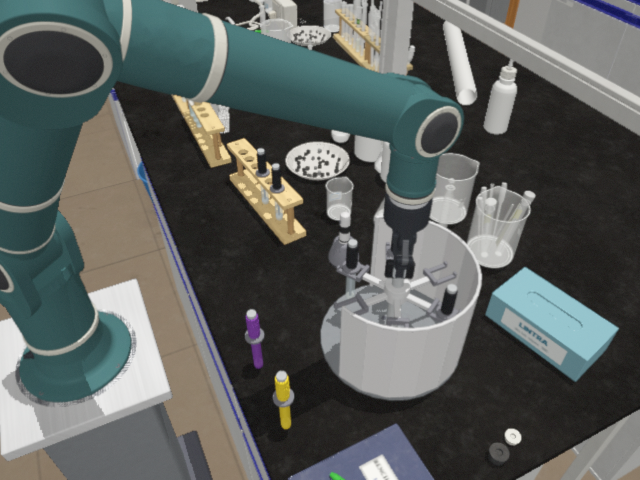

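View pics/s_wrist.png

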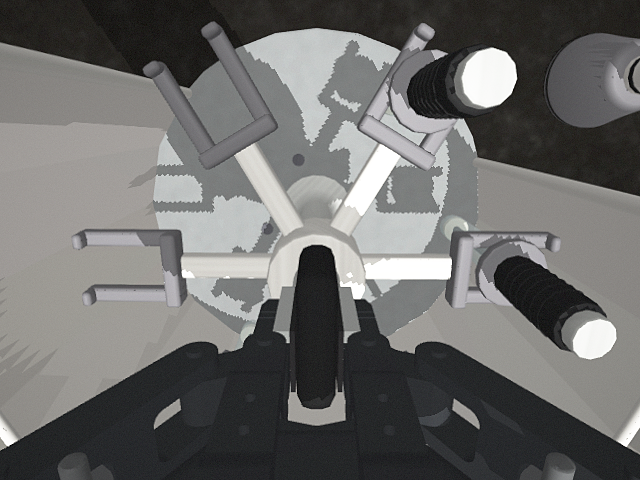

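Request:
apply_moves([
  {"dx": 0,"dy": 0,"dz": 0,"yaw": 0.02},
  {"dx": 0,"dy": 0,"dz": 0,"yaw": 0.06},
  {"dx": 0,"dy": 0,"dz": 0,"yaw": 0.1},
  {"dx": 0,"dy": 0,"dz": 0,"yaw": 0.14},
  {"dx": 0,"dy": 0,"dz": 0,"yaw": 0.18},
  {"dx": 0,"dy": 0,"dz": 0,"yaw": 0.22},
  {"dx": 0,"dy": 0,"dz": 0,"yaw": 0.26},
  {"dx": 0,"dy": 0,"dz": 0,"yaw": 0.3},
  {"dx": 0,"dy": 0,"dz": 0,"yaw": 0.34},
  {"dx": 0,"dy": 0,"dz": 0,"yaw": 0.38},
])

```text
t: 22.65
ee_pos: [583.5, -234.0, 194.9]
tcp_rot: [[-0.249, 0.969, 0.002], [0.969, 0.249, 0.002], [0.001, 0.002, -1.0]]
wrist_force: [-0.1, 4.9, 3.8]
gripper_width: 12.9
```

Request:
apply_moves([
  {"dx": 0,"dy": 0,"dz": 0,"yaw": 0.04},
  {"dx": 0,"dy": 0,"dz": 0,"yaw": 0.08},
  {"dx": 0,"dy": 0,"dz": 0,"yaw": 0.12},
  {"dx": 0,"dy": 0,"dz": 0,"yaw": 0.16},
  {"dx": 0,"dy": 0,"dz": 0,"yaw": 0.19},
  {"dx": 0,"dy": 0,"dz": 0,"yaw": 0.21},
  {"dx": 0,"dy": 0,"dz": 0,"yaw": 0.222},
  {"dx": 0,"dy": 0,"dz": 0,"yaw": 0.222},
  {"dx": 0,"dy": 0,"dz": 0,"yaw": 0.222},
])

```text
t: 23.55
ee_pos: [584.1, -234.0, 194.9]
tcp_rot: [[0.209, 0.978, 0.003], [0.978, -0.209, 0.002], [0.002, 0.002, -1.0]]
wrist_force: [2.0, 4.6, 3.7]
gripper_width: 13.6
```

```bash
python3 mv.py; python3 look.py t side wrist
```

```text
t 23.55 pos [ 584.1 -234.   194.9] w 13.6 F [2.  4.6 3.7] yaw(xaxis) 77.94 zt [ 0.0029  0.0015 -1.    ] q [ 0.73  0.54 -0.55  1.66  0.32  1.03 -0.13]
23.65 [ 584.08613592 -233.96077295  194.90132479] 12.956320681060168 [2.31105951 4.51462896 2.81200994]
[[ 0.20892774  0.97792673  0.00291796]
 [ 0.97792863 -0.20893296  0.00161398]
 [ 0.00218801  0.00251635 -0.99999444]]
```

View pics/t_wrist.png

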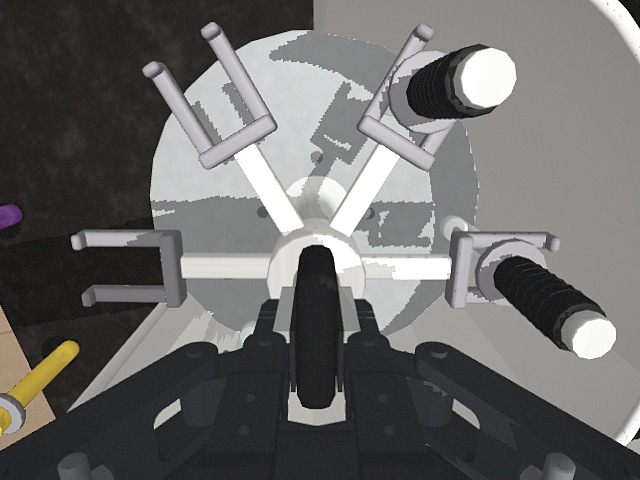

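Request:
apply_moves([
  {"dx": 0,"dy": 0,"dz": 0,"yaw": 0},
  {"dx": 0,"dy": 0,"dz": 0,"yaw": 0},
  {"dx": 0,"dy": 0,"dz": 0,"yaw": 0},
  {"dx": 0,"dy": 0,"dz": 0,"yaw": 0},
  {"dx": 0,"dy": 0,"dz": -0.05,"yaw": 0},
  {"dx": 0,"dy": 0,"dz": -0.12,"yaw": 0},
  {"dx": 0,"dy": 0,"dz": -0.25,"yaw": 0},
  {"dx": 0,"dy": 0,"dz": -0.4,"yaw": 0},
  {"dx": 0,"dy": 0,"dz": -0.55,"yaw": 0},
  {"dx": 0,"dy": 0,"dz": -0.6,"yaw": 0},
], gripper=0.6)

```text
t: 24.65
ee_pos: [584.3, -235.8, 381.3]
tcp_rot: [[0.212, 0.977, 0.009], [0.977, -0.212, -0.004], [-0.002, 0.009, -1.0]]
wrist_force: [0.6, -0.2, 0.5]
gripper_width: 51.1
```

Request:
apply_moves([
  {"dx": -0.1,"dy": 0,"dz": -0.02,"yaw": 0},
  {"dx": -0.1,"dy": 0,"dz": -0.02,"yaw": 0},
  {"dx": -0.1,"dy": 0,"dz": -0.02,"yaw": 0},
  {"dx": -0.1,"dy": 0,"dz": -0.02,"yaw": 0},
])

```text
t: 25.05
ee_pos: [576.1, -264.3, 380.0]
tcp_rot: [[0.211, 0.977, -0.001], [0.977, -0.211, 0.001], [0.001, -0.001, -1.0]]
wrist_force: [-0.1, 1.0, -0.4]
gripper_width: 51.6
```

```bash
python3 mv.py; python3 look.py u side wrist; python3 mv.py
```

```text
t 25.05 pos [ 576.1 -264.3  380. ] w 51.6 F [-0.1  1.  -0.4] yaw(xaxis) 77.82 zt [-7.e-04  9.e-04 -1.e+00] q [ 0.79  0.4  -0.58  1.42  0.22  1.38 -0.01]
25.15 [ 576.25474417 -264.05528587  380.02102633] 50.994121728130864 [ 0.63854092  0.19240004 -0.30746794]
[[ 2.10251082e-01  9.77647234e-01 -6.06584829e-04]
 [ 9.77647243e-01 -2.10250628e-01  7.35440714e-04]
 [ 5.91466739e-04 -7.47653192e-04 -9.99999546e-01]]
t 25.15 pos [ 576.3 -264.1  380. ] w 51.0 F [ 0.6  0.2 -0.3] yaw(xaxis) 77.86 zt [-6.e-04  7.e-04 -1.e+00] q [ 0.79  0.4  -0.58  1.42  0.22  1.38 -0.01]
```

View pics/u_wrist.png

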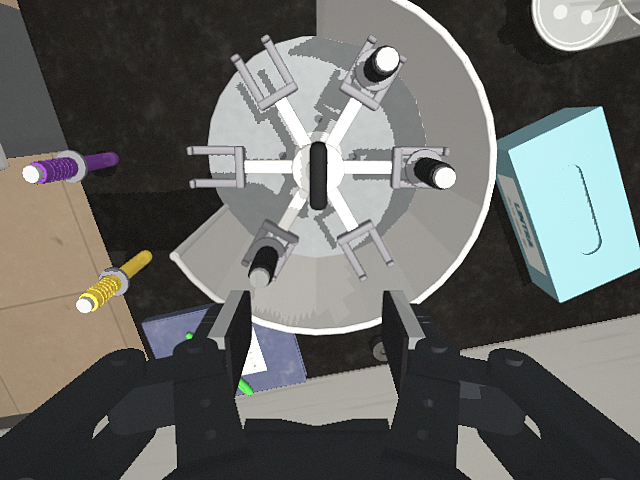

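View pics/u_side.png

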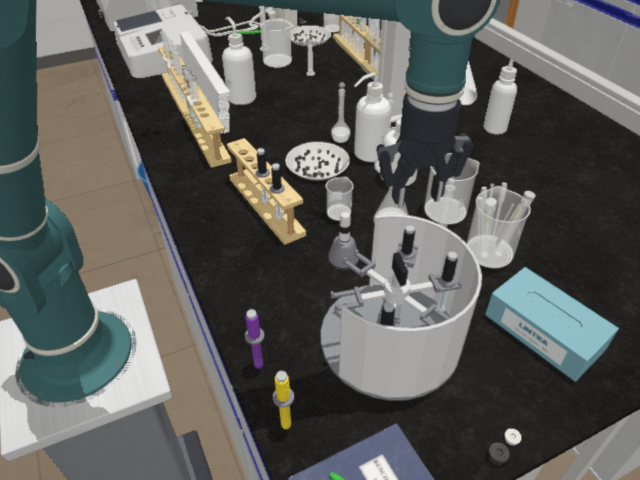

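Run:
```python
from rot import *
im=cv2.imread('pics/u_wrist.png'); c=P('wrist'); pts=[]
for uv in [(387,60),(444,178),(260,277)]:
    b=blob(im,uv,150); X=onz('wrist',b[0],218,c); print(b,X); pts.append(X)
print(fit(pts)); print(fit(pts[:2]))
# fork prong tips at z=156 (lips), measure left fork tips
for uv in [(190,152),(190,183),(238,42),(265,39)]: print(onz('wrist',uv,156,c))
cv2.imwrite('pics/u1.png',cv2.resize(im[20:220,180:460],None,fx=2.8,fy=2.8,interpolation=2))
```

```text
(array([387.2,  58.5]), np.int32(428)) [ 649.  -161.7  218. ]
(array([445. , 177.4]), np.int32(349)) [ 679.1 -256.1  218. ]
(array([258.3, 282.6]), np.int32(726)) [ 514.4 -311.5  218. ]
(array([ 581.86, -236.36,   48.21]), array([ 1.2,  0.8,  0.3,  0.5, -1.5, -1.3]))
(array([ 582.37, -234.95,   47.69]), array([-0.,  0.,  0., -0.]))
[ 469.7 -196.   156. ]
[ 461.2 -223.6  156. ]
[ 537.5 -115.   156. ]
[ 560.8 -117.7  156. ]
```

View pics/u1.png

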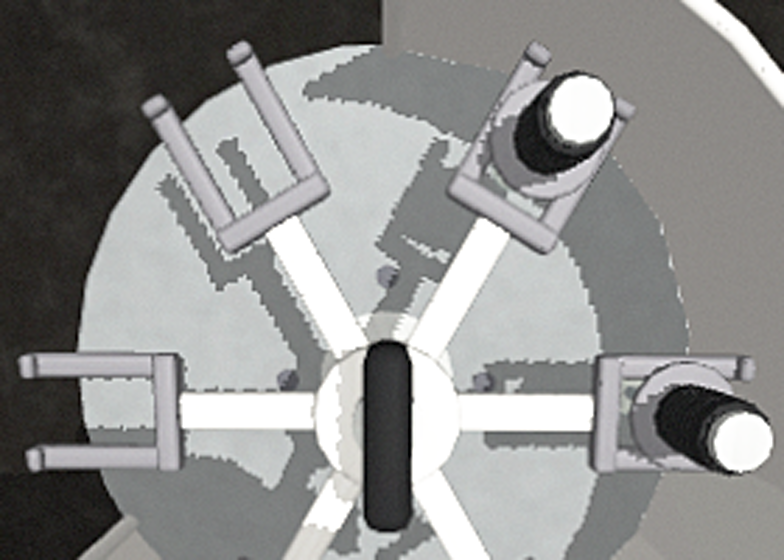

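Request:
apply_moves([
  {"dx": 0.15,"dy": -0.055,"dz": 0,"yaw": 0},
  {"dx": 0.3,"dy": -0.11,"dz": 0,"yaw": 0},
  {"dx": 0.46,"dy": -0.17,"dz": 0,"yaw": 0},
  {"dx": 0.62,"dy": -0.23,"dz": 0,"yaw": -0.04},
  {"dx": 0.77,"dy": -0.29,"dz": 0.02,"yaw": -0.08},
  {"dx": 0.92,"dy": -0.345,"dz": 0.06,"yaw": -0.12},
  {"dx": 1.0,"dy": -0.37,"dz": 0.1,"yaw": -0.151},
  {"dx": 1.0,"dy": -0.37,"dz": 0.12,"yaw": -0.151},
  {"dx": 1.0,"dy": -0.37,"dz": 0.12,"yaw": -0.151},
])

```text
t: 26.05
ee_pos: [530.5, 52.0, 343.5]
tcp_rot: [[-0.104, 0.995, -0.002], [0.995, 0.104, -0.001], [-0.0, -0.002, -1.0]]
wrist_force: [0.2, -1.4, 0.2]
gripper_width: 51.1
```

```bash
python3 mv.py 511 180.5 270
```

```text
t 26.05 pos [530.5  52.  343.5] w 51.1 F [ 0.2 -1.4  0.2] yaw(xaxis) 95.98 zt [-1.9e-03 -5.0e-04 -1.0e+00] q [ 0.5   0.27 -0.79  1.71  0.2   1.25 -0.23]
from measured: d(mm) [129.9  -5.9  73.4] norm [ 0.4329 -0.0197  0.2448] yaw 0.0
```

Request:
apply_moves([
  {"dx": 0.15,"dy": -0.007,"dz": 0.05,"yaw": 0},
  {"dx": 0.28,"dy": -0.013,"dz": 0.1,"yaw": 0},
  {"dx": 0.38,"dy": -0.018,"dz": 0.15,"yaw": 0},
  {"dx": 0.431,"dy": -0.02,"dz": 0.2,"yaw": 0},
  {"dx": 0.431,"dy": -0.02,"dz": 0.24,"yaw": 0},
  {"dx": 0.431,"dy": -0.02,"dz": 0.24,"yaw": 0},
  {"dx": 0.431,"dy": -0.02,"dz": 0.24,"yaw": 0},
])

```text
t: 26.75
ee_pos: [512.9, 177.5, 272.5]
tcp_rot: [[-0.099, 0.995, 0.0], [0.995, 0.099, -0.001], [-0.001, 0.0, -1.0]]
wrist_force: [0.6, 0.2, -0.0]
gripper_width: 51.1
```

```bash
python3 mv.py ; python3 look.py v wrist;python3 mv.py 511 180.5 131
python3 - <<'E'
from blobs import *
c=P('wrist'); print(proj('wrist',(511,180.5,185),c), proj('wrist',(502.7,255.1,185),c))
E
```

```text
t 26.75 pos [512.9 177.5 272.5] w 51.1 F [ 0.6  0.2 -0. ] yaw(xaxis) 95.71 zt [ 1.e-04 -7.e-04 -1.e+00] q [ 0.26  0.36 -0.81  1.78  0.29  1.12 -0.55]
26.8 [513.05859982 177.75449891 272.8718933 ] 51.437956279718236 [0.26192664 0.21968852 0.42101441]
[[-9.94451558e-02  9.95042675e-01  8.58438277e-04]
 [ 9.95042924e-01  9.94455318e-02 -4.06960326e-04]
 [-4.90310742e-04  8.13712701e-04 -9.99999549e-01]]
t 26.8 pos [513.1 177.8 272.9] w 51.4 F [0.3 0.2 0.4] yaw(xaxis) 95.71 zt [ 9.e-04 -4.e-04 -1.e+00] q [ 0.26  0.36 -0.81  1.78  0.29  1.12 -0.55]
from measured: d(mm) [  3.   -1.9 141.9] norm [ 0.01   -0.0063  0.4729] yaw 0.0
[315.7 237.6] [314.2 110.1]
```

View pics/v_wrist.png

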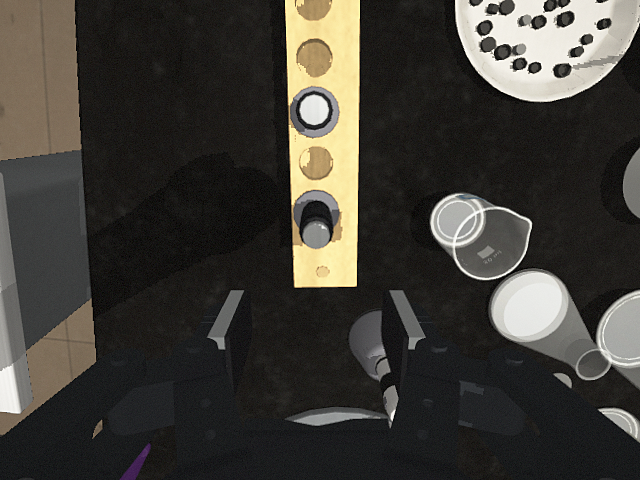

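Request:
apply_moves([
  {"dx": 0.006,"dy": -0.005,"dz": 0.1,"yaw": 0},
  {"dx": 0.006,"dy": -0.005,"dz": 0.2,"yaw": 0},
  {"dx": 0.006,"dy": -0.005,"dz": 0.3,"yaw": 0},
  {"dx": 0.006,"dy": -0.005,"dz": 0.38,"yaw": 0},
  {"dx": 0.006,"dy": -0.005,"dz": 0.44,"yaw": 0},
  {"dx": 0.006,"dy": -0.005,"dz": 0.47,"yaw": 0},
  {"dx": 0.006,"dy": -0.005,"dz": 0.47,"yaw": 0},
  {"dx": 0.006,"dy": -0.005,"dz": 0.47,"yaw": 0},
])

```text
t: 27.6
ee_pos: [511.2, 181.1, 132.4]
tcp_rot: [[-0.102, 0.995, 0.002], [0.995, 0.102, 0.0], [0.0, 0.002, -1.0]]
wrist_force: [0.9, 0.1, -0.3]
gripper_width: 51.2
```

```bash
python3 mv.py 511 180.5 131
```

```text
t 27.6 pos [511.2 181.1 132.4] w 51.2 F [ 0.9  0.1 -0.3] yaw(xaxis) 95.84 zt [ 1.5e-03  4.0e-04 -1.0e+00] q [ 0.16  0.53 -0.71  1.91  0.45  0.86 -0.69]
from measured: d(mm) [-0.5 -0.2  1.4] norm [-0.0018 -0.0007  0.0046] yaw 0.0
```

Request:
apply_moves([
  {"dx": 0,"dy": 0,"dz": 0,"yaw": 0},
  {"dx": 0,"dy": 0,"dz": 0,"yaw": 0},
  {"dx": 0,"dy": 0,"dz": 0,"yaw": 0},
  {"dx": 0,"dy": 0,"dz": 0,"yaw": 0},
  {"dx": 0,"dy": 0,"dz": 0,"yaw": 0},
  {"dx": 0,"dy": 0,"dz": 0,"yaw": 0},
  {"dx": 0,"dy": 0,"dz": 0,"yaw": 0},
], gripper=0, squeeze=50)

```text
t: 28.3
ee_pos: [511.0, 181.3, 132.4]
tcp_rot: [[-0.103, 0.995, 0.002], [0.995, 0.103, -0.0], [-0.0, 0.002, -1.0]]
wrist_force: [-0.8, -1.9, 5.9]
gripper_width: 20.8
```

```bash
python3 mv.py 511 180.5 131
```

```text
t 28.3 pos [511.  181.3 132.4] w 20.8 F [-0.8 -1.9  5.9] yaw(xaxis) 95.89 zt [ 0.0017 -0.     -1.    ] q [ 0.16  0.53 -0.71  1.91  0.45  0.86 -0.69]
from measured: d(mm) [-0.8 -0.1  1.4] norm [-0.0027 -0.0003  0.0046] yaw 0.0
```

Request:
apply_moves([
  {"dx": 0,"dy": 0,"dz": -0.05,"yaw": 0},
  {"dx": 0,"dy": 0,"dz": -0.12,"yaw": 0},
  {"dx": 0,"dy": 0,"dz": -0.2,"yaw": 0},
  {"dx": 0,"dy": 0,"dz": -0.29,"yaw": 0},
  {"dx": 0,"dy": 0,"dz": -0.37,"yaw": 0},
  {"dx": 0,"dy": 0,"dz": -0.43,"yaw": 0},
  {"dx": 0,"dy": 0,"dz": -0.44,"yaw": 0},
  {"dx": 0,"dy": 0,"dz": -0.44,"yaw": 0},
])

```text
t: 29.1
ee_pos: [510.3, 181.1, 263.8]
tcp_rot: [[-0.103, 0.995, 0.001], [0.995, 0.103, -0.0], [-0.0, 0.001, -1.0]]
wrist_force: [0.5, -0.1, -1.0]
gripper_width: 20.6
```

```bash
python3 look.py w side wrist;python3 mv.py 530.7 -74.1 262
```

```text
29.2 [509.65310981 180.77270034 262.46498197] 20.492757739220103 [ 0.4619904   0.03028318 -0.29615579]
[[-1.02715850e-01  9.94709413e-01 -1.62440908e-03]
 [ 9.94710633e-01  1.02714947e-01 -6.30183998e-04]
 [-4.59998862e-04 -1.68054687e-03 -9.99998482e-01]]
t 29.2 pos [509.7 180.8 262.5] w 20.5 F [ 0.5  0.  -0.3] yaw(xaxis) 95.9 zt [-1.6e-03 -6.0e-04 -1.0e+00] q [ 0.25  0.37 -0.81  1.8   0.3   1.1  -0.56]
from measured: d(mm) [-255.7   -5.2    0.6] norm [-0.8523 -0.0175  0.002 ] yaw 0.0
```

View pics/w_side.png

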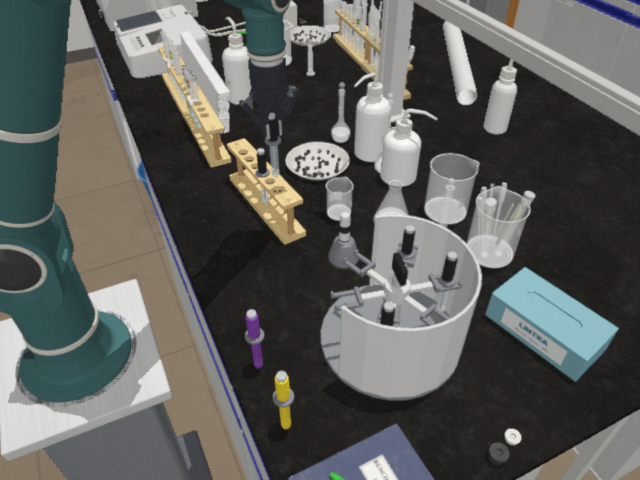

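View pics/w_wrist.png

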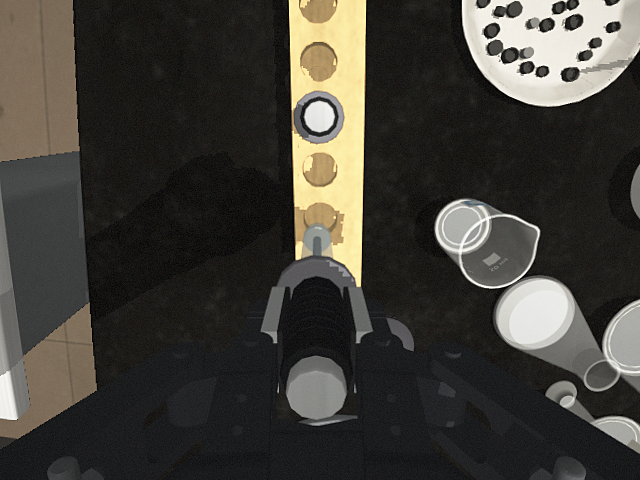

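Request:
apply_moves([
  {"dx": -0.12,"dy": 0,"dz": 0,"yaw": 0},
  {"dx": -0.26,"dy": 0,"dz": 0,"yaw": -0.02},
  {"dx": -0.4,"dy": -0.005,"dz": 0,"yaw": -0.04},
  {"dx": -0.54,"dy": -0.01,"dz": 0,"yaw": -0.07},
  {"dx": -0.67,"dy": -0.015,"dz": 0,"yaw": -0.1},
  {"dx": -0.78,"dy": -0.017,"dz": 0,"yaw": -0.1},
  {"dx": -0.85,"dy": -0.017,"dz": 0,"yaw": -0.1},
  {"dx": -0.85,"dy": -0.017,"dz": 0,"yaw": -0.1},
  {"dx": -0.85,"dy": -0.017,"dz": 0,"yaw": -0.1},
])

```text
t: 30.1
ee_pos: [530.8, -72.6, 262.4]
tcp_rot: [[-0.307, 0.952, -0.002], [0.952, 0.307, 0.001], [0.002, -0.001, -1.0]]
wrist_force: [0.5, 0.3, -0.7]
gripper_width: 20.9
```

```bash
python3 look.py x side wrist;python3 mv.py 530.7 -74.1 182
```

```text
30.2 [531.05059651 -71.30584612 262.9477201 ] 20.66678073585269 [-0.04601086  0.30890901 -1.220117  ]
[[-3.09476661e-01  9.50906636e-01 -8.74870423e-04]
 [ 9.50906385e-01  3.09477396e-01  8.87462186e-04]
 [ 1.11464630e-03 -5.57271037e-04 -9.99999224e-01]]
t 30.2 pos [531.1 -71.3 262.9] w 20.7 F [-0.   0.3 -1.2] yaw(xaxis) 108.03 zt [-9.e-04  9.e-04 -1.e+00] q [ 0.71  0.35 -0.78  1.81  0.28  1.09  0.14]
from measured: d(mm) [-2.6 -1.2 80.9] norm [-0.0088 -0.0038  0.2698] yaw 0.0
```

View pics/x_wrist.png

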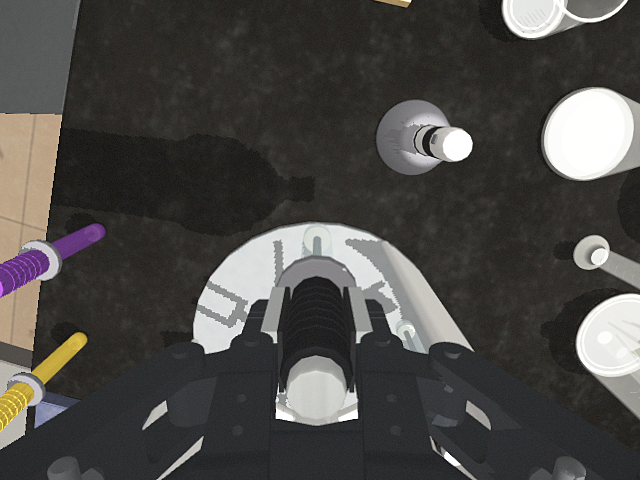

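View pics/x_side.png

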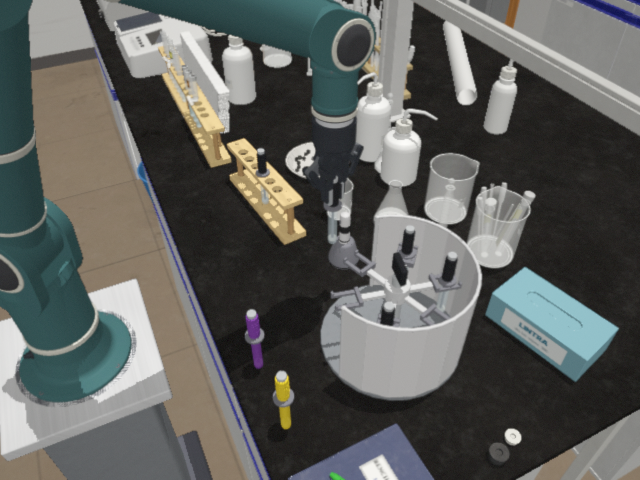

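Request:
apply_moves([
  {"dx": -0.005,"dy": -0.003,"dz": 0.08,"yaw": 0},
  {"dx": -0.005,"dy": -0.003,"dz": 0.16,"yaw": 0},
  {"dx": -0.005,"dy": -0.003,"dz": 0.23,"yaw": 0},
  {"dx": -0.005,"dy": -0.003,"dz": 0.27,"yaw": 0},
  {"dx": -0.005,"dy": -0.003,"dz": 0.27,"yaw": 0},
  {"dx": -0.005,"dy": -0.003,"dz": 0.27,"yaw": 0},
  {"dx": -0.005,"dy": -0.003,"dz": 0.27,"yaw": 0},
])

```text
t: 30.9
ee_pos: [531.8, -74.4, 183.5]
tcp_rot: [[-0.308, 0.951, 0.002], [0.951, 0.308, -0.0], [-0.001, 0.002, -1.0]]
wrist_force: [0.4, 0.2, -0.7]
gripper_width: 20.6
```

```bash
python3 look.py y side wrist top;python3 mv.py 530.7 -74.1 180
python3 - <<'E'
import cv2
s=cv2.imread('pics/y_side.png');cv2.imwrite('pics/y1.png',cv2.resize(s[160:340,280:480],None,fx=3.3,fy=3.3,interpolation=2))
s=cv2.imread('pics/y_top.png');cv2.imwrite('pics/y2.png',cv2.resize(s[140:290,300:470],None,fx=4,fy=4,interpolation=2))
E
```

```text
31.05 [531.4909897  -74.80025083 183.22713435] 20.94393866682758 [ 0.09968804 -0.28173173 -0.48584323]
[[-3.07140274e-01  9.51663117e-01  1.47107873e-03]
 [ 9.51663749e-01  3.07141337e-01 -5.55623449e-04]
 [-9.80595430e-04  1.22931796e-03 -9.99998764e-01]]
t 31.05 pos [531.5 -74.8 183.2] w 20.9 F [ 0.1 -0.3 -0.5] yaw(xaxis) 107.89 zt [ 1.5e-03 -6.0e-04 -1.0e+00] q [ 0.66  0.45 -0.73  1.89  0.37  0.94  0.07]
from measured: d(mm) [ 0.9 -0.5  3.2] norm [ 0.003  -0.0018  0.0108] yaw 0.0
```

View pics/y_wrist.png

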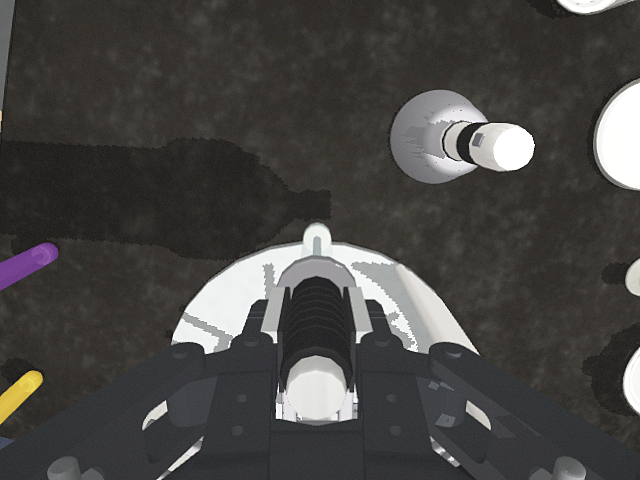

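View pics/y1.png

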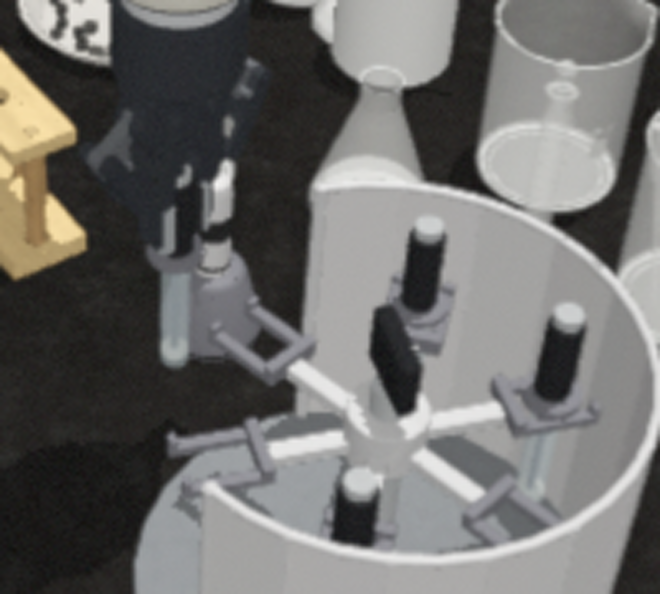

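View pics/y2.png

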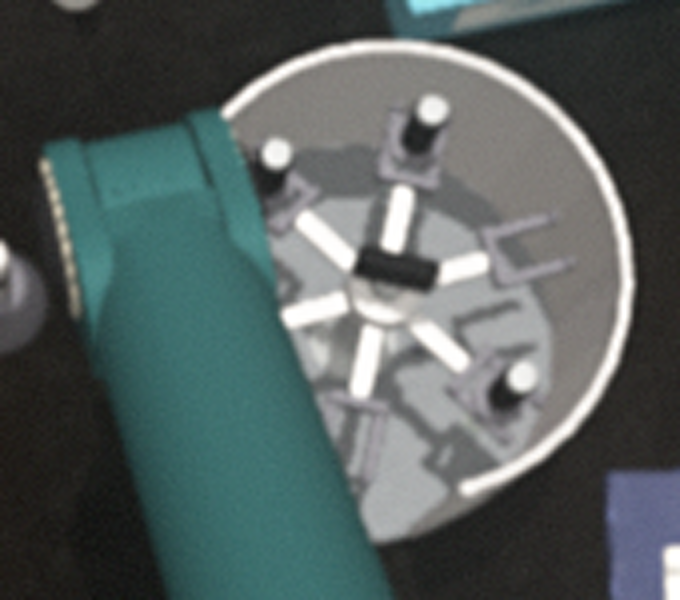

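Run:
```python
from rot import *
im=cv2.imread('pics/y_top.png'); pts=[]
for uv in [(433,108),(277,154),(521,378)]:
    uv=(300+uv[0]/4,140+uv[1]/4); b=blob(im,uv,150,6); X=onz('top',b[0],218); print(b,X); pts.append(X)
print(fit(pts))
s=lambda u,v:(280+u/3.3,160+v/3.3)
im=cv2.imread('pics/y_side.png'); pts=[]
for uv in [s(430,228),s(569,317),s(360,482)]:
    b=blob(im,uv,150,7); X=onz('side',uv,218); print(X); pts.append(X)
print(fit(pts))
# prong tips in side
for uv in [s(252,303),s(216,333),s(175,442),s(190,490)]: print('tip',onz('side',uv,156))
# electrode shaft bottom in side: center ~ (175,352)
st=ctrl.get_state(); p=np.array(st['ee_pos'])
print('shaft bottom exp px zoom',(proj('side',(p[0],p[1],p[2]-110.4))-[280,160])*3.3, 'collar',(proj('side',(p[0],p[1],p[2]-12.4))-[280,160])*3.3)
```

```text
(array([407.8, 166.7]), np.int32(48)) [ 680.7 -257.5  218. ]
(array([368.8, 177.6]), np.int32(47)) [ 650.5 -163.   218. ]
(array([431.5, 232.9]), np.int32(72)) [ 518.8 -312.4  218. ]
(array([ 584.32, -237.74,   48.54]), array([-0.7, -0.1,  0.6,  0.6,  0. , -0.5]))
[ 648.4 -166.5  218. ]
[ 677.5 -260.5  218. ]
[ 516. -311.  218.]
(array([ 581.76, -238.81,   47.41]), array([-0.4, -0.6, -0.9, -0.1,  1.2,  0.7]))
tip [ 559.9 -121.8  156. ]
tip [ 529.  -134.8  156. ]
tip [ 469.9 -199.9  156. ]
tip [ 462.1 -233.8  156. ]
shaft bottom exp px zoom [172.59 363.  ] collar [174.57 250.47]
```

Request:
apply_moves([
  {"dx": -0.04,"dy": 0,"dz": 0.005,"yaw": 0},
  {"dx": -0.08,"dy": 0,"dz": 0.01,"yaw": 0},
  {"dx": -0.107,"dy": 0,"dz": 0.01,"yaw": 0},
  {"dx": -0.107,"dy": 0,"dz": 0.01,"yaw": 0},
  {"dx": -0.107,"dy": 0,"dz": 0.01,"yaw": 0},
  {"dx": -0.107,"dy": 0,"dz": 0.01,"yaw": 0},
])

```text
t: 31.65
ee_pos: [540.8, -104.8, 179.3]
tcp_rot: [[-0.308, 0.951, -0.0], [0.951, 0.308, 0.0], [0.0, -0.0, -1.0]]
wrist_force: [-0.4, -1.0, 0.0]
gripper_width: 20.7
```

```bash
python3 look.py aa side wrist;python3 mv.py 553.1 -141.1 179
python3 - <<'E'
import cv2
s=cv2.imread('pics/aa_side.png');cv2.imwrite('pics/aa1.png',cv2.resize(s[210:330,310:470],None,fx=5,fy=5,interpolation=2))
s=cv2.imread('pics/aa_wrist.png');cv2.imwrite('pics/aa2.png',cv2.resize(s[200:360,220:420],None,fx=4,fy=3.75,interpolation=2))
E
```

```text
31.75 [ 540.8149864  -104.73467443  179.41762342] 21.057623829428564 [-0.1373274  -0.55045163 -1.53607128]
[[-3.08062571e-01  9.51366098e-01 -1.69966336e-06]
 [ 9.51366090e-01  3.08062568e-01  1.33730209e-04]
 [ 1.27749989e-04  3.95802697e-05 -9.99999991e-01]]
t 31.75 pos [ 540.8 -104.7  179.4] w 21.1 F [-0.1 -0.6 -1.5] yaw(xaxis) 107.94 zt [-0.e+00  1.e-04 -1.e+00] q [ 0.7   0.47 -0.72  1.86  0.38  0.95  0.12]
from measured: d(mm) [-38.4   0.5   0.4] norm [-0.1279  0.0016  0.0014] yaw 0.0
```

View pics/aa1.png

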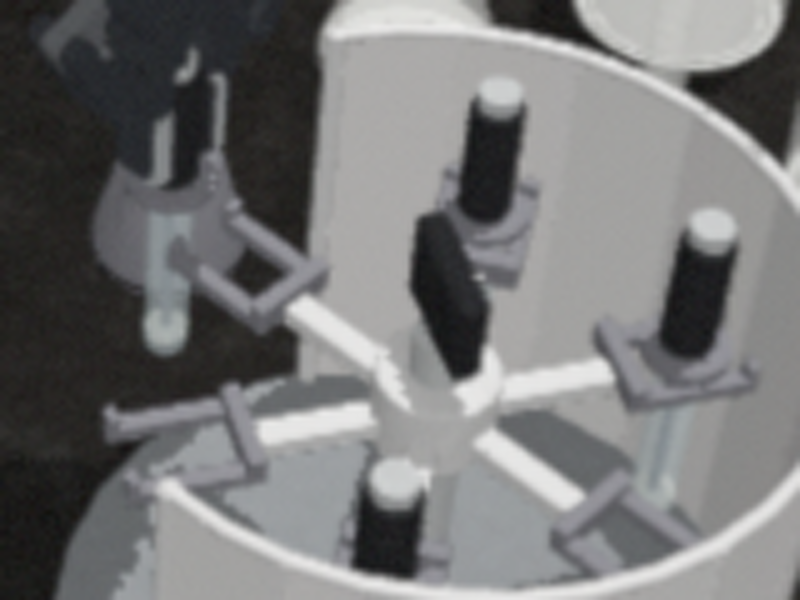

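View pics/aa2.png

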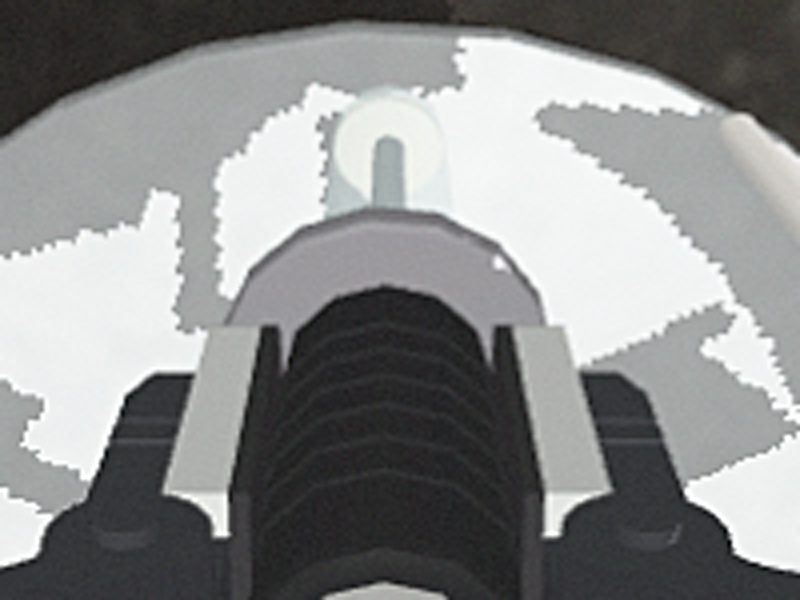

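Request:
apply_moves([
  {"dx": -0.02,"dy": 0.001,"dz": 0,"yaw": 0},
  {"dx": -0.045,"dy": 0.001,"dz": 0,"yaw": 0},
  {"dx": -0.07,"dy": 0.001,"dz": 0,"yaw": 0},
  {"dx": -0.07,"dy": 0.001,"dz": 0,"yaw": 0},
  {"dx": -0.07,"dy": 0.001,"dz": 0,"yaw": 0},
])

```text
t: 32.25
ee_pos: [547.5, -125.5, 179.2]
tcp_rot: [[-0.306, 0.952, -0.0], [0.952, 0.306, 0.0], [0.0, -0.0, -1.0]]
wrist_force: [-0.2, -1.0, -0.8]
gripper_width: 20.9
```

```bash
python3 look.py ab side wrist;python3 mv.py 553.1 -141.1 179
python3 - <<'E'
import cv2
s=cv2.imread('pics/ab_side.png');cv2.imwrite('pics/ab1.png',cv2.resize(s[210:330,310:470],None,fx=5,fy=5,interpolation=2))
s=cv2.imread('pics/ab_wrist.png');cv2.imwrite('pics/ab2.png',cv2.resize(s[200:360,220:420],None,fx=4,fy=3.75,interpolation=2))
E
```

```text
32.35 [ 547.52476244 -124.94007488  179.31991103] 20.60147676057072 [-1.10610726 -0.46591791 -0.61859629]
[[-3.07474826e-01  9.51556207e-01 -1.24652212e-04]
 [ 9.51556187e-01  3.07474846e-01  2.04510335e-04]
 [ 2.32930499e-04 -5.57318040e-05 -9.99999971e-01]]
t 32.35 pos [ 547.5 -124.9  179.3] w 20.6 F [-1.1 -0.5 -0.6] yaw(xaxis) 107.91 zt [-1.e-04  2.e-04 -1.e+00] q [ 0.72  0.49 -0.71  1.83  0.38  0.96  0.15]
from measured: d(mm) [-17.1   0.3   0.3] norm [-0.057   0.0011  0.0011] yaw 0.0
```

View pics/ab1.png

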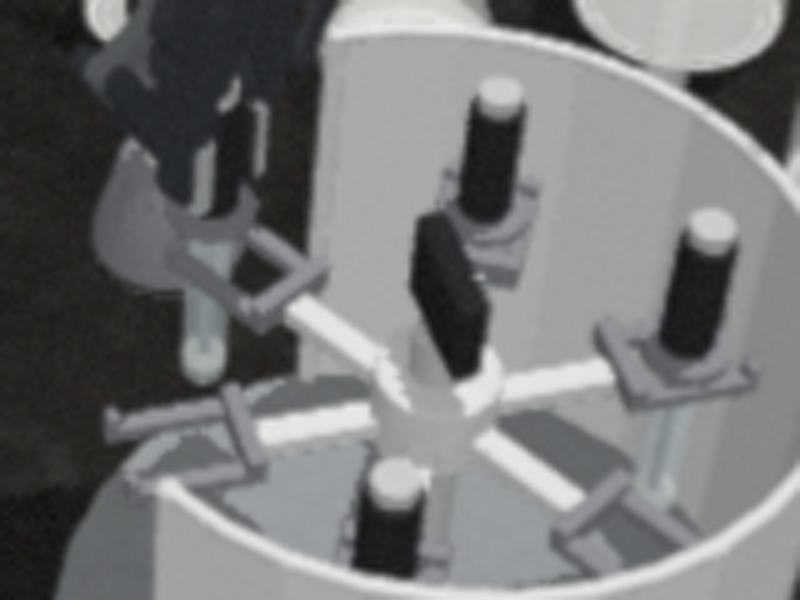

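View pics/ab2.png

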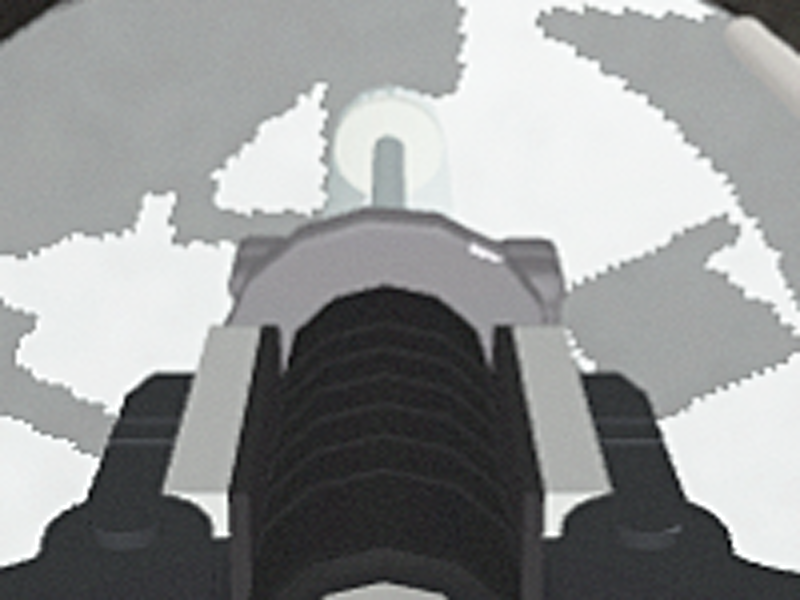

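Request:
apply_moves([
  {"dx": -0.015,"dy": 0.003,"dz": 0,"yaw": 0},
  {"dx": -0.035,"dy": 0.004,"dz": 0,"yaw": 0},
  {"dx": -0.055,"dy": 0.004,"dz": 0,"yaw": 0},
  {"dx": -0.055,"dy": 0.004,"dz": 0,"yaw": 0},
  {"dx": -0.055,"dy": 0.004,"dz": 0,"yaw": 0},
])

```text
t: 32.85
ee_pos: [553.8, -140.7, 179.3]
tcp_rot: [[-0.307, 0.952, -0.0], [0.952, 0.307, 0.0], [0.0, -0.0, -1.0]]
wrist_force: [0.2, 0.6, -1.2]
gripper_width: 20.6
```

```bash
python3 look.py ac side wrist;python3 mv.py 553.1 -141.1 165.4
python3 - <<'E'
import cv2
s=cv2.imread('pics/ac_side.png');cv2.imwrite('pics/ac1.png',cv2.resize(s[210:330,310:470],None,fx=5,fy=5,interpolation=2))
s=cv2.imread('pics/ac_wrist.png');cv2.imwrite('pics/ac2.png',cv2.resize(s[200:360,220:420],None,fx=4,fy=3.75,interpolation=2))
E
```

```text
32.95 [ 553.73728296 -140.30055664  179.35277462] 20.89847491663853 [ 0.17962427 -0.51620092 -0.41871214]
[[-3.07452593e-01  9.51563390e-01 -1.30794846e-04]
 [ 9.51563381e-01  3.07452611e-01  1.54907883e-04]
 [ 1.87617887e-04 -7.68327555e-05 -9.99999979e-01]]
t 32.95 pos [ 553.7 -140.3  179.4] w 20.9 F [ 0.2 -0.5 -0.4] yaw(xaxis) 107.91 zt [-1.e-04  2.e-04 -1.e+00] q [ 0.73  0.5  -0.7   1.81  0.39  0.97  0.18]
from measured: d(mm) [-0.6 -0.9 14. ] norm [-0.0019 -0.0028  0.0465] yaw 0.0
```

View pics/ac1.png

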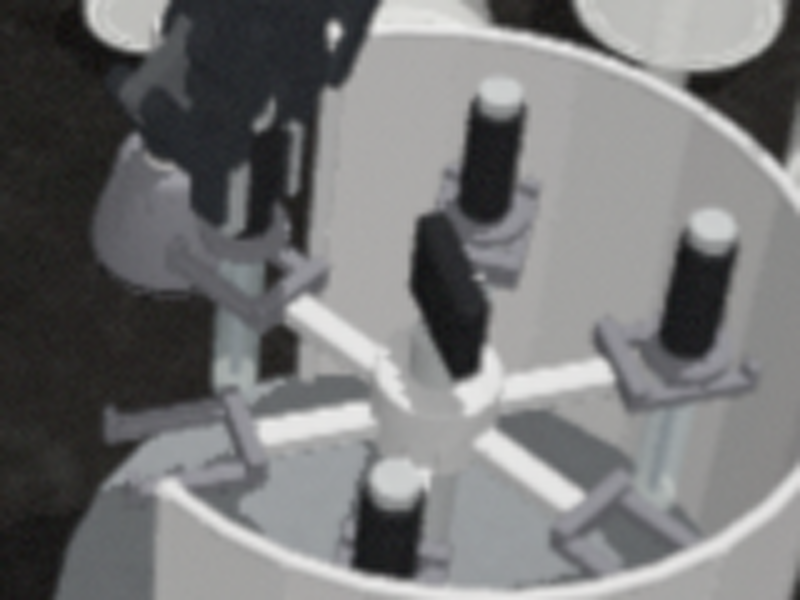

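View pics/ac2.png

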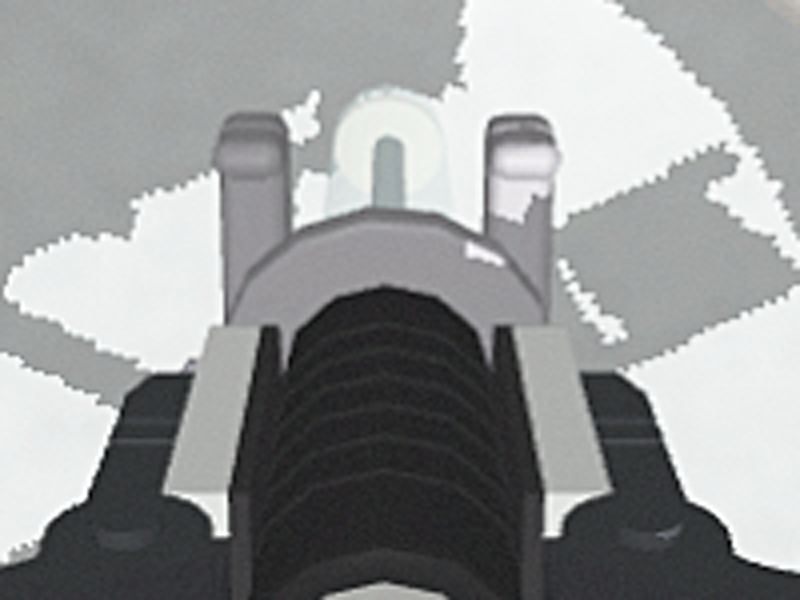

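Run:
```python
from h import *
c=P('wrist'); f=lambda u,v:(220+u/4,200+v/3.75)
L=onz('wrist',f(255,113),154,c);Rr=onz('wrist',f(521,115),154,c); l2=onz('wrist',f(252,150),156,c); r2=onz('wrist',f(521,150),156,c)
st=ctrl.get_state();p=np.array(st['ee_pos']);R=np.array(st['tcp_rot'])
for X in (L,Rr,l2,r2): print(X,(R.T@(X-p)).round(1))
```

```text
[ 530.8 -120.9  154. ] [ 25.5 -15.9  25.4]
[ 559.1 -112.   154. ] [25.3 13.8 25.4]
[ 531.7 -124.8  156. ] [ 21.5 -16.2  23.4]
[ 560.2 -115.6  156. ] [21.5 13.7 23.4]
```

Request:
apply_moves([
  {"dx": 0,"dy": -0.001,"dz": 0.012,"yaw": 0},
  {"dx": 0,"dy": -0.001,"dz": 0.025,"yaw": 0},
  {"dx": 0,"dy": -0.001,"dz": 0.038,"yaw": 0},
  {"dx": 0,"dy": -0.001,"dz": 0.044,"yaw": 0},
  {"dx": 0,"dy": -0.001,"dz": 0.044,"yaw": 0},
  {"dx": 0,"dy": -0.001,"dz": 0.044,"yaw": 0},
])

```text
t: 33.55
ee_pos: [553.5, -140.5, 166.1]
tcp_rot: [[-0.307, 0.952, -0.0], [0.952, 0.307, 0.0], [0.0, -0.0, -1.0]]
wrist_force: [0.1, 0.4, -0.6]
gripper_width: 20.9
```

```bash
python3 look.py ad side wrist;python3 mv.py 553.1 -141.1 165.4
python3 - <<'E'
import cv2
s=cv2.imread('pics/ad_side.png');cv2.imwrite('pics/ad1.png',cv2.resize(s[210:330,310:470],None,fx=5,fy=5,interpolation=2))
s=cv2.imread('pics/ad_wrist.png');cv2.imwrite('pics/ad2.png',cv2.resize(s[200:360,220:420],None,fx=4,fy=3.75,interpolation=2))
E
```

```text
33.65 [ 553.63903763 -140.56045392  166.28478117] 20.919630339772375 [ 0.33067947  0.68765904 -0.45353451]
[[-3.07304156e-01  9.51611325e-01  2.05103627e-04]
 [ 9.51611341e-01  3.07304171e-01 -4.37327626e-05]
 [-1.04645792e-04  1.81739678e-04 -9.99999978e-01]]
t 33.65 pos [ 553.6 -140.6  166.3] w 20.9 F [ 0.3  0.7 -0.5] yaw(xaxis) 107.9 zt [ 2.e-04 -0.e+00 -1.e+00] q [ 0.72  0.52 -0.69  1.82  0.4   0.94  0.16]
from measured: d(mm) [-0.3 -0.7  0.9] norm [-0.0012 -0.0023  0.0029] yaw 0.0
```

View pics/ad2.png

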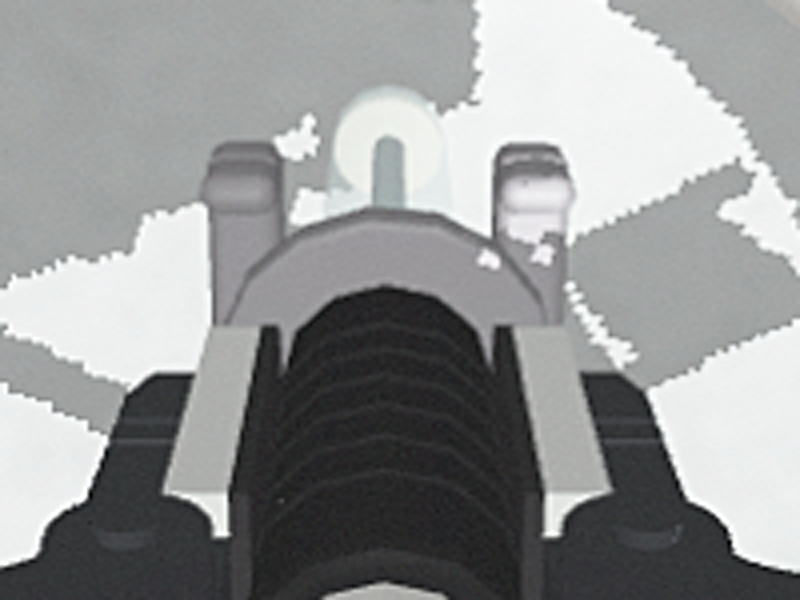

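View pics/ad1.png

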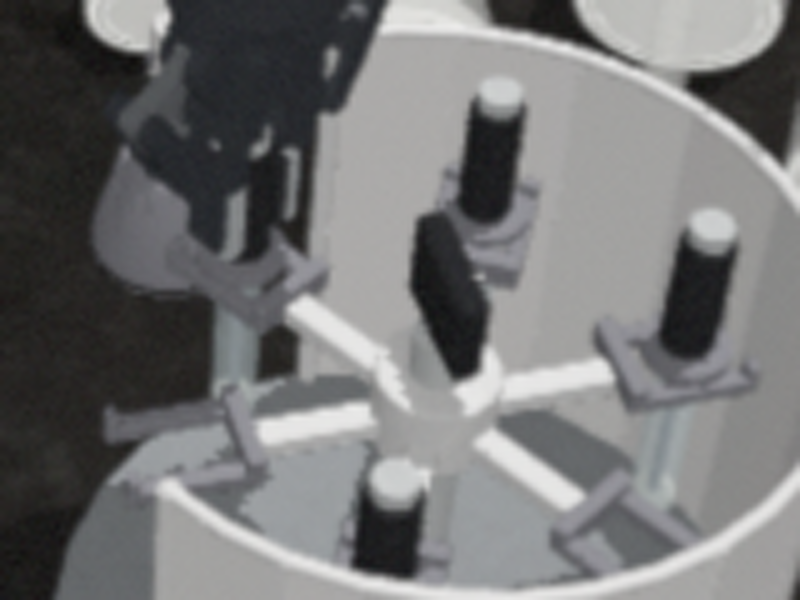

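Request:
apply_moves([
  {"dx": 0,"dy": 0,"dz": 0.003,"yaw": 0},
  {"dx": 0,"dy": 0,"dz": 0.005,"yaw": 0},
  {"dx": 0,"dy": 0,"dz": 0.005,"yaw": 0},
])

```text
t: 33.95
ee_pos: [553.9, -140.6, 165.2]
tcp_rot: [[-0.307, 0.952, 0.001], [0.952, 0.307, -0.0], [-0.001, 0.001, -1.0]]
wrist_force: [-0.2, -0.5, 3.5]
gripper_width: 20.7
```

```bash
python3 mv.py
```

```text
t 33.95 pos [ 553.9 -140.6  165.2] w 20.7 F [-0.2 -0.5  3.5] yaw(xaxis) 107.9 zt [ 8.e-04 -3.e-04 -1.e+00] q [ 0.72  0.52 -0.69  1.82  0.41  0.94  0.16]
```

Request:
apply_moves([
  {"dx": 0,"dy": 0,"dz": 0,"yaw": 0},
  {"dx": 0,"dy": 0,"dz": 0,"yaw": 0},
  {"dx": 0,"dy": 0,"dz": 0,"yaw": 0},
  {"dx": 0,"dy": 0,"dz": 0,"yaw": 0},
  {"dx": 0,"dy": 0,"dz": 0,"yaw": 0},
], gripper=0.5)

```text
t: 34.45
ee_pos: [553.5, -140.6, 164.6]
tcp_rot: [[-0.307, 0.952, -0.0], [0.952, 0.307, 0.0], [0.0, -0.0, -1.0]]
wrist_force: [0.4, 1.1, 0.7]
gripper_width: 42.6
```

```bash
python3 mv.py;  python3 look.py ae wrist
```

```text
t 34.45 pos [ 553.5 -140.6  164.6] w 42.6 F [0.4 1.1 0.7] yaw(xaxis) 107.89 zt [-1.e-04  0.e+00 -1.e+00] q [ 0.72  0.52 -0.69  1.82  0.41  0.94  0.16]
34.5 [ 553.49522246 -140.61697923  164.59144555] 42.29906385254886 [ 0.91494598  0.04916071 -0.17657337]
[[-3.07206145e-01  9.51642984e-01 -1.20185726e-04]
 [ 9.51642991e-01  3.07206148e-01  6.55129225e-06]
 [ 4.31562852e-05 -1.12361306e-04 -9.99999993e-01]]
```

View pics/ae_wrist.png

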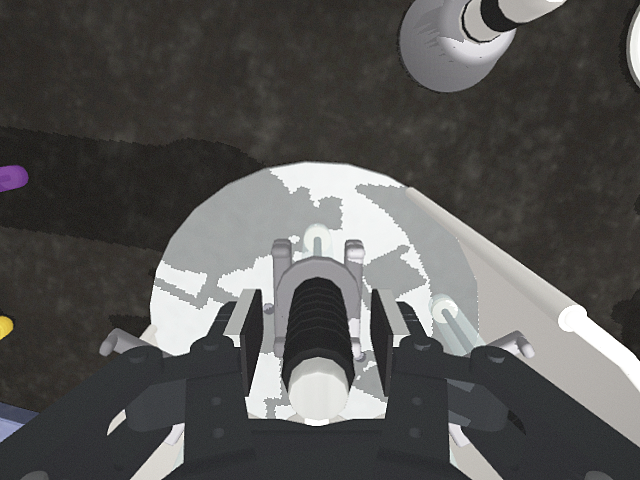

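Seated squarely between the prongs. Retract upward and go to the rack for the other electrode.

Request:
apply_moves([
  {"dx": 0,"dy": 0,"dz": -0.04,"yaw": 0},
  {"dx": 0,"dy": 0,"dz": -0.1,"yaw": 0},
  {"dx": 0,"dy": 0,"dz": -0.2,"yaw": 0},
  {"dx": 0,"dy": 0,"dz": -0.34,"yaw": 0},
  {"dx": 0,"dy": 0,"dz": -0.48,"yaw": 0},
  {"dx": 0.05,"dy": 0,"dz": -0.6,"yaw": 0},
  {"dx": 0.18,"dy": 0,"dz": -0.6,"yaw": 0.05},
  {"dx": 0.33,"dy": 0,"dz": -0.6,"yaw": 0.1},
  {"dx": 0.48,"dy": 0,"dz": -0.6,"yaw": 0.1},
  {"dx": 0.6,"dy": 0,"dz": -0.6,"yaw": 0.1},
])

```text
t: 35.5
ee_pos: [497.1, 33.6, 345.9]
tcp_rot: [[-0.105, 0.994, 0.001], [0.994, 0.105, -0.001], [-0.001, 0.001, -1.0]]
wrist_force: [-0.1, 0.7, 0.6]
gripper_width: 42.8
```

```bash
python3 mv.py 502.7 255 270; python3 look.py af side;  python3 -c "
import cv2
s=cv2.imread('pics/af_side.png');cv2.imwrite('pics/af1.png',cv2.resize(s[180:340,300:480],None,fx=4,fy=3.7,interpolation=2))"
```

```text
t 35.5 pos [497.1  33.6 345.9] w 42.8 F [-0.1  0.7  0.6] yaw(xaxis) 96.02 zt [ 1.5e-03 -5.0e-04 -1.0e+00] q [ 0.62  0.2  -0.85  1.78  0.16  1.23 -0.17]
from measured: d(mm) [219.6  28.6  75.8] norm [0.7322 0.0955 0.2526] yaw 0.0
35.55 [495.22110493  39.95096818 346.35845722] 42.59493397489183 [-1.03438376  4.61525181  0.57014818]
[[-0.112808    0.99361602  0.00124768]
 [ 0.99361566  0.11280587  0.00165934]
 [ 0.001508    0.0014269  -0.99999784]]
```

View pics/af1.png

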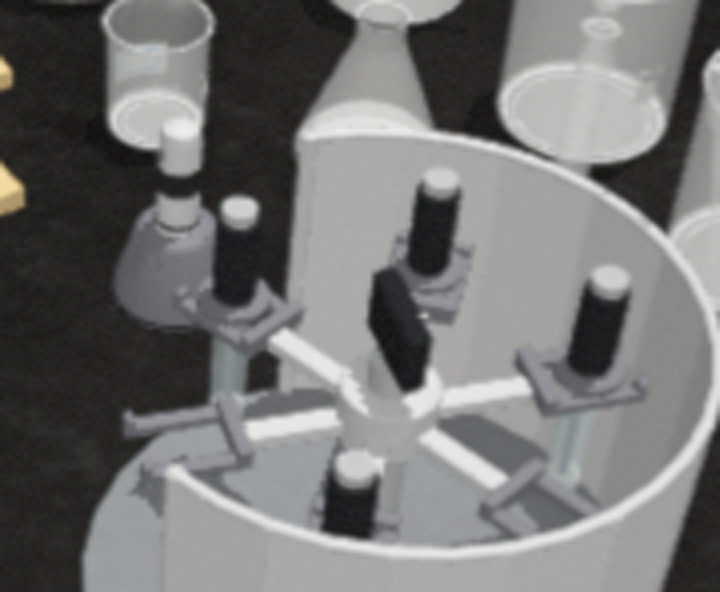

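Request:
apply_moves([
  {"dx": 0.15,"dy": 0.02,"dz": 0,"yaw": 0},
  {"dx": 0.3,"dy": 0.04,"dz": 0.0,"yaw": 0},
  {"dx": 0.45,"dy": 0.06,"dz": 0.05,"yaw": 0},
  {"dx": 0.58,"dy": 0.08,"dz": 0.1,"yaw": 0},
  {"dx": 0.67,"dy": 0.095,"dz": 0.15,"yaw": 0},
  {"dx": 0.7,"dy": 0.1,"dz": 0.2,"yaw": 0},
  {"dx": 0.7,"dy": 0.1,"dz": 0.24,"yaw": 0},
  {"dx": 0.7,"dy": 0.1,"dz": 0.24,"yaw": 0},
  {"dx": 0.7,"dy": 0.1,"dz": 0.24,"yaw": 0},
], gripper=0.6)

```text
t: 36.45
ee_pos: [507.2, 240.8, 272.9]
tcp_rot: [[-0.1, 0.995, 0.0], [0.995, 0.1, -0.001], [-0.001, 0.0, -1.0]]
wrist_force: [-0.2, -1.0, 0.4]
gripper_width: 51.2
```

```bash
python3 mv.py ; python3 look.py ag wrist;python3 mv.py 502.7 255 131.5
python3 - <<'E'
from blobs import *
c=P('wrist'); print(proj('wrist',(502.7,255.1,185),c)); im=cv2.imread('pics/ag_wrist.png')
b=blob(im,proj('wrist',(502.7,255.1,185),c),110,25); print(b, b and onz('wrist',b[0],185,c))
E
```

```text
t 36.45 pos [507.2 240.8 272.9] w 51.2 F [-0.2 -1.   0.4] yaw(xaxis) 95.75 zt [ 2.e-04 -1.e-03 -1.e+00] q [ 0.17  0.42 -0.87  1.74  0.35  1.15 -0.7 ]
36.5 [507.33319383 241.13495109 273.30995682] 51.33924156819861 [-0.56691785 -0.86448303  0.15194371]
[[-1.00113957e-01  9.94975428e-01  1.04604805e-03]
 [ 9.94975803e-01  1.00114506e-01 -4.86374147e-04]
 [-5.88654908e-04  9.92099661e-04 -9.99999335e-01]]
t 36.5 pos [507.3 241.1 273.3] w 51.3 F [-0.6 -0.9  0.2] yaw(xaxis) 95.75 zt [ 1.e-03 -5.e-04 -1.e+00] q [ 0.17  0.42 -0.87  1.74  0.35  1.15 -0.7 ]
from measured: d(mm) [ 14.3  -3.4 141.8] norm [ 0.0478 -0.0112  0.4727] yaw 0.0
[313.3 219.3]
(array([313.3, 218.8]), np.int32(570)) [502.7 255.4 185. ]
```

View pics/ag_wrist.png

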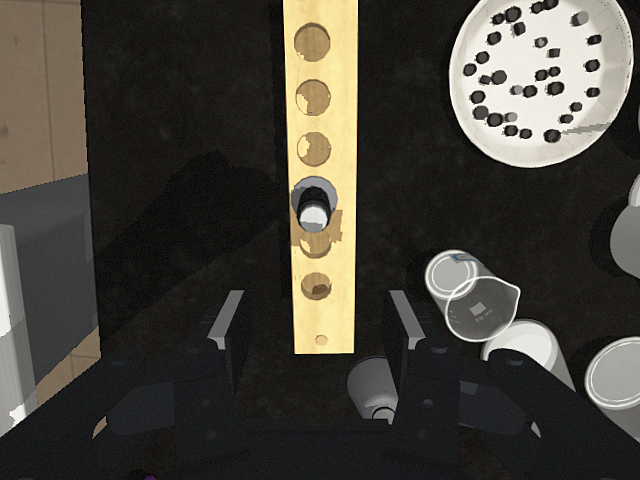

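Request:
apply_moves([
  {"dx": 0.046,"dy": -0.01,"dz": 0.08,"yaw": 0},
  {"dx": 0.046,"dy": -0.01,"dz": 0.17,"yaw": 0},
  {"dx": 0.046,"dy": -0.01,"dz": 0.28,"yaw": 0},
  {"dx": 0.046,"dy": -0.01,"dz": 0.37,"yaw": 0},
  {"dx": 0.046,"dy": -0.01,"dz": 0.43,"yaw": 0},
  {"dx": 0.046,"dy": -0.01,"dz": 0.47,"yaw": 0},
  {"dx": 0.046,"dy": -0.01,"dz": 0.47,"yaw": 0},
  {"dx": 0.046,"dy": -0.01,"dz": 0.47,"yaw": 0},
])

```text
t: 37.3
ee_pos: [502.9, 256.1, 132.7]
tcp_rot: [[-0.102, 0.995, 0.001], [0.995, 0.102, 0.001], [0.0, 0.001, -1.0]]
wrist_force: [0.5, 0.4, -0.0]
gripper_width: 51.5
```

```bash
python3 mv.py 502.7 255.2 132
```

```text
t 37.3 pos [502.9 256.1 132.7] w 51.5 F [ 0.5  0.4 -0. ] yaw(xaxis) 95.85 zt [ 1.4e-03  6.0e-04 -1.0e+00] q [ 0.05  0.59 -0.76  1.86  0.51  0.9  -0.85]
from measured: d(mm) [-0.9 -0.2  0.7] norm [-0.003  -0.0008  0.0023] yaw 0.0
```

Request:
apply_moves([
  {"dx": -0.002,"dy": 0,"dz": 0,"yaw": 0},
  {"dx": -0.002,"dy": 0,"dz": 0,"yaw": 0},
  {"dx": -0.002,"dy": 0,"dz": 0,"yaw": 0},
  {"dx": -0.002,"dy": 0,"dz": 0,"yaw": 0},
  {"dx": -0.002,"dy": 0,"dz": 0,"yaw": 0},
  {"dx": -0.002,"dy": 0,"dz": 0,"yaw": 0},
  {"dx": -0.002,"dy": 0,"dz": 0,"yaw": 0},
], gripper=0, squeeze=50)

```text
t: 38.0
ee_pos: [502.8, 255.7, 132.7]
tcp_rot: [[-0.103, 0.995, 0.002], [0.995, 0.103, 0.0], [-0.0, 0.002, -1.0]]
wrist_force: [-0.2, -0.9, 5.4]
gripper_width: 20.6
```

Request:
apply_moves([
  {"dx": 0,"dy": 0,"dz": -0.05,"yaw": 0},
  {"dx": 0,"dy": 0,"dz": -0.12,"yaw": 0},
  {"dx": 0,"dy": 0,"dz": -0.2,"yaw": 0},
  {"dx": 0,"dy": 0,"dz": -0.29,"yaw": 0},
  {"dx": 0,"dy": 0,"dz": -0.37,"yaw": 0},
  {"dx": 0,"dy": 0,"dz": -0.43,"yaw": 0},
  {"dx": 0,"dy": 0,"dz": -0.44,"yaw": 0},
  {"dx": 0,"dy": 0,"dz": -0.44,"yaw": 0},
  {"dx": 0,"dy": 0,"dz": -0.44,"yaw": 0},
])

```text
t: 38.9
ee_pos: [501.7, 255.0, 262.7]
tcp_rot: [[-0.103, 0.995, -0.001], [0.995, 0.103, -0.001], [-0.001, -0.002, -1.0]]
wrist_force: [0.3, -0.6, -0.8]
gripper_width: 20.7
```

```bash
python3 mv.py; python3 look.py ah wrist side
```

```text
t 38.9 pos [501.7 255.  262.7] w 20.7 F [ 0.3 -0.6 -0.8] yaw(xaxis) 95.89 zt [-1.5e-03 -9.0e-04 -1.0e+00] q [ 0.14  0.43 -0.87  1.74  0.36  1.13 -0.73]
39.0 [501.61540345 255.07327276 262.52039166] 20.916268476770973 [ 0.25986758  0.13787866 -0.96490068]
[[-1.02791344e-01  9.94701003e-01 -1.96314055e-03]
 [ 9.94702764e-01  1.02789949e-01 -7.98964996e-04]
 [-5.92940167e-04 -2.03486802e-03 -9.99997754e-01]]
```

View pics/ah_side.png

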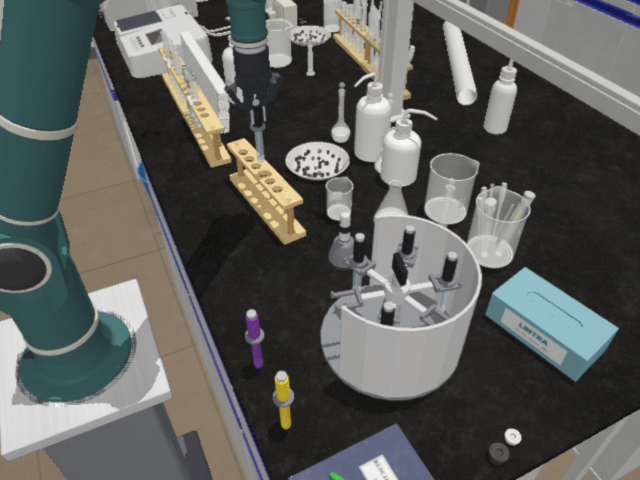

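```bash
python3 - <<'E'
from h import *
print(tri(ray('top',(372,317)),ray('side',(251,314))), onz('top',(372,320),163), 'base',onz('side',(258,366),0))
print(tri(ray('top',(424,318)),ray('side',(282,377))), 'base',onz('side',(286,427),0))
E
python3 mv.py 418.3 -199.9 262
```

```text
(array([ 320.5, -178.9,  155.3]), np.float64(2.0)) [ 314.  -178.3  163. ] base [ 317.7 -181.9    0. ]
(array([ 322.9, -309.1,  137.4]), np.float64(1.3)) base [ 317.7 -322.8    0. ]
t 39.0 pos [501.6 255.1 262.5] w 20.9 F [ 0.3  0.1 -1. ] yaw(xaxis) 95.9 zt [-2.e-03 -8.e-04 -1.e+00] q [ 0.14  0.44 -0.87  1.74  0.36  1.13 -0.73]
from measured: d(mm) [-444.  -129.6    1. ] norm [-1.48   -0.4321  0.0035] yaw 0.0
```

Run:
```python
import cv2
s=cv2.imread('pics/a_top.png');cv2.imwrite('pics/pp.png',cv2.resize(s[290:345,340:460],None,fx=6,fy=6,interpolation=2))
```

```text
(no output)
```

View pics/pp.png

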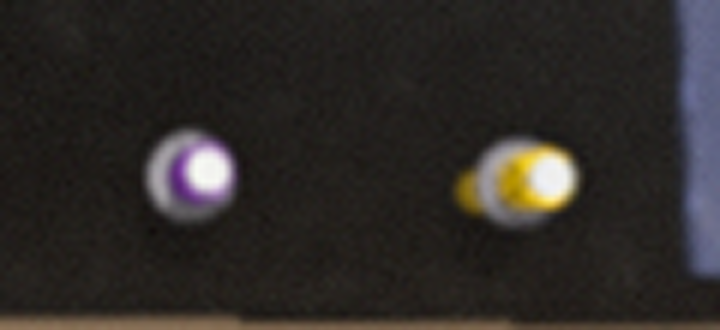

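Request:
apply_moves([
  {"dx": -0.1,"dy": -0.03,"dz": 0,"yaw": 0},
  {"dx": -0.22,"dy": -0.06,"dz": 0,"yaw": -0.04},
  {"dx": -0.36,"dy": -0.1,"dz": 0,"yaw": -0.09},
  {"dx": -0.5,"dy": -0.13,"dz": 0,"yaw": -0.14},
  {"dx": -0.64,"dy": -0.17,"dz": 0,"yaw": -0.19},
  {"dx": -0.77,"dy": -0.2,"dz": 0,"yaw": -0.24},
  {"dx": -0.85,"dy": -0.22,"dz": 0,"yaw": -0.29},
  {"dx": -0.9,"dy": -0.235,"dz": 0,"yaw": -0.33},
  {"dx": -0.9,"dy": -0.235,"dz": 0,"yaw": -0.36},
])

```text
t: 39.9
ee_pos: [458.9, -23.3, 262.8]
tcp_rot: [[-0.755, 0.656, -0.002], [0.656, 0.755, -0.001], [0.001, -0.002, -1.0]]
wrist_force: [-0.3, -0.1, -0.3]
gripper_width: 20.8
```

```bash
python3 look.py ai side; python3 mv.py 432 -202.8 262
```

```text
39.95 [459.16075941 -21.85446567 262.91669923] 20.78514644745562 [ 0.37190977 -0.00431425  0.23264727]
[[-7.57040294e-01  6.53366383e-01 -1.53682152e-03]
 [ 6.53366816e-01  7.57041432e-01  2.70541596e-04]
 [ 1.34020035e-03 -7.99297295e-04 -9.99998782e-01]]
t 39.95 pos [459.2 -21.9 262.9] w 20.8 F [ 0.4 -0.   0.2] yaw(xaxis) 139.2 zt [-1.5e-03  3.0e-04 -1.0e+00] q [ 0.9   0.26 -1.05  1.96  0.26  1.06  0.6 ]
from measured: d(mm) [ -97.7 -154.7    0.9] norm [-0.3255 -0.5158  0.003 ] yaw 0.0
```

View pics/ai_side.png

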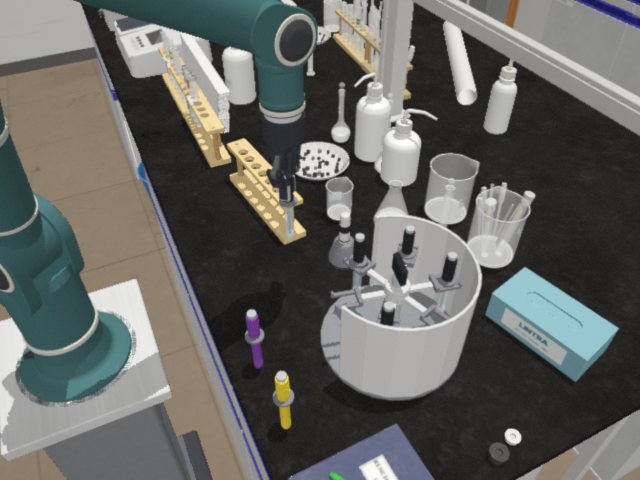

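Request:
apply_moves([
  {"dx": -0.05,"dy": -0.1,"dz": 0,"yaw": -0.04},
  {"dx": -0.12,"dy": -0.2,"dz": 0,"yaw": -0.09},
  {"dx": -0.2,"dy": -0.32,"dz": 0,"yaw": -0.14},
  {"dx": -0.27,"dy": -0.43,"dz": 0,"yaw": -0.19},
  {"dx": -0.325,"dy": -0.515,"dz": 0,"yaw": -0.239},
  {"dx": -0.325,"dy": -0.515,"dz": 0,"yaw": -0.239},
  {"dx": -0.325,"dy": -0.515,"dz": 0,"yaw": -0.239},
  {"dx": -0.325,"dy": -0.515,"dz": 0,"yaw": -0.239},
])

```text
t: 40.75
ee_pos: [432.5, -199.5, 263.5]
tcp_rot: [[-0.978, 0.211, -0.0], [0.211, 0.978, 0.001], [0.0, 0.001, -1.0]]
wrist_force: [-0.2, -0.2, -0.4]
gripper_width: 20.8
```

```bash
python3 mv.py 432 -202.8 180; python3 look.py aj wrist side
```

```text
t 40.75 pos [ 432.5 -199.5  263.5] w 20.8 F [-0.2 -0.2 -0.4] yaw(xaxis) 167.84 zt [-3.e-04  7.e-04 -1.e+00] q [ 1.29  0.32 -1.09  1.93  0.32  1.08  1.43]
from measured: d(mm) [-0.3 -3.4 83.5] norm [-0.001  -0.0114  0.2783] yaw 0.0
40.85 [ 432.59762612 -199.48167995  263.69395252] 20.138110921769083 [0.41827588 0.47349667 0.16327518]
[[-9.77748747e-01  2.09779375e-01 -4.51167297e-05]
 [ 2.09779379e-01  9.77748743e-01 -8.72681959e-05]
 [ 2.58057581e-05 -9.47909287e-05 -9.99999995e-01]]
```

View pics/aj_wrist.png

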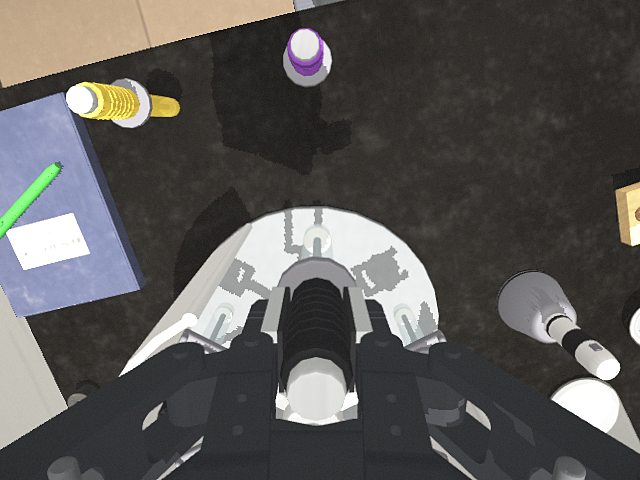

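View pics/aj_side.png

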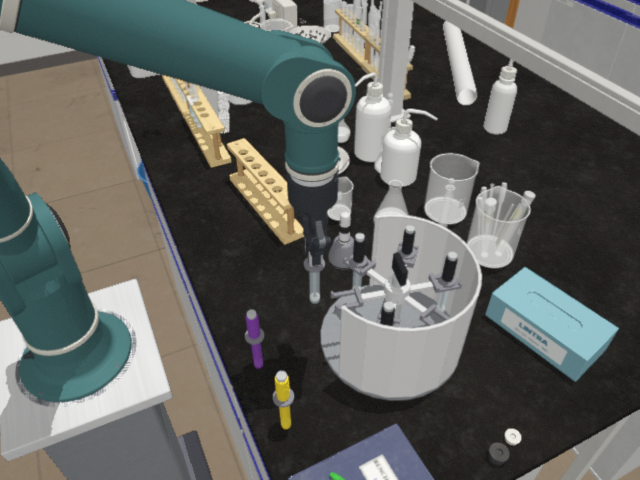

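Request:
apply_moves([
  {"dx": 0,"dy": -0.011,"dz": 0.07,"yaw": 0},
  {"dx": 0,"dy": -0.011,"dz": 0.15,"yaw": 0},
  {"dx": 0,"dy": -0.011,"dz": 0.22,"yaw": 0},
  {"dx": 0,"dy": -0.011,"dz": 0.27,"yaw": 0},
  {"dx": 0,"dy": -0.011,"dz": 0.278,"yaw": 0},
  {"dx": 0,"dy": -0.011,"dz": 0.278,"yaw": 0},
  {"dx": 0,"dy": -0.011,"dz": 0.278,"yaw": 0},
])

```text
t: 41.55
ee_pos: [432.4, -204.1, 181.2]
tcp_rot: [[-0.977, 0.211, 0.001], [0.211, 0.977, -0.001], [-0.002, -0.0, -1.0]]
wrist_force: [0.0, -0.6, -1.0]
gripper_width: 20.7
```

Request:
apply_moves([
  {"dx": 0,"dy": 0,"dz": 0,"yaw": 0},
  {"dx": 0,"dy": 0,"dz": 0,"yaw": 0},
])

```text
t: 41.75
ee_pos: [431.9, -204.4, 180.9]
tcp_rot: [[-0.977, 0.212, 0.001], [0.212, 0.977, -0.001], [-0.001, -0.001, -1.0]]
wrist_force: [0.4, -0.2, -0.4]
gripper_width: 20.6
```

```bash
python3 mv.py 486.7 -214.5 180
```

```text
t 41.75 pos [ 431.9 -204.4  180.9] w 20.6 F [ 0.4 -0.2 -0.4] yaw(xaxis) 167.76 zt [ 9.e-04 -9.e-04 -1.e+00] q [ 1.19  0.43 -0.99  2.02  0.46  0.93  1.32]
from measured: d(mm) [-55.7   1.8   1. ] norm [-0.1856  0.0058  0.0032] yaw 0.0
```

Request:
apply_moves([
  {"dx": -0.03,"dy": 0.005,"dz": 0,"yaw": 0},
  {"dx": -0.06,"dy": 0.005,"dz": 0,"yaw": 0},
  {"dx": -0.08,"dy": 0.005,"dz": 0,"yaw": 0},
  {"dx": -0.1,"dy": 0.005,"dz": 0,"yaw": 0},
  {"dx": -0.12,"dy": 0.005,"dz": 0,"yaw": 0},
  {"dx": -0.12,"dy": 0.005,"dz": 0,"yaw": 0},
  {"dx": -0.12,"dy": 0.005,"dz": 0,"yaw": 0},
])

```text
t: 42.45
ee_pos: [467.0, -210.1, 180.1]
tcp_rot: [[-0.977, 0.211, -0.0], [0.211, 0.977, 0.0], [0.0, 0.0, -1.0]]
wrist_force: [-0.3, -0.3, -0.6]
gripper_width: 20.9
```

```bash
python3 look.py ak side wrist;python3 mv.py 486.7 -214.5 180
python3 - <<'E'
import cv2
s=cv2.imread('pics/ak_side.png');cv2.imwrite('pics/ak1.png',cv2.resize(s[200:340,290:470],None,fx=4.2,fy=4.2,interpolation=2))
s=cv2.imread('pics/ak_wrist.png');cv2.imwrite('pics/ak2.png',cv2.resize(s[200:360,220:420],None,fx=4,fy=3.75,interpolation=2))
E
```

```text
42.55 [ 466.78361304 -210.21468456  180.15415801] 21.02956988126897 [ 0.82188153 -0.21842181 -1.03337645]
[[-9.77343300e-01  2.11659705e-01 -4.93736452e-04]
 [ 2.11659721e-01  9.77343421e-01  2.15885928e-05]
 [ 4.87119508e-04 -8.34046529e-05 -9.99999878e-01]]
t 42.55 pos [ 466.8 -210.2  180.2] w 21.0 F [ 0.8 -0.2 -1. ] yaw(xaxis) 167.78 zt [-5.e-04  0.e+00 -1.e+00] q [ 1.12  0.49 -0.96  1.94  0.49  0.96  1.29]
from measured: d(mm) [-20.4   0.    0.1] norm [-0.0679  0.0001  0.0005] yaw 0.0
```

View pics/ak2.png

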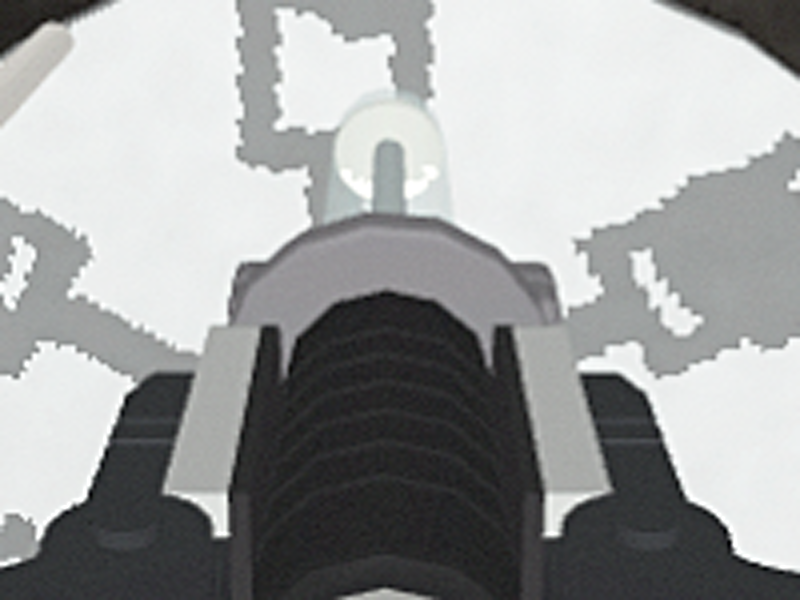

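View pics/ak1.png

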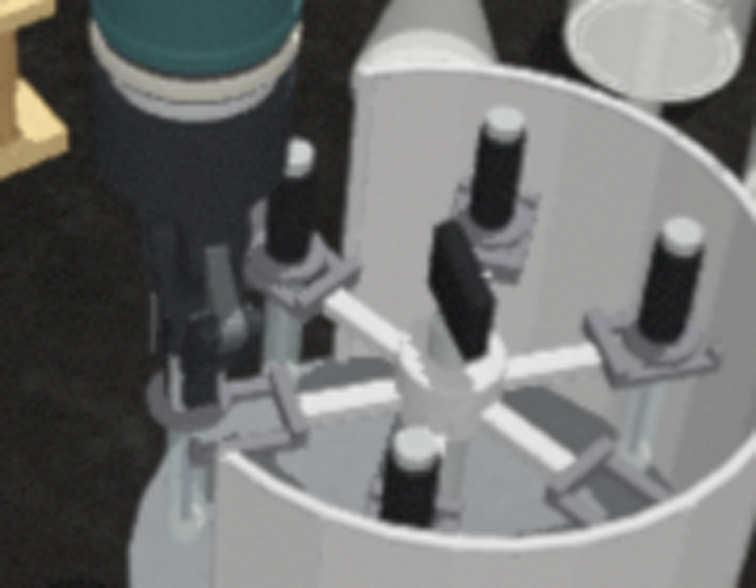

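Request:
apply_moves([
  {"dx": -0.02,"dy": 0.002,"dz": 0,"yaw": 0},
  {"dx": -0.045,"dy": 0.002,"dz": 0,"yaw": 0},
  {"dx": -0.067,"dy": 0.002,"dz": 0,"yaw": 0},
  {"dx": -0.067,"dy": 0.002,"dz": 0,"yaw": 0},
  {"dx": -0.067,"dy": 0.002,"dz": 0,"yaw": 0},
  {"dx": -0.067,"dy": 0.002,"dz": 0,"yaw": 0},
])

```text
t: 43.15
ee_pos: [486.7, -213.9, 180.2]
tcp_rot: [[-0.977, 0.212, -0.0], [0.212, 0.977, 0.0], [0.0, -0.0, -1.0]]
wrist_force: [-0.2, 0.4, -0.5]
gripper_width: 21.1
```

```bash
python3 look.py al side wrist;python3 mv.py 486.7 -214.5 166
python3 - <<'E'
import cv2
from h import *
s=cv2.imread('pics/al_wrist.png');cv2.imwrite('pics/al2.png',cv2.resize(s[200:360,220:420],None,fx=4,fy=3.75,interpolation=2))
E
```

```text
43.25 [ 486.62525413 -213.96508302  180.22576408] 20.591572611937686 [ 0.51492845  0.57416569 -0.05955886]
[[-9.77327217e-01  2.11734348e-01 -2.78570270e-04]
 [ 2.11734381e-01  9.77327244e-01 -9.50964337e-05]
 [ 2.52119133e-04 -1.51923237e-04 -9.99999957e-01]]
t 43.25 pos [ 486.6 -214.   180.2] w 20.6 F [ 0.5  0.6 -0.1] yaw(xaxis) 167.78 zt [-3.e-04 -1.e-04 -1.e+00] q [ 1.08  0.52 -0.94  1.9   0.51  0.98  1.27]
from measured: d(mm) [-0.2 -0.5 14.2] norm [-0.0006 -0.0017  0.0474] yaw 0.0
```

View pics/al2.png

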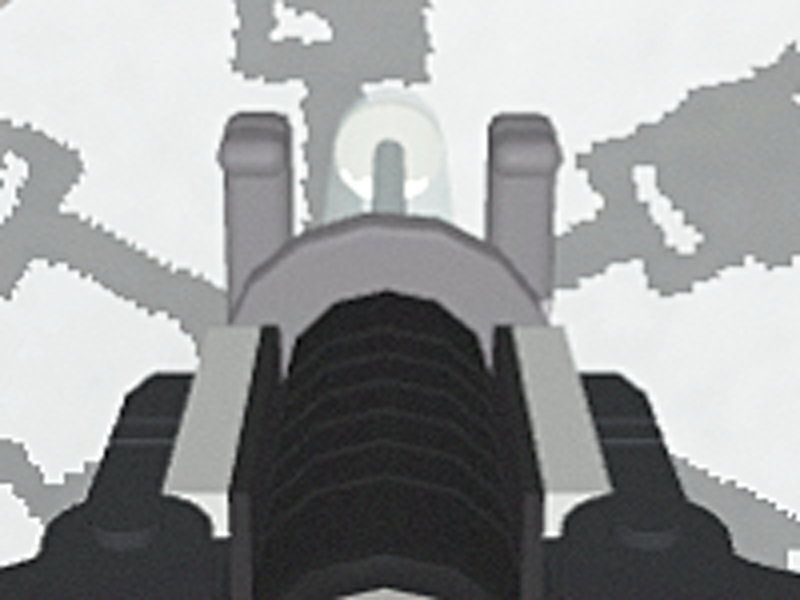

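Same picture as for the first (prongs at x 222–292 and 488–557, shaft 388). Lower to contact.

Request:
apply_moves([
  {"dx": 0,"dy": 0,"dz": 0.012,"yaw": 0},
  {"dx": 0,"dy": 0,"dz": 0.025,"yaw": 0},
  {"dx": 0,"dy": 0,"dz": 0.038,"yaw": 0},
  {"dx": 0,"dy": 0,"dz": 0.045,"yaw": 0},
  {"dx": 0,"dy": 0,"dz": 0.049,"yaw": 0},
  {"dx": 0,"dy": 0,"dz": 0.049,"yaw": 0},
  {"dx": 0,"dy": 0,"dz": 0.049,"yaw": 0},
])

```text
t: 43.95
ee_pos: [486.9, -214.0, 165.6]
tcp_rot: [[-0.977, 0.212, 0.0], [0.212, 0.977, 0.0], [-0.0, 0.0, -1.0]]
wrist_force: [0.2, -0.4, -0.5]
gripper_width: 20.6
```

```bash
python3 mv.py
```

```text
t 43.95 pos [ 486.9 -214.   165.6] w 20.6 F [ 0.2 -0.4 -0.5] yaw(xaxis) 167.78 zt [ 2.e-04  0.e+00 -1.e+00] q [ 1.07  0.54 -0.92  1.91  0.53  0.96  1.26]
```

Request:
apply_moves([
  {"dx": 0,"dy": 0,"dz": 0.003,"yaw": 0},
  {"dx": 0,"dy": 0,"dz": 0.004,"yaw": 0},
  {"dx": 0,"dy": 0,"dz": 0.004,"yaw": 0},
])

```text
t: 44.25
ee_pos: [487.1, -214.0, 165.4]
tcp_rot: [[-0.977, 0.212, -0.0], [0.212, 0.977, -0.001], [-0.0, -0.001, -1.0]]
wrist_force: [-2.7, 0.1, 9.7]
gripper_width: 20.9
```

Contact (about 10 N). Release and look.

Request:
apply_moves([
  {"dx": 0,"dy": 0,"dz": -0.003,"yaw": 0},
  {"dx": 0,"dy": 0,"dz": -0.003,"yaw": 0},
  {"dx": 0,"dy": 0,"dz": -0.003,"yaw": 0},
  {"dx": 0,"dy": 0,"dz": -0.003,"yaw": 0},
  {"dx": 0,"dy": 0,"dz": -0.003,"yaw": 0},
], gripper=0.5)

```text
t: 44.75
ee_pos: [486.8, -214.0, 165.1]
tcp_rot: [[-0.977, 0.212, -0.0], [0.212, 0.977, 0.0], [0.0, 0.0, -1.0]]
wrist_force: [-0.6, 0.1, 0.3]
gripper_width: 42.7
```

```bash
python3 mv.py; python3 look.py am wrist
```

```text
t 44.75 pos [ 486.8 -214.   165.1] w 42.7 F [-0.6  0.1  0.3] yaw(xaxis) 167.77 zt [-2.e-04  1.e-04 -1.e+00] q [ 1.07  0.54 -0.92  1.91  0.53  0.96  1.26]
44.8 [ 486.81163528 -213.99909991  165.15815009] 42.61682905982311 [-0.21488898 -0.23552858  0.01022924]
[[-9.77307916e-01  2.11823564e-01 -1.22455604e-04]
 [ 2.11823551e-01  9.77307920e-01  1.12523063e-04]
 [ 1.43511868e-04  8.40306996e-05 -9.99999986e-01]]
```

View pics/am_wrist.png

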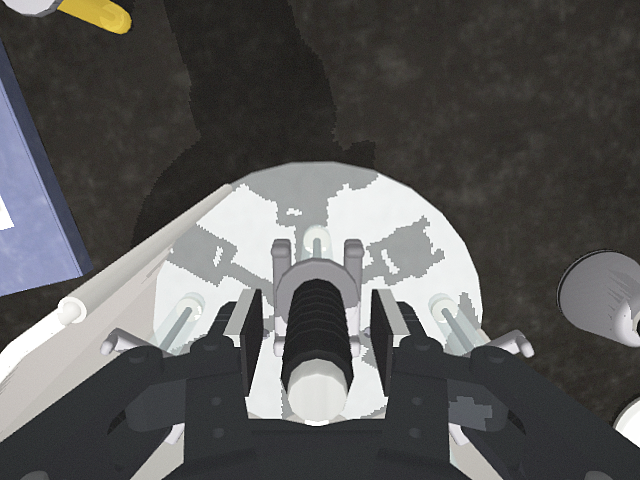

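Request:
apply_moves([
  {"dx": 0,"dy": 0,"dz": -0.04,"yaw": 0},
  {"dx": 0,"dy": 0,"dz": -0.1,"yaw": 0},
  {"dx": 0,"dy": 0,"dz": -0.2,"yaw": 0},
  {"dx": 0,"dy": 0,"dz": -0.34,"yaw": 0},
  {"dx": 0,"dy": 0,"dz": -0.48,"yaw": 0},
  {"dx": 0,"dy": 0.1,"dz": -0.6,"yaw": 0},
  {"dx": 0,"dy": 0.25,"dz": -0.7,"yaw": 0},
  {"dx": 0,"dy": 0.4,"dz": -0.7,"yaw": 0},
  {"dx": 0,"dy": 0.55,"dz": -0.7,"yaw": 0},
  {"dx": 0,"dy": 0.7,"dz": -0.7,"yaw": 0},
])

```text
t: 45.8
ee_pos: [531.4, -6.9, 376.6]
tcp_rot: [[-0.977, 0.212, 0.002], [0.212, 0.977, -0.001], [-0.002, -0.001, -1.0]]
wrist_force: [0.2, -0.3, -0.3]
gripper_width: 42.8
```

Request:
apply_moves([
  {"dx": 0,"dy": 0.2,"dz": 0,"yaw": 0.3},
  {"dx": 0,"dy": 0.2,"dz": 0,"yaw": 0.3},
  {"dx": 0,"dy": 0.2,"dz": 0,"yaw": 0.3},
  {"dx": 0,"dy": 0.2,"dz": 0,"yaw": 0.3},
  {"dx": 0,"dy": 0.2,"dz": 0,"yaw": 0.3},
  {"dx": 0,"dy": 0.2,"dz": 0,"yaw": 0.3},
])

```text
t: 46.4
ee_pos: [543.9, 50.4, 376.1]
tcp_rot: [[-0.667, 0.745, 0.001], [0.745, 0.667, -0.0], [-0.001, 0.0, -1.0]]
wrist_force: [-0.4, -0.4, 0.1]
gripper_width: 42.4
```

```bash
python3 mv.py; python3 look.py an wrist side top; python3 -c "
import cv2
s=cv2.imread('pics/an_side.png');cv2.imwrite('pics/an1.png',cv2.resize(s[180:340,290:490],None,fx=4,fy=3.7,interpolation=2))
s=cv2.imread('pics/an_top.png');cv2.imwrite('pics/an2.png',cv2.resize(s[140:290,220:470],None,fx=3.2,fy=3.2,interpolation=2))"
```

```text
t 46.4 pos [543.9  50.4 376.1] w 42.4 F [-0.4 -0.4  0.1] yaw(xaxis) 131.83 zt [ 9.e-04 -3.e-04 -1.e+00] q [ 0.62  0.32 -0.97  1.63  0.27  1.34  0.34]
46.55 [543.97001842  50.0144329  375.68124264] 42.73100932531271 [-0.04161415  0.12684298 -0.13129823]
[[-6.67133598e-01  7.44937981e-01  4.08125023e-04]
 [ 7.44938032e-01  6.67133665e-01 -3.90712098e-05]
 [-3.01379570e-04  2.77962135e-04 -9.99999916e-01]]
```

View pics/an1.png

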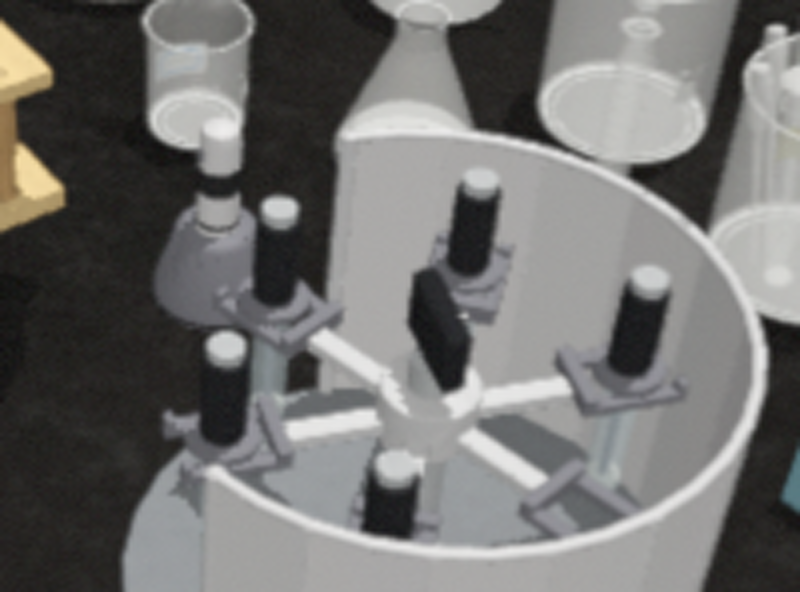

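View pics/an2.png

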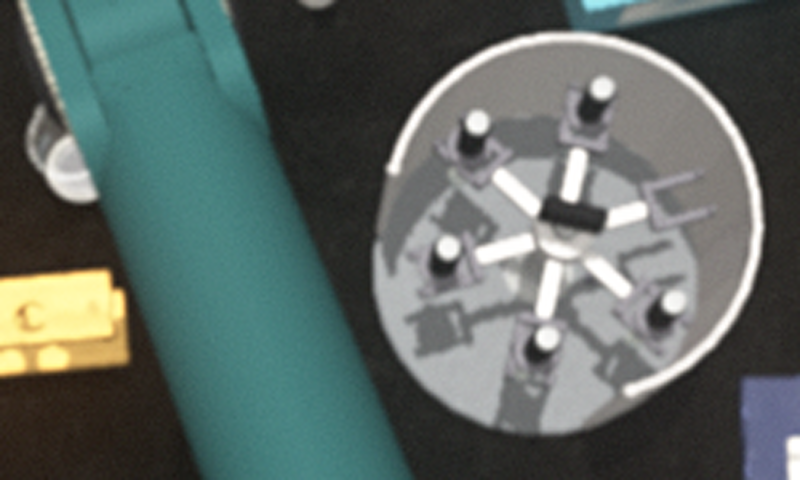

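View pics/an_wrist.png

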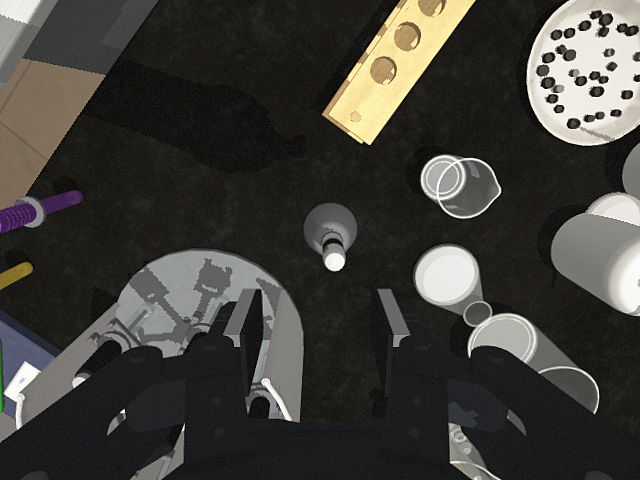

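Run:
```python
from blobs import *
s=lambda u,v:(290+u/4,180+v/3.7); t=lambda u,v:(220+u/3.2,140+v/3.2)
for n,a,b in [('F1',t(448,243),s(280,206)),('F2',t(545,340),s(226,343)),('h1',t(477,123),s(481,177)),('h2',t(602,87),s(650,276)),('h3',t(673,302),s(397,461))]:
    print(n,tri(ray('top',a),ray('side',b)))
c=P('wrist'); im=cv2.imread('pics/an_wrist.png'); b=blob(im,(335,261)); print('reader',b,onz('wrist',b[0],138,c),tri(ray('wrist',b[0],c),ray('side',s(222,126))))
a0=cv2.imread('pics/a_side.png'); a1=cv2.imread('pics/an_side.png')
for im in (a0,a1): print('reader top side px',blob(im,(345,214),150,10))
```

```text
F1 (array([ 554.6, -142.1,  218.5]), np.float64(1.6))
F2 (array([ 486. , -214.7,  218.3]), np.float64(3.2))
h1 (array([ 649.1, -163.9,  218.5]), np.float64(1.5))
h2 (array([ 679.2, -258.1,  218.9]), np.float64(0.0))
h3 (array([ 515.8, -309.5,  219.7]), np.float64(2.0))
reader (array([334.4, 261.4]), np.int32(277)) [601.7  12.1 138. ] (array([603.9,  10.9, 134.8]), np.float64(2.6))
reader top side px (array([342.4, 212.9]), np.int32(275))
reader top side px (array([342.3, 212.9]), np.int32(264))
```

```bash
python3 -c "
from plant import ctrl
print(ctrl.finish_job())"
```

```text
the job is handed in; nothing more can be done
None
```

The job is handed in at about 46.6 s. Both electrodes in the rack (middle and right; the left place was empty) are logged and hanging upright in forks of their own.

- **Logging:** I pressed the reader on the left-hand of the two first, then the right. In the wrist picture the sprung tip was visibly pushed in each time. Contact force rose about 2.6 N on the first, but on the second only about 1.2 to 2 N, at the edge of the noise. There is no direct readout, so the picture is the better evidence for that one.
- **Reader:** It is back in its stand, seated with about 9 N of contact. Its top sits at the same side-view pixel as at the start. The stand had not been knocked.
- **Stand and hanging:** I turned the rotor 113° clockwise by its bar, which brought two empty forks into the open front. Each electrode was lowered until it touched the prongs, at the height expected for a seated collar.
- **Last checks:** All five hanging tops measured 218 to 220 mm high against the 218 mm expected, and they look upright, with the three original electrodes still in their forks. The two views of one new electrode disagreed by about 3 mm sideways, but the wrist view showed its collar centred between the prongs. The beaker is standing, the purple and yellow look-alikes were not touched, and the arm ended clear of everything.

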